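Load the kettle tools for drying

TASK

Take the empty drying tray off the top rails of the drying rack, set it down flat on the counter and lay all the washed kettle tools flat in it, one to a compartment, brushes in the wide compartments and scrapers in the narrow ones, heads at the end away from the tray's handle. Then slide the loaded tray onto the pair of rails directly above the blue drip pan in the rack, fully home against the back stops, let it go, and press the green button on the rack's base to start the blower. Leave the drip pan, the tea cup and the canister where they stand.

Things in the scene. Friction and masses are not known exactly. Their poses are not given: they have to be found in the camera images.
- rack: steel drying rack on a grey blower base, fixed. Origin on the counter, middle of the open front; x points into the rack, z up (mm): base x -85..215, y -165..110, 40 high; front posts x 0..12, y +-90..101; frame 314 high, open in front. Five rail pairs at heights 70, 120, 170, 220, 270. Back stops at x = 178: a tray fully home has its inner end there, its origin at x = 92, y = 0
- rail0 (a point): middle between the two ledges of the lowest rail pair, at their front end and upper faces (70 mm high); the other four pairs follow every 50 mm above it. Ledges run x 0..200 mm in the rack's frame, reach in to y = +-69 mm, with side webs at y = +-86.5 mm, 10 mm higher than the ledge; so the tray has 5 mm play each side
- pan0: blue enamel drip pan, 14 mm deep, 0.5 kg, resting loose on the lowest rail pair of the rack, its blue lip showing some 20 mm out of the front. Origin at its underside on the ledges, 92 mm into the rack. Just one of the three pans is present in a run; the others are absent. Leave it where it is
- pan1: blue enamel drip pan, 14 mm deep, 0.5 kg, resting loose on the second rail pair of the rack, its blue lip showing some 20 mm out of the front. Origin at its underside on the ledges, 92 mm into the rack. Just one of the three pans is present in a run; the others are absent. Leave it where it is
- pan2: blue enamel drip pan, 14 mm deep, 0.5 kg, resting loose on the third rail pair of the rack, its blue lip showing some 20 mm out of the front. Origin at its underside on the ledges, 92 mm into the rack. Just one of the three pans is present in a run; the others are absent. Leave it where it is
- start (a joint): green push button (28 mm across) on the rack's base, in front of the frame and to one side; value 0 released, 0.006 m fully down, spring returned, 5 N fully down; pressing it past 0.004 m starts the blower
- start_top (a point): centre of the green button's upper face; at x = -40, y = -130 mm in the rack's frame; press straight down
- tray: loose aluminium drying tray with slatted floor, 0.2 kg; starts empty on the top rails of the rack. Body 171 mm along x, 163 mm along y; floor 4 mm thick; walls and dividers 3 mm thick, 11 mm high from the underside. Origin: centre of the body's underside. +x points to the inner end (goes into the rack first), -x to the handle. Compartments from -y to +y: w1 wide, n1 narrow, w2 wide, n2 narrow
- tray_handle (a point): middle of the upper edge of the tray's black handle bar, 140.5 mm from the tray's origin toward -x. Bar 12 mm thick (tray x), 90 mm long (tray y), from 16 to 42 mm above the tray's underside, with a 49 mm gap to the body for a finger; pinch it along the tray's x from above to lift and slide the tray
- w1 (a point): centre of the floor of a wide (42 mm, for a brush) compartment of the tray, at y = -57.5 mm in the tray's frame, 4 mm above the tray's underside; 165 mm long inside; axes as the tray's (+x to the tray's inner end, away from the handle)
- n1 (a point): centre of the floor of a narrow (32 mm, for a scraper) compartment of the tray, at y = -17.5 mm in the tray's frame, 4 mm above the tray's underside; 165 mm long inside; axes as the tray's (+x to the tray's inner end, away from the handle)
- w2 (a point): centre of the floor of a wide (42 mm, for a brush) compartment of the tray, at y = 22.5 mm in the tray's frame, 4 mm above the tray's underside; 165 mm long inside; axes as the tray's (+x to the tray's inner end, away from the handle)
- n2 (a point): centre of the floor of a narrow (32 mm, for a scraper) compartment of the tray, at y = 62.5 mm in the tray's frame, 4 mm above the tray's underside; 165 mm long inside; axes as the tray's (+x to the tray's inner end, away from the handle)
- brush1: kettle brush (pale wood, orange bristles), 30 g, 130 mm long, on the green 3 mm mat at the start, head about to world +y. Origin: mid-length, underside; +x to the head, z up; handle 14 mm wide and 22 mm high, from x = -65 to +20 mm, flat below, balance and best grip (across, along y) at x = -5 mm; head x 20 to 65 mm, 32 mm wide, 22 mm high. May be absent
- brush2: kettle brush (pale wood, orange bristles), 30 g, 130 mm long, on the green 3 mm mat at the start, head about to world +y. Origin: mid-length, underside; +x to the head, z up; handle 14 mm wide and 22 mm high, from x = -65 to +20 mm, flat below, balance and best grip (across, along y) at x = -5 mm; head x 20 to 65 mm, 32 mm wide, 22 mm high. May be absent
- scraper1: limescale scraper (red handle, flat steel blade), 30 g, 130 mm long, on the green 3 mm mat at the start, head about to world +y. Origin: mid-length, underside; +x to the blade, z up; handle 14 mm wide and 22 mm high, from x = -65 to +20 mm, flat below, balance and best grip (across, along y) at x = -5 mm; blade (head) to x = 65 mm, 22 mm wide, 4 mm thick, at the underside. May be absent
- scraper2: limescale scraper (red handle, flat steel blade), 30 g, 130 mm long, on the green 3 mm mat at the start, head about to world +y. Origin: mid-length, underside; +x to the blade, z up; handle 14 mm wide and 22 mm high, from x = -65 to +20 mm, flat below, balance and best grip (across, along y) at x = -5 mm; blade (head) to x = 65 mm, 22 mm wide, 4 mm thick, at the underside. May be absent
- gaiwan: white lidded tea cup on a saucer, 110 mm across, 86 mm high; bystander; origin at the centre of its foot
- canister: red tea canister with a brass lid, 75 mm across, 104 mm high; bystander; origin at the centre of its foot
Not all that is in view belongs to the job. What is shaped like the brush1 but purple is not meant. Leave any black or pink look-alike of the scraper1 alone.

How it is judged:
On the way, in this order (a step that is already met when the one before it is completed fails the run):
1. the tray stands flat on the counter (height (world z) of tray below 0.012 m and angle between tray's own z axis and vertical below 0.05 rad and contact force between the fingers and tray below 0.1 N), for 0.2 s.
2. every tool present lies flat in a compartment of its kind, head end away from the handle (((y of brush1 in the frame of w1 between -0.014 and 0.014 m and z of brush1 in the frame of w1 between -0.004 and 0.005 m and x of brush1 in the frame of w1 between -0.03 and 0.03 m and x of tray_handle in the frame of brush1 below -0.08 m and angle between the x axis of brush1 and the x axis of w1, either way round below 0.15 rad and angle between the z axis of brush1 and the z axis of w1, either way round below 0.1 rad) or (y of brush1 in the frame of w2 between -0.014 and 0.014 m and z of brush1 in the frame of w2 between -0.004 and 0.005 m and x of brush1 in the frame of w2 between -0.03 and 0.03 m and x of tray_handle in the frame of brush1 below -0.08 m and angle between the x axis of brush1 and the x axis of w2, either way round below 0.15 rad and angle between the z axis of brush1 and the z axis of w2, either way round below 0.1 rad)) and ((y of brush2 in the frame of w1 between -0.014 and 0.014 m and z of brush2 in the frame of w1 between -0.004 and 0.005 m and x of brush2 in the frame of w1 between -0.03 and 0.03 m and x of tray_handle in the frame of brush2 below -0.08 m and angle between the x axis of brush2 and the x axis of w1, either way round below 0.15 rad and angle between the z axis of brush2 and the z axis of w1, either way round below 0.1 rad) or (y of brush2 in the frame of w2 between -0.014 and 0.014 m and z of brush2 in the frame of w2 between -0.004 and 0.005 m and x of brush2 in the frame of w2 between -0.03 and 0.03 m and x of tray_handle in the frame of brush2 below -0.08 m and angle between the x axis of brush2 and the x axis of w2, either way round below 0.15 rad and angle between the z axis of brush2 and the z axis of w2, either way round below 0.1 rad)) and ((y of scraper1 in the frame of n1 between -0.014 and 0.014 m and z of scraper1 in the frame of n1 between -0.004 and 0.005 m and x of scraper1 in the frame of n1 between -0.03 and 0.03 m and x of tray_handle in the frame of scraper1 below -0.08 m and angle between the x axis of scraper1 and the x axis of n1, either way round below 0.15 rad and angle between the z axis of scraper1 and the z axis of n1, either way round below 0.1 rad) or (y of scraper1 in the frame of n2 between -0.014 and 0.014 m and z of scraper1 in the frame of n2 between -0.004 and 0.005 m and x of scraper1 in the frame of n2 between -0.03 and 0.03 m and x of tray_handle in the frame of scraper1 below -0.08 m and angle between the x axis of scraper1 and the x axis of n2, either way round below 0.15 rad and angle between the z axis of scraper1 and the z axis of n2, either way round below 0.1 rad)) and ((y of scraper2 in the frame of n1 between -0.014 and 0.014 m and z of scraper2 in the frame of n1 between -0.004 and 0.005 m and x of scraper2 in the frame of n1 between -0.03 and 0.03 m and x of tray_handle in the frame of scraper2 below -0.08 m and angle between the x axis of scraper2 and the x axis of n1, either way round below 0.15 rad and angle between the z axis of scraper2 and the z axis of n1, either way round below 0.1 rad) or (y of scraper2 in the frame of n2 between -0.014 and 0.014 m and z of scraper2 in the frame of n2 between -0.004 and 0.005 m and x of scraper2 in the frame of n2 between -0.03 and 0.03 m and x of tray_handle in the frame of scraper2 below -0.08 m and angle between the x axis of scraper2 and the x axis of n2, either way round below 0.15 rad and angle between the z axis of scraper2 and the z axis of n2, either way round below 0.1 rad))), for 0.2 s.
3. the loaded tray is fully home on the rails directly above the drip pan and the fingers are off it (all of step 2 and x of tray in the frame of rack between 0.0855 and 0.0965 m and y of tray in the frame of rack between -0.009 and 0.009 m and angle between the z axis of tray and the z axis of rack, either way round below 0.05 rad and angle between the x axis of tray and the x axis of rack, either way round below 0.08 rad and z of tray in the frame of pan0 between 0.044 and 0.056 m and z of tray in the frame of pan1 between 0.044 and 0.056 m and z of tray in the frame of pan2 between 0.044 and 0.056 m and contact force between the fingers and tray below 0.1 N), for 0.3 s.
4. the green button is pressed (value of joint start above 0.004 m), for 0.05 s.
At the end, for the whole second after the job is handed in: Tray on the rails one step above the drip pan, within 7 mm of home and level within 3 degrees; every tool present flat (within 5 mm of the floor, 6 degrees) in a compartment of its kind, within 14 mm of its middle line, head away from the handle; button pressed past 4 mm after that (all of step 2 and x of tray in the frame of rack between 0.0855 and 0.0965 m and y of tray in the frame of rack between -0.009 and 0.009 m and angle between the z axis of tray and the z axis of rack, either way round below 0.05 rad and angle between the x axis of tray and the x axis of rack, either way round below 0.08 rad and z of tray in the frame of pan0 between 0.044 and 0.056 m and z of tray in the frame of pan1 between 0.044 and 0.056 m and z of tray in the frame of pan2 between 0.044 and 0.056 m and linear speed of tray below 0.02 m/s); the robot touches nothing.
It fails at once if the tea cup is moved by more than 30 mm or tipped (distance of gaiwan from where it was at the start of the episode above 0.03 m or angle between gaiwan's own z axis and vertical above 0.4 rad).
It fails at once if the canister is moved by more than 30 mm or tipped (distance of canister from where it was at the start of the episode above 0.03 m or angle between canister's own z axis and vertical above 0.4 rad).
It fails at once if the drip pan is moved by more than 30 mm or tipped (distance of any of pan0, pan1, pan2 from where it was at the start of the episode above 0.03 m or angle between any of pan0, pan1, pan2's own z axis and vertical above 0.4 rad).
Of pan0, pan1, pan2 only 1 to 1 are there at a start; the rules pass over those that are not, and their reading is None.
Of brush1, brush2, scraper1, scraper2 only 2 to 4 are there at a start; the rules pass over those that are not, and their reading is None.
At some moment in a run one of brush1, brush2, scraper1, scraper2, tray may be knocked a few centimetres aside while the robot is not near it.
It also fails if it takes over 210 s, if anything falls off the work surface, if the arm or the gripper's body presses on something with over 40 N, if the wrist force passes 120 N, or if a joint passes its speed limit or range.

ROBOT

A 7-joint arm with a two-finger parallel gripper is mounted at the origin on the work surface. World frame = base frame: x ahead of the robot, y to its left, z up, the work surface at z = 0. Lengths are in m, angles in rad, forces in N, time in s.
With the tool pointing down it reaches from about 0.425 to 0.8 m from the base axis. Payload 8.3 kg.
Tool frame: the origin (TCP) lies between the finger pads; the fingertips stand 8 mm ahead of it and the grasp point (between the pads) lies 11 mm behind it (bot.finger_overhang is the distance from the TCP to the fingertips, in m); x points along the fingers, y is the direction in which the jaws open and shut, and the axes are right-handed (so a half turn about x gives the same grasp; the last joint's range is limited). The gripper opens to 85 mm and grips with 20 to 120 N. Pads are 22 mm wide; open, the fingers measure 114 mm over their backs; the gripper's body (76 mm by 85 mm) begins 54 mm behind the grasp point. The pads swing forward as they close: fully open they stand 13 mm farther back than shut.
Start: joints at [-1.231, 0.383, 0.016, 1.37, -0.006, 1.388, -0.046], TCP at [0.245, 0.575, 0.239] pointing down, gripper open.
Joint ranges: [-2.95, 2.95], [-0.25, 2.06], [-1.52, 1.56], [0.18, 2.33], [-1.44, 4.58], [0.02, 2.06], [-3.01, 3.01]. Speed limits (rad/s): [2.39, 2.39, 3.01, 3.01, 3.14, 3.14, 3.14].

INTERFACE

Orientations are given as a rotation vector (axis times angle).
In Python, from station import state, optics, bot gives the robot as it stands.
- The arm moves only by the shell command python3 -m handwheel 'ROWS' [OPENING] [FORCE]. ROWS is JSON, a list of rows, each a list of 6 numbers: the shift along the tool's x, y, z in mm, then the turn, a rotation vector about the tool's x, y, z in rad. A call has 1 to 5 rows; each row is the pose to reach, as a shift and turn from the pose commanded when the call began, along the tool's axes at that moment; what a row does not reach only later rows make up. A row lasts 1/12 s, in which the tool goes at most 41.7 mm and 7.16 degrees, less where a joint would pass 70% of its speed; a pose out of reach is approached as far as the arm can. A call with a gripper value outside its range is refused whole. OPENING is the closure, from -1 (fully open) to 1 (shut), set as the call begins (- or left out, the last holds). The fingers move at their own pace and stop on an object; FORCE is the grip in N (left out, the last holds). Time passes only in rows, so rows that repeat a pose let the fingers close. It gives the time, the measured TCP pose, the force and the opening at its end, in the units of the state.
- state(): the state, without advancing time (a new reading comes with each control period).
- optics.capture(name): name is "scene" or "top"; returns a dict with "image" (384x512x3 uint8, red, green, blue), "depth" (384x512 float32, m along the optical axis (not along the pixel's ray), 0 where there is no reading), "camera_matrix" (3x3 intrinsics, pixels), "extrinsics" (4x4, takes a point from camera to world coordinates). Camera axes: x right, y down, z forward; pixel columns grow to the right and rows downward; lengths in m; the calibration is good to about 2 mm. A picture is of the moment at which its call begins.
- bot.sign_off(): hands the job in, once; it reports no verdict.
The state is a dict: "time_s": time; "qpos": joint angles; "joint_vel": joint speeds; "joint_efforts": joint torques, N m; "eef_pos": TCP position; "tool_rot": TCP orientation; "ft_force": force on the tool from outside, world axes, zero at the start; "torque": the same for the moment, N m; "width": opening from 0.0 (shut) to 1.0 (fully open).
Only numpy, scipy, OpenCV 4.12 (cv2) and the standard library are available. Lean on these libraries where they do the work, as an engineer would, in place of code of your own. Each camera call takes 0.05 s, during which the arm holds its last target.

## Working session

There is one attempt and no reset: what is moved stays moved. The work goes in short steps, Python scripts to look and compute and a shell command to move; the robot and the scene stay as the last step left them, time stands still between calls to the robot, and variables do not carry over. Pictures are saved under pics/ and viewed, and the job is handed in when it is done.

```bash
ls; mkdir -p pics; python3 - <<'E'
from station import state, optics, bot
import cv2,numpy as np
s=state();print(s)
for n in("scene","top"):
    c=optics.capture(n);cv2.imwrite(f"pics/{n}0.png",cv2.resize(c["image"][:,:,::-1],None,fx=1.5,fy=1.5));print(n,c["camera_matrix"],c["extrinsics"])
E
```

```text
pics
{'time_s': 0.0, 'qpos': array([-1.23085104,  0.38426568,  0.01638736,  1.37112328, -0.00628777,
        1.38819385, -0.04651463]), 'joint_vel': array([-0.00048752,  0.0009442 , -0.00020261,  0.00055925,  0.00019487,
        0.00103096,  0.00122055]), 'joint_efforts': array([ 6.10406150e-04, -6.27608871e+01,  8.44318438e-01, -3.71812856e+01,
        1.64819352e-02,  1.44388480e-02,  3.88992987e-05]), 'eef_pos': array([0.24481577, 0.5745444 , 0.23827578]), 'tool_rot': array([ 0.31448125,  1.54794014, -0.31749969]), 'ft_force': array([ 0.41327203,  0.15982586, -0.43588047]), 'torque': array([-2.96846831e-05, -1.90560368e-03, -1.70675839e-02]), 'width': 0.9978646889246043}
scene [[418.69503973   0.         257.89694568]
 [  0.         418.69503973 186.53033739]
 [  0.           0.           1.        ]] [[ 8.11619919e-01  2.97025490e-01 -5.03039725e-01  1.13121758e+00]
 [ 5.84185725e-01 -4.12100695e-01  6.99213885e-01 -9.73690198e-01]
 [ 3.81326875e-04 -8.61364543e-01 -5.07987184e-01  8.53661991e-01]
 [ 0.00000000e+00  0.00000000e+00  0.00000000e+00  1.00000000e+00]]
top [[423.88233953   0.         256.46581897]
 [  0.         423.88233953 199.13071035]
 [  0.           0.           1.        ]] [[ 0.02125731 -0.98374149  0.17832779  0.28811834]
 [-0.99940552 -0.02575125 -0.02292351 -0.06498286]
 [ 0.02714298 -0.17773449 -0.98370408  1.29930528]
 [ 0.          0.          0.          1.        ]]
```

View pics/scene0.png

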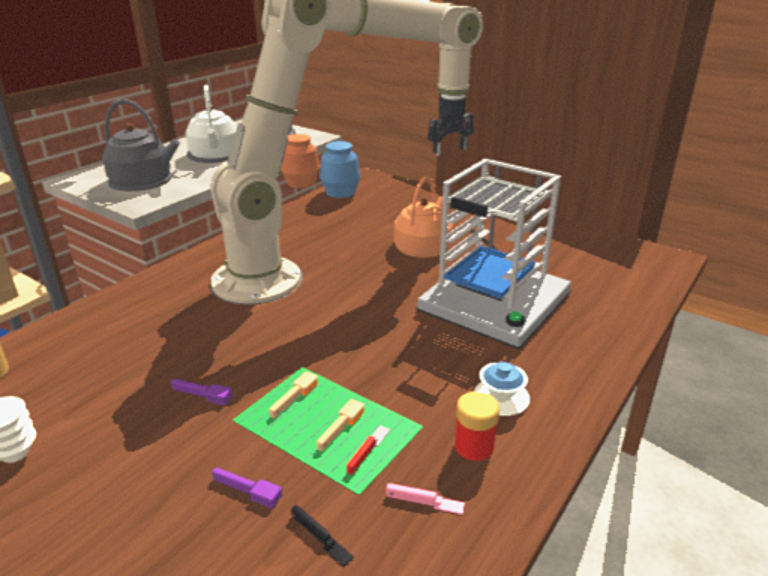

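View pics/top0.png

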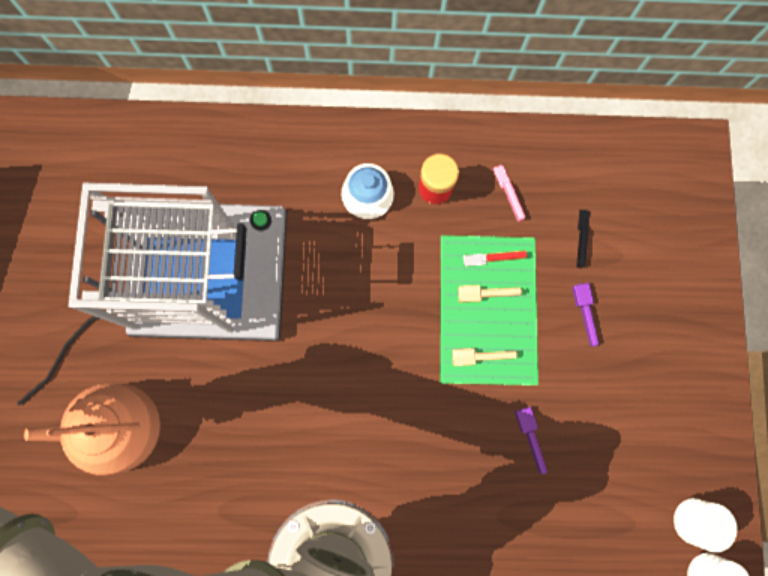

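The top view (768x576) shows the rack on the left, opening to the right, with the tray on top. The tray's handle is near (240,250), the green button at (260,219), the cup at (368,190) and the canister at (438,178). The mat holds a red scraper at (497,258) and two pale brushes at (490,293) and (485,356). The purple, black and pink look-alikes all lie off the mat. Next I'll measure everything.

```bash
cat > h.py <<'E'
from station import state, optics, bot
import cv2,numpy as np
from scipy.spatial.transform import Rotation as R
def cap(n):
    c=optics.capture(n);d=c["depth"];K=c["camera_matrix"];T=c["extrinsics"]
    v,u=np.mgrid[:384,:512]
    p=np.stack([(u-K[0,2])/K[0,0]*d,(v-K[1,2])/K[1,1]*d,d],-1)@T[:3,:3].T+T[:3,3]
    p[d==0]=np.nan
    hsv=cv2.cvtColor(c["image"],cv2.COLOR_RGB2HSV)
    return c,p,hsv
def mask(hsv,lo,hi): return cv2.inRange(hsv,np.array(lo),np.array(hi))
def save(c,name,box=None,f=1.5):
    im=c["image"][:,:,::-1]
    if box: im=im[box[1]:box[3],box[0]:box[2]]
    cv2.imwrite("pics/"+name,cv2.resize(im,None,fx=f,fy=f,interpolation=cv2.INTER_CUBIC))
def pix(c,P):
    T=np.linalg.inv(c["extrinsics"]);q=T[:3,:3]@np.array(P)+T[:3,3];q=c["camera_matrix"]@q
    return q[:2]/q[2]
def ray(c,u,v,z):
    K=c["camera_matrix"];T=c["extrinsics"]
    d=T[:3,:3]@np.array([(u-K[0,2])/K[0,0],(v-K[1,2])/K[1,1],1]);o=T[:3,3]
    return o+d*(z-o[2])/d[2]
# goal orientation: tool x down, tool y (jaw) at yaw angle a from world x
def down(a): 
    x=np.array([0,0,-1.]);y=np.array([np.cos(a),np.sin(a),0]);return R.from_matrix(np.stack([x,y,np.cross(x,y)],1))
def go(pos=None,rot=None):
    s=state();r=R.from_rotvec(s["tool_rot"]);
    pos=s["eef_pos"] if pos is None else np.array(pos)
    d=r.inv().apply(pos-s["eef_pos"])*1000
    w=(r.inv()*(rot if rot is not None else r)).as_rotvec()
    print("t",round(s["time_s"],2),"pos",s["eef_pos"].round(4),"F",s["ft_force"].round(1),"w",round(s["width"],3),"axes\n",r.as_matrix().round(3))
    print("row",d.round(1),w.round(4))
E
python3 - <<'E'
from h import *
c,p,hsv=cap("top")
for nm,lo,hi,zr in [("green",(40,100,40),(85,255,255),(-1,1)),("red",(0,180,60),(5,255,255),(-1,1)),("tan",(8,60,130),(28,190,255),(0.005,.05)),("blue",(100,120,60),(118,255,255),(-1,1)),("handle",(0,0,0),(180,255,50),(.26,.36))]:
    m=mask(hsv,lo,hi); m[~((p[...,2]>zr[0])&(p[...,2]<zr[1]))]=0
    n,l,st,ce=cv2.connectedComponentsWithStats(m)
    for i in range(1,n):
        if st[i,4]<25: continue
        q=p[l==i]; q=q[np.isfinite(q[:,0])]
        if not len(q): continue
        z=q[:,2];
        rc=cv2.minAreaRect((q[:,:2]*1000).astype(np.float32))
        print(nm,st[i],ce[i].round(1),"mean",np.mean(q,0).round(4),"z",np.percentile(z,[2,50,98]).round(4),"rect",np.round(rc[0],1),np.round(rc[1],1),round(rc[2],1))
E
```

```text
green [168 141  10  10  82] [172.8 145.4] mean [0.6715 0.163  0.0588] z [0.0508 0.0599 0.0645] rect [672.4 164.3] [32.  28.2] 10.1
green [ 293  157   66  100 5360] [325.8 207.5] mean [ 0.5035 -0.3117  0.0026] z [-0.003   0.0026  0.0082] rect [ 509.5 -311.1] [313.2 202.9] 0.1
red [279 119  23  17 155] [288.2 129.6] mean [ 0.7399 -0.1887  0.0379] z [0.0056 0.0397 0.0685] rect [ 748.4 -189.2] [72.1 34.2] 67.3
red [325 168  26   6 106] [337.6 170.3] mean [ 0.6171 -0.3452  0.0241] z [0.0189 0.0247 0.0284] rect [ 617.2 -344.8] [12.9 80.3] 7.0
tan [306 192  42  10 143] [324.8 196.1] mean [ 0.5345 -0.3048  0.023 ] z [0.0165 0.0233 0.0283] rect [ 536.7 -309.6] [ 20.9 129.4] 10.2
tan [302 234  43  10 145] [320.2 238.4] mean [ 0.4039 -0.2899  0.0236] z [0.0171 0.0239 0.0288] rect [ 408.1 -298.4] [ 24.2 131.4] 10.1
tan [ 81 271  26  44 153] [ 99.7 291.8] mean [0.2337 0.352  0.0365] z [0.0217 0.0365 0.0498] rect [225.8 360.8] [ 31.8 131.4] 69.8
tan [204 344  37  14 115] [221.5 350.1] mean [ 0.076  -0.0036  0.0194] z [0.0096 0.0177 0.034 ] rect [74.5 -4.3] [104.5  32.6] 89.6
tan [242 361   7  12  29] [245.6 366.2] mean [ 0.0324 -0.0739  0.015 ] z [0.0096 0.015  0.0218] rect [ 31.2 -75.2] [32.6 10.1] 33.4
tan [245 372  13  10  31] [250.2 377.4] mean [ 0.0034 -0.0878  0.0206] z [0.0118 0.0204 0.03  ] rect [  3.1 -87.5] [40.2 15.3] 64.4
tan [183 376  11   4  27] [188.3 377.1] mean [0.0012 0.088  0.0187] z [0.0095 0.0181 0.0308] rect [ 0.7 88.3] [ 6.1 29.5] 6.5
blue [139 160  18  23 361] [147.9 170.7] mean [0.5873 0.229  0.0735] z [0.068  0.0725 0.0837] rect [578.2 200.6] [117.   75.6] 75.8
blue [138 185  24  27 468] [151.  196.4] mean [0.5096 0.2142 0.0772] z [0.0679 0.073  0.0876] rect [509.6 205.8] [110.6  68.2] 49.4
handle [157 150   7  36  90] [161.2 168.1] mean [0.538  0.1421 0.3052] z [0.2936 0.3073 0.3123] rect [538.9 143.7] [ 7.4 87.6] 87.6
```

```bash
python3 - <<'E'
from h import *
c,p,hsv=cap("top")
s=hsv[...,1];v=hsv[...,2]
# handle line fit
m=(v<60)&(p[...,2]>.28)&(p[...,2]<.33)
ys,xs=np.where(m);pts=np.array([ray(c,a,b,.312) for a,b in zip(xs,ys)]);print("handle ray rect",cv2.minAreaRect((pts[:,:2]*1000).astype(np.float32)),pts.mean(0))
# base front edge: base pixels
K=((s<60)&(v>60)&(p[...,2]>.025)&(p[...,2]<.055)&(p[...,1]>.05)&(p[...,1]<.5)&(p[...,0]>.3)&(p[...,0]<.8)).astype(np.uint8)
n,l,st,ce=cv2.connectedComponentsWithStats(K);
for i in range(1,n):
    if st[i,4]>200: print(st[i])
b=np.argwhere(K);pts=np.array([ray(c,u,v_,.04)[:2]*1000 for v_,u in b]).astype(np.float32)
print("base rect",cv2.minAreaRect(pts))
# front edge: for each row the rightmost pixel
out=[]
for r in range(135,230):
    u=np.where(K[r])[0]
    if len(u): out.append(ray(c,u.max()+.5,r,.04)[:2]*1000)
out=np.array(out,np.float32);print(cv2.fitLine(out,cv2.DIST_HUBER,0,.01,.01).ravel(),out[::12].round(0).tolist())
T=((s<60)&(p[...,2]>.29)&(p[...,1]>.05)&(p[...,1]<.6)).astype(np.uint8)
b=np.argwhere(T&(p[...,2]>.3));pts=np.array([ray(c,u,v_,.314)[:2]*1000 for v_,u in b]).astype(np.float32)
print("top rect",cv2.minAreaRect(pts),cv2.boxPoints(cv2.minAreaRect(pts)).round(0).tolist())
g=mask(hsv,(40,100,40),(85,255,255));g[~((p[...,2]>.03)&(p[...,2]<.09))]=0
ys,xs=np.where(g);print("button",np.mean([ray(c,a,b,.06) for a,b in zip(xs,ys)],0))
save(c,"rack_top.png",(30,110,220,240),4)
c2,p2,h2=cap("scene");save(c2,"rack_scene.png",(270,90,400,240),4)
save(c,"mat_top.png",(280,100,420,330),2.6)
E
```

```text
handle ray rect ((371.8805847167969, 101.84056091308594), (681.9898071289062, 182.79690551757812), 35.98444366455078) [0.45910524 0.11510315 0.312     ]
[  84  137  106   90 2855]
base rect ((567.3668823242188, 266.10369873046875), (299.96221923828125, 274.5075378417969), 89.74867248535156)
[ 9.9998260e-01 -5.9009301e-03  5.6586090e+02  1.1663774e+02] [[704.0, 172.0], [667.0, 115.0], [629.0, 116.0], [592.0, 117.0], [554.0, 118.0], [517.0, 116.0], [481.0, 117.0], [445.0, 119.0]]
top rect ((348.6291198730469, 263.4436950683594), (593.1171875, 416.27813720703125), 0.8534978628158569) [[49.0, 467.0], [55.0, 51.0], [648.0, 60.0], [642.0, 476.0]]
button [0.67103532 0.16275793 0.06      ]
```

View pics/rack_top.png

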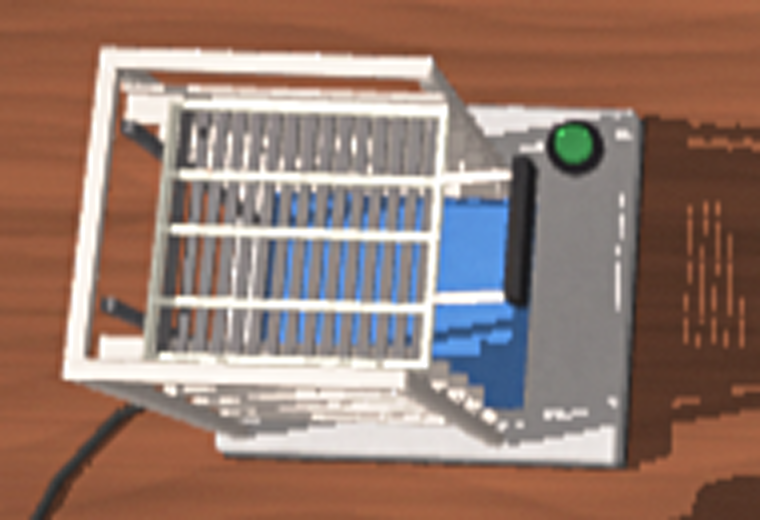

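View pics/rack_scene.png

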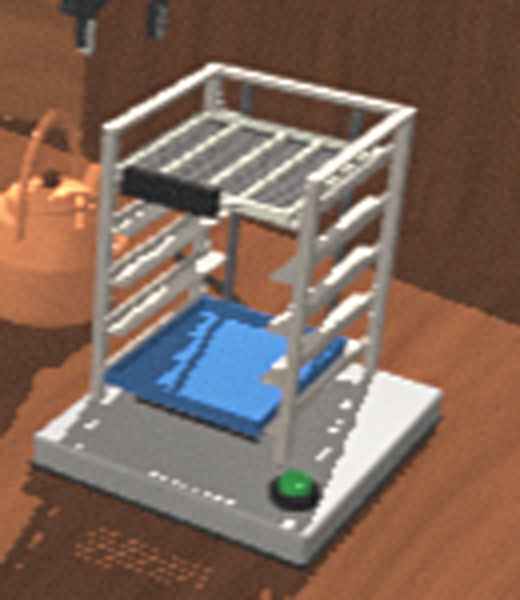

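View pics/mat_top.png

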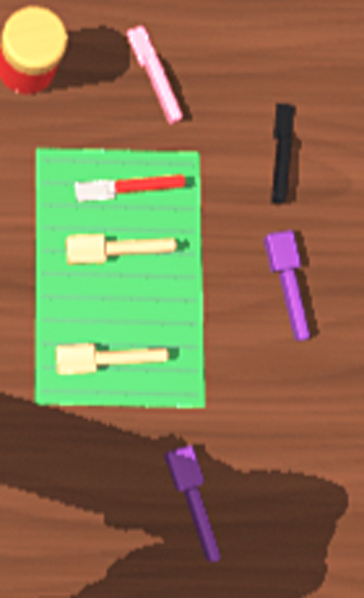

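Identification: the blue pan sits on the lowest rail pair (depth z about 0.07), so the target is the second pair, at 120 mm. There are three tools: the red-handled scraper, crop (135,187), and the pale brushes with orange-tan heads, crop (125,248) and (115,357). The purple pieces at (290,285) and (192,500), the black one at (283,150) and the pink one at (155,75) are decoys.

```bash
python3 - <<'E'
from h import *
for n in("top","scene"):
    c,p,hsv=cap(n)
    m=((hsv[...,2]<75)&(p[...,2]>.27)&(p[...,2]<.335)&(abs(p[...,0]-.54)<.08)&(abs(p[...,1]-.15)<.06))
    q=p[m];print(n,m.sum(),np.percentile(q,[1,5,50,95,99],axis=0).round(4).tolist())
    vv,uu=np.where(m);print(uu.min(),uu.max(),vv.min(),vv.max())
    if n=="top":
        for zz in(.312,.286):
            for r in (155,168,180):
                u=uu[vv==r];print(zz,r,ray(c,u.min()-.5,r,zz).round(4),ray(c,u.max()+.5,r,zz).round(4))
    top=m&(p[...,2]>.3); 
c,p,hsv=cap("scene")
for x in (-45,0,45):
  for hy in (.144,.153):
    print(pix(c,(.539+x/1000,hy,.312)))
save(c,"hsc.png",(290,120,350,160),10)
go((.539,.148,.36),down(np.pi/2)); go((.539,.148,.36),down(-np.pi/2))
E
```

```text
top 218 [[0.4954, 0.1408, 0.2896], [0.4995, 0.1412, 0.2936], [0.5387, 0.1444, 0.3099], [0.5793, 0.1506, 0.3136], [0.5835, 0.1516, 0.3147]]
156 163 149 186
0.312 155 [0.5684 0.1516 0.312 ] [0.5688 0.1373 0.312 ]
0.312 168 [0.5363 0.1519 0.312 ] [0.5367 0.1377 0.312 ]
0.312 180 [0.5069 0.1524 0.312 ] [0.5074 0.1359 0.312 ]
0.286 155 [0.5758 0.1573 0.286 ] [0.5762 0.1426 0.286 ]
0.286 168 [0.5428 0.1576 0.286 ] [0.5432 0.1431 0.286 ]
0.286 180 [0.5127 0.1582 0.286 ] [0.5132 0.1412 0.286 ]
scene 174 [[0.4992, 0.1375, 0.2873], [0.5036, 0.1386, 0.2893], [0.5447, 0.1429, 0.3008], [0.5833, 0.1473, 0.3112], [0.5855, 0.1493, 0.3127]]
300 324 132 143
[299.10760286 130.80324195]
[300.51130698 129.93427646]
[311.08544274 134.00341206]
[312.45710818 133.10519381]
[323.47041964 137.31235867]
[324.80704794 136.3833865 ]
t 0.4 pos [0.2449 0.5749 0.2391] F [-0.7  0.6  0.2] w 1.003 axes
 [[-0.     0.392  0.92 ]
 [-0.     0.92  -0.392]
 [-1.    -0.    -0.   ]]
row [-120.8 -277.6  437.9] [-4.027e-01 -2.000e-04  3.000e-04]
t 0.4 pos [0.2449 0.5749 0.2391] F [-0.7  0.6  0.2] w 1.003 axes
 [[-0.     0.392  0.92 ]
 [-0.     0.92  -0.392]
 [-1.    -0.    -0.   ]]
row [-120.8 -277.6  437.9] [2.7389e+00 4.0000e-04 2.0000e-04]
```

View pics/hsc.png

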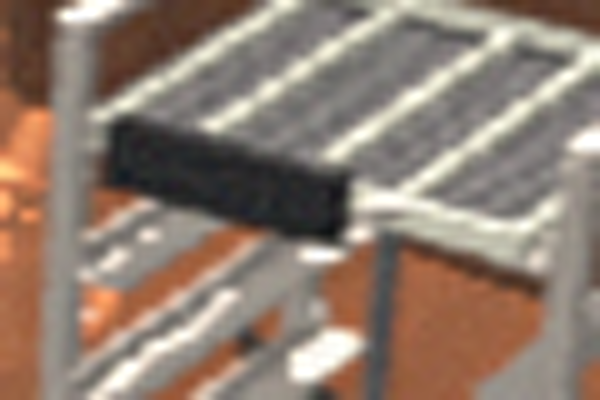

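```bash
python3 -m handwheel '[[-40,0,0,0,0,0],[-80,0,0,0,0,0],[-120,0,0,0,0,0],[-160,0,0,0,0,0],[-200,0,0,0,0,0]]' -1 40
python3 -m handwheel '[[0,-20,34,0,0,0],[0,-40,68,0,0,0],[0,-60,102,0,0,0],[0,-80,136,0,0,0],[0,-100,170,0,0,0]]'
python3 -c "
from h import *
go((.540,.147,.42),down(np.pi/2))"
```

```text
time_s: 0.82
eef_pos: [0.2448, 0.5744, 0.4416]
tool_rot: [0.317, 1.548, -0.315]
ft_force: [0.4, 1.4, 0.3]
width: 0.998
time_s: 1.23
eef_pos: [0.363, 0.4147, 0.4395]
tool_rot: [0.316, 1.548, -0.315]
ft_force: [0.5, 0.5, 1.1]
width: 0.999
t 1.23 pos [0.363  0.4147 0.4395] F [0.5 0.5 1.1] w 0.999 axes
 [[ 0.     0.392  0.92 ]
 [ 0.     0.92  -0.392]
 [-1.     0.    -0.   ]]
row [  19.4 -176.9  267.8] [-4.026e-01  1.000e-04 -5.000e-04]
```

```bash
python3 -m handwheel '[[0,-22,33,-0.08,0,0],[0,-44,66,-0.16,0,0],[0,-66,100,-0.24,0,0],[0,-88,133,-0.32,0,0],[0,-110,167,-0.402,0,0]]'
python3 -c "
from h import *
go((.540,.147,.42),down(np.pi/2+.005))"
```

```text
time_s: 1.65
eef_pos: [0.4733, 0.2479, 0.4397]
tool_rot: [-0.002, 1.57, 0.003]
ft_force: [0.5, -0.4, 0.4]
width: 1.0
t 1.65 pos [0.4733 0.2479 0.4397] F [ 0.5 -0.4  0.4] w 1.0 axes
 [[ 0.    -0.003  1.   ]
 [ 0.001  1.     0.003]
 [-1.     0.001  0.   ]]
row [  19.7 -101.1   66.4] [-0.0016  0.0005 -0.0006]
```

```bash
python3 -m handwheel '[[0,-33,22,0,0,0],[0,-66,44,0,0,0],[10,-101,66,0,0,0],[19,-101,66,0,0,0],[19,-101,66,0,0,0]]' 0
python3 -c "
from h import *
go((.540,.147,.292),down(np.pi/2+.006))
c,p,h=cap('scene');save(c,'a1.png',(250,60,410,180),5)
c,p,h=cap('top');save(c,'a2.png',(100,110,220,210),5)"
```

```text
time_s: 2.07
eef_pos: [0.5394, 0.1452, 0.4184]
tool_rot: [0.004, 1.573, -0.007]
ft_force: [-0.2, 0.4, -0.2]
width: 0.5
t 2.07 pos [0.5394 0.1452 0.4184] F [-0.2  0.4 -0.2] w 0.5 axes
 [[-0.002  0.007  1.   ]
 [-0.002  1.    -0.007]
 [-1.    -0.002 -0.002]]
row [126.4   2.    0.9] [-0.013  -0.0024  0.0019]
```

View pics/a1.png

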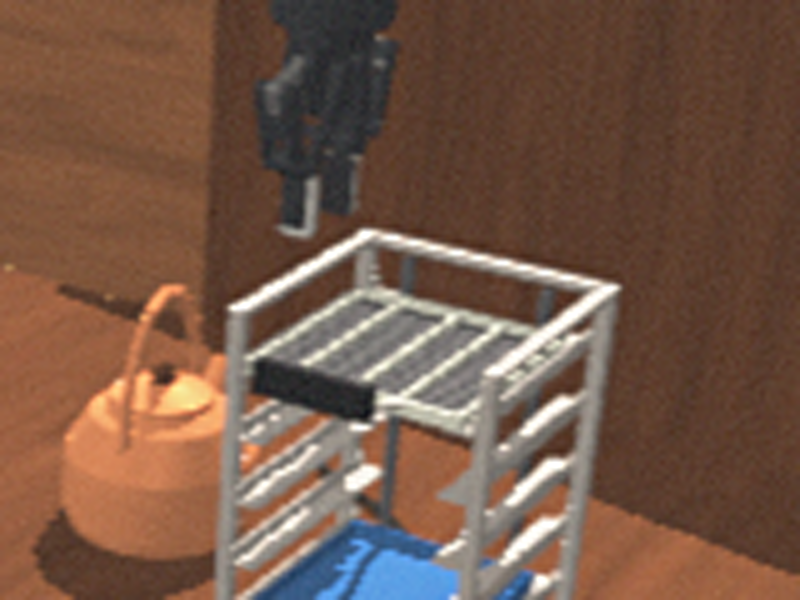

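View pics/a2.png

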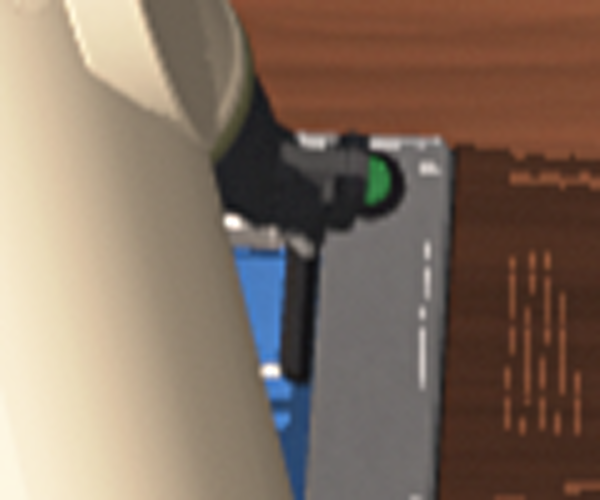

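```bash
python3 -m handwheel '[[30,2,1,-0.008,0,0],[60,2,1,-0.008,0,0],[95,2,1,-0.008,0,0],[126,2,1,-0.008,0,0],[126,2,1,-0.008,0,0]]'
python3 -c "
from h import *
go((.540,.147,.292),down(np.pi/2+.006))
c,p,h=cap('scene');save(c,'a3.png',(270,90,370,170),7)"
```

```text
time_s: 2.58
eef_pos: [0.5362, 0.1521, 0.2884]
tool_rot: [-0.011, 1.58, 0.006]
ft_force: [-0.6, 0.3, -1.0]
width: 0.498
t 2.58 pos [0.5362 0.1521 0.2884] F [-0.6  0.3 -1. ] w 0.498 axes
 [[-0.009 -0.011  1.   ]
 [-0.003  1.     0.011]
 [-1.    -0.003 -0.009]]
row [-3.7 -5.1  3.7] [ 0.0048 -0.0094  0.0027]
```

View pics/a3.png

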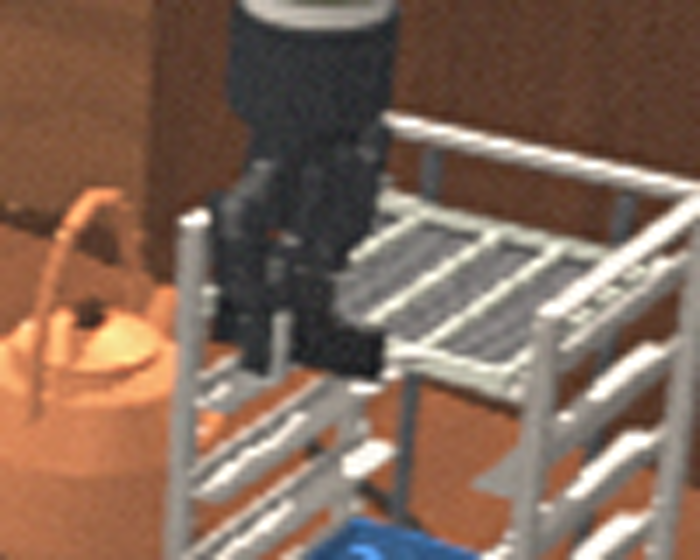

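```bash
python3 -m handwheel '[[-3,-4,3,0,-0.009,0],[-3,-4,3,0,-0.009,0],[-3,-4,3,0,-0.009,0]]'
python3 -c "
from h import *
go((.540,.147,.292),down(np.pi/2+.006))"
```

```text
time_s: 2.88
eef_pos: [0.544, 0.1469, 0.3005]
tool_rot: [-0.004, 1.557, 0.007]
ft_force: [-0.2, 0.5, 0.4]
width: 0.501
t 2.88 pos [0.544  0.1469 0.3005] F [-0.2  0.5  0.4] w 0.501 axes
 [[ 0.014 -0.007  1.   ]
 [ 0.002  1.     0.007]
 [-1.     0.002  0.014]]
row [ 8.5  0.2 -4.1] [ 0.001   0.0139 -0.0017]
```

```bash
python3 -m handwheel '[[0,0,0,0,0,0],[0,0,0,0,0,0],[0,0,0,0,0,0]]'
python3 -c "
from h import *
go((.540,.147,.292),down(np.pi/2+.006))"
```

```text
time_s: 3.13
eef_pos: [0.5428, 0.1468, 0.2979]
tool_rot: [-0.005, 1.561, 0.006]
ft_force: [0.1, -0.0, 0.4]
width: 0.498
t 3.13 pos [0.5428 0.1468 0.2979] F [ 0.1 -0.   0.4] w 0.498 axes
 [[ 0.01  -0.007  1.   ]
 [ 0.     1.     0.007]
 [-1.     0.     0.01 ]]
row [ 5.9  0.2 -2.9] [ 0.0013  0.0098 -0.0004]
```

```bash
python3 -m handwheel '[[5,0,-2,0,0.009,0],[5,0,-2,0,0.009,0],[5,0,-2,0,0.009,0],[5,0,-2,0,0.009,0]]'
python3 -m handwheel '[[0,0,0,0,0,0],[0,0,0,0,0,0],[0,0,0,0,0,0],[0,0,0,0,0,0]]' 1 80
python3 -m handwheel '[[0,0,0,0,0,0],[0,0,0,0,0,0],[0,0,0,0,0,0],[0,0,0,0,0,0]]'
python3 -c "
from h import *
go((.540,.147,.292),down(np.pi/2+.006))"
```

```text
time_s: 3.47
eef_pos: [0.5406, 0.1466, 0.292]
tool_rot: [-0.006, 1.571, 0.005]
ft_force: [0.7, 0.3, -1.3]
width: 0.499
time_s: 3.8
eef_pos: [0.5409, 0.1468, 0.2925]
tool_rot: [-0.005, 1.57, 0.006]
ft_force: [0.6, -0.0, 0.6]
width: 0.125
time_s: 4.13
eef_pos: [0.5408, 0.1468, 0.2925]
tool_rot: [-0.006, 1.57, 0.006]
ft_force: [0.7, 0.3, 1.2]
width: 0.126
t 4.13 pos [0.5408 0.1468 0.2925] F [0.7 0.3 1.2] w 0.126 axes
 [[ 0.001 -0.007  1.   ]
 [ 0.     1.     0.007]
 [-1.     0.     0.001]]
row [ 0.5  0.3 -0.8] [ 0.0013  0.0005 -0.0002]
```

```bash
python3 -m handwheel '[[-2,0,0,0,0,0],[-4,0,0,0,0,0],[-4,-10,0,0,0,0],[-4,-30,0,0,0,0],[-4,-50,-1,0,0,0]]'
python3 -m handwheel '[[0,-20,0,0,0,0],[0,-40,0,0,0,0],[0,-60,-1,0,0,0],[0,-60,-1,0,0,0],[0,-60,-1,0,0,0]]'
python3 -c "
from h import *
go((.540,-.15,.35),down(np.pi/2+.006))
c,p,h=cap('scene');save(c,'b1.png',(250,60,410,180),5)"
```

```text
time_s: 4.55
eef_pos: [0.5397, 0.0959, 0.2956]
tool_rot: [-0.008, 1.572, 0.006]
ft_force: [0.6, -0.2, -2.8]
width: 0.123
time_s: 4.97
eef_pos: [0.5392, 0.0342, 0.2962]
tool_rot: [-0.003, 1.571, 0.002]
ft_force: [0.0, 1.1, -2.2]
width: 0.122
t 4.97 pos [0.5392 0.0342 0.2962] F [ 0.   1.1 -2.2] w 0.122 axes
 [[-0.    -0.004  1.   ]
 [-0.001  1.     0.004]
 [-1.    -0.001 -0.   ]]
row [-5.370e+01 -1.842e+02  1.000e-01] [-0.0024 -0.0005  0.0006]
```

View pics/b1.png

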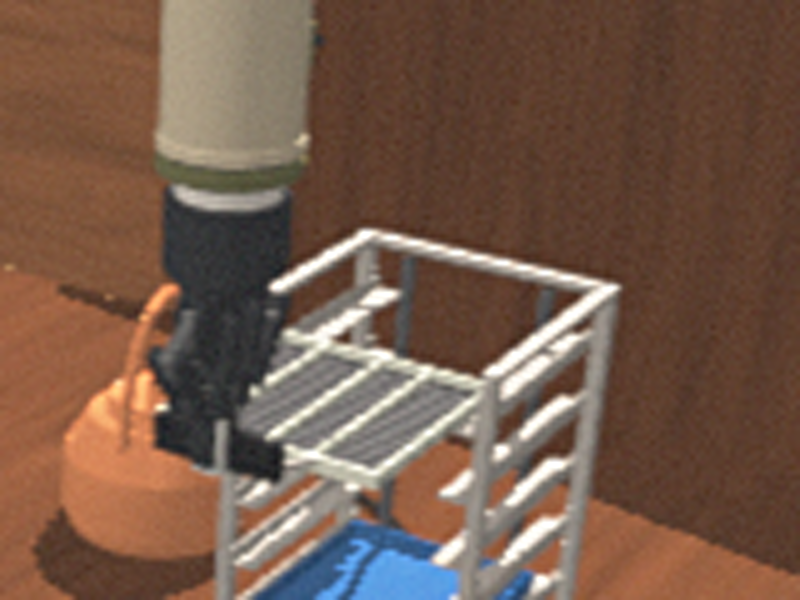

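The tray is held level, halfway out. I'll keep pulling.

```bash
python3 -m handwheel '[[0,-20,0,0,0,0],[0,-42,0,0,0,0],[0,-65,0,0,0,0],[0,-88,0,0,0,0],[0,-110,0,0,0,0]]'
python3 -m handwheel '[[0,-25,0,0,0,0],[0,-50,0,0,0,0],[0,-74,0,0,0,0],[0,-74,0,0,0,0],[0,-74,0,0,0,0]]'
python3 -c "
from h import *
go((.540,-.15,.022),down(np.pi/2+.006))
c,p,h=cap('scene');save(c,'b2.png',(200,60,400,210),4)
c,p,h=cap('top');save(c,'b3.png',(150,80,350,230),4)
for n,m in (('blue',mask(h,(95,60,60),(118,255,255))),('yel',mask(h,(18,130,120),(32,255,255)))):
  for z in((.05,.1) if n=='blue' else (.09,.12)):
    q=p[(m>0)&(p[...,2]>z)&(p[...,2]<z+.05)&(p[...,0]>.6)];print(n,z,len(q),q.mean(0) if len(q) else 0)
"
```

```text
time_s: 5.43
eef_pos: [0.5402, -0.0733, 0.296]
tool_rot: [-0.007, 1.571, 0.007]
ft_force: [-0.9, -0.1, -2.6]
width: 0.129
time_s: 5.85
eef_pos: [0.5407, -0.1483, 0.296]
tool_rot: [-0.004, 1.571, 0.004]
ft_force: [0.5, 0.8, -2.6]
width: 0.124
t 5.85 pos [ 0.5407 -0.1483  0.296 ] F [ 0.5  0.8 -2.6] w 0.124 axes
 [[-0.001 -0.005  1.   ]
 [-0.     1.     0.005]
 [-1.    -0.    -0.001]]
row [274.   -1.6  -0.5] [-0.0006 -0.0006  0.0003]
blue 0.05 969 [0.67550157 0.12015444 0.0737411 ]
blue 0.1 14 [0.61083176 0.27678077 0.11742269]
yel 0.09 0 0
yel 0.12 0 0
```

View pics/b2.png

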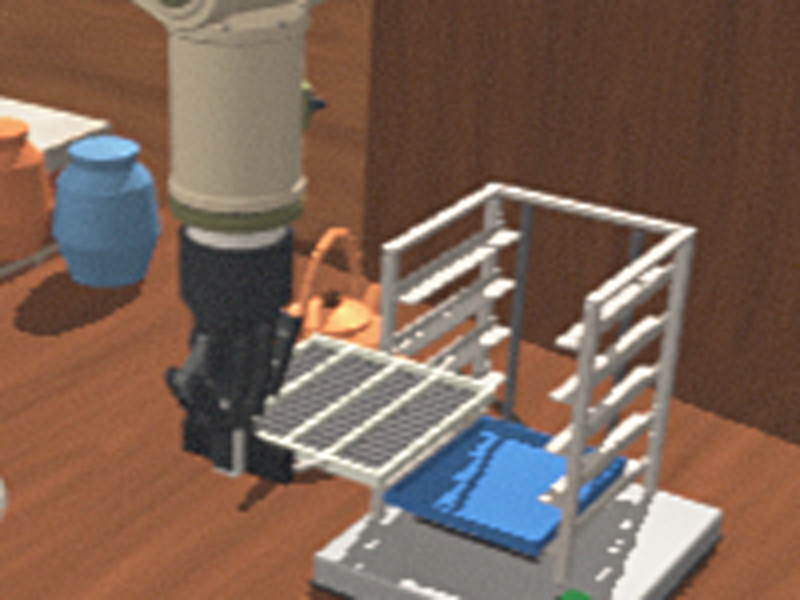

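View pics/b3.png

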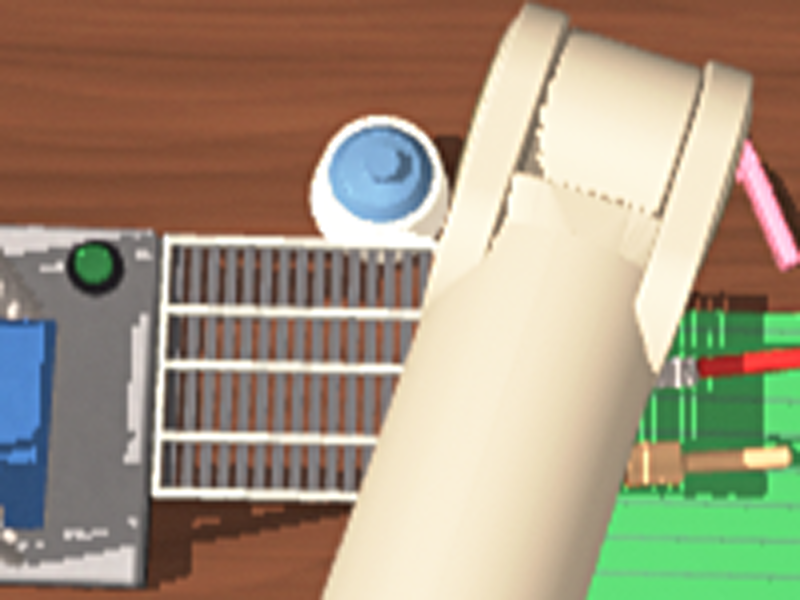

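```bash
python3 -c "
from h import *
c,p,h=cap('top')
q=p[110:150,225:265].reshape(-1,3);q=q[(q[:,2]>.008)&(q[:,2]<.12)&(q[:,0]>.62)];print(np.percentile(q,[0,1,50,99,100],axis=0).round(3))
print(ray(c,246,123,.06),ray(c,244,141,.015))
q=p[100:140,270:310].reshape(-1,3);print(np.nanpercentile(q[q[:,2]>.1],[0,50,100],axis=0).round(3))
"
```

```text
[[ 0.695 -0.105  0.008]
 [ 0.701 -0.103  0.008]
 [ 0.738 -0.053  0.065]
 [ 0.789 -0.003  0.088]
 [ 0.794  0.001  0.092]]
[ 0.74936621 -0.05668501  0.06      ] [ 0.70628022 -0.05160757  0.015     ]
[[ 0.488 -0.157  0.656]
 [ 0.523 -0.127  0.694]
 [ 0.56  -0.096  0.701]]
```

```bash
python3 -m handwheel '[[25,0,0,0,0,0],[55,0,0,0,0,0],[85,0,0,0,0,0],[115,0,0,0,0,0],[140,0,0,0,0,0]]'
python3 -m handwheel '[[30,0,0,0,0,0],[60,0,0,0,0,0],[85,0,0,0,0,0],[105,0,0,0,0,0],[115,0,0,0,0,0]]'
python3 -m handwheel '[[0,0,0,0,0,0],[0,0,0,0,0,0],[0,0,0,0,0,0]]'
python3 -c "
from h import *
go((.540,-.15,.0225),down(np.pi/2+.006))
c,p,h=cap('scene');save(c,'b4.png',(200,120,400,270),4)"
```

```text
time_s: 6.42
eef_pos: [0.5405, -0.1452, 0.1542]
tool_rot: [-0.007, 1.572, 0.009]
ft_force: [-0.3, 0.5, -2.6]
width: 0.123
time_s: 6.83
eef_pos: [0.5395, -0.145, 0.0383]
tool_rot: [-0.007, 1.575, 0.009]
ft_force: [-1.4, -0.0, -2.1]
width: 0.121
time_s: 7.08
eef_pos: [0.542, -0.1472, 0.0428]
tool_rot: [-0.006, 1.568, 0.006]
ft_force: [-0.2, -0.1, -3.1]
width: 0.125
t 7.08 pos [ 0.542  -0.1472  0.0428] F [-0.2 -0.1 -3.1] w 0.125 axes
 [[ 0.002 -0.008  1.   ]
 [-0.     1.     0.008]
 [-1.    -0.     0.002]]
row [20.3 -2.8 -2.1] [0.002  0.0023 0.0003]
```

View pics/b4.png

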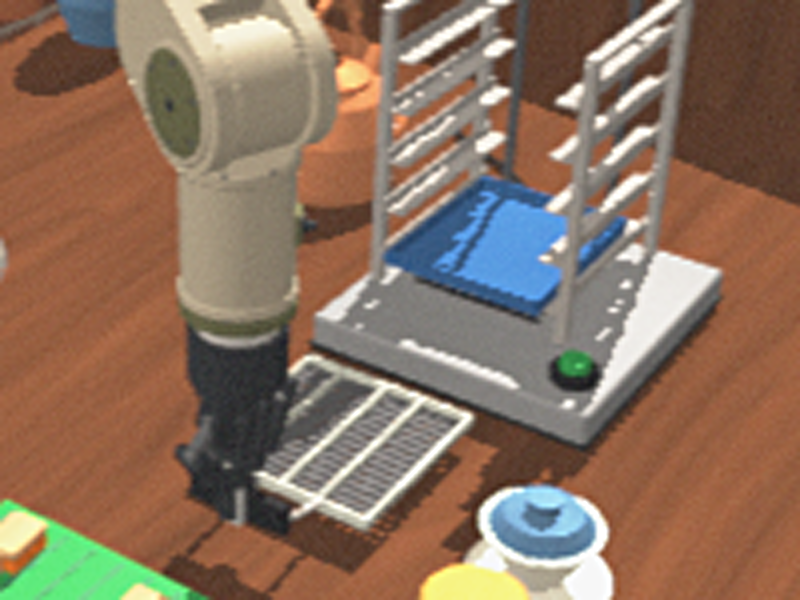

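```bash
python3 -m handwheel '[[5,0,0,0,0.002,0],[10,0,0,0,0.002,0],[14,0,0,0,0.002,0],[17,0,0,0,0.002,0],[17,0,0,0,0.002,0]]'
python3 -m handwheel '[[0,0,0,0,0,0],[0,0,0,0,0,0],[0,0,0,0,0,0]]'
python3 -c "
from h import *
go((.540,-.15,.0225),down(np.pi/2+.006))"
```

```text
time_s: 7.55
eef_pos: [0.5403, -0.1473, 0.0234]
tool_rot: [-0.005, 1.574, 0.006]
ft_force: [-0.1, 0.8, -2.8]
width: 0.124
time_s: 7.8
eef_pos: [0.5409, -0.1474, 0.0244]
tool_rot: [-0.006, 1.573, 0.006]
ft_force: [-0.2, 0.4, -2.9]
width: 0.128
t 7.8 pos [ 0.5409 -0.1474  0.0244] F [-0.2  0.4 -2.9] w 0.128 axes
 [[-0.002 -0.007  1.   ]
 [-0.     1.     0.007]
 [-1.    -0.    -0.002]]
row [ 1.9 -2.6 -0.9] [ 0.0012 -0.0019  0.0001]
```

```bash
python3 -m handwheel '[[1,0,0,0,0,0],[2,0,0,0,0,0],[3,0,0,0,0,0],[3,0,0,0,0,0],[3,0,0,0,0,0]]'
python3 -c "
from h import *
go((.540,-.15,.0225),down(np.pi/2+.006))"
```

```text
time_s: 8.22
eef_pos: [0.541, -0.1476, 0.0222]
tool_rot: [-0.005, 1.572, 0.005]
ft_force: [-3.8, 0.4, 7.0]
width: 0.122
t 8.22 pos [ 0.541  -0.1476  0.0222] F [-3.8  0.4  7. ] w 0.122 axes
 [[-0.001 -0.007  1.   ]
 [ 0.     1.     0.007]
 [-1.     0.    -0.001]]
row [-0.3 -2.4 -1. ] [ 0.0007 -0.0013 -0.0003]
```

Contact. I'll open partway, since fully open fingers would take up the 49 mm gap, and then lift.

```bash
python3 -m handwheel '[[-1,0,0,0,0,0],[-1,0,0,0,0,0],[-1,0,0,0,0,0],[-1,0,0,0,0,0],[-1,0,0,0,0,0]]' 0.2
python3 -m handwheel '[[-25,0,0,0,0,0],[-60,0,0,0,0,0],[-100,0,0,0,0,0],[-140,0,0,0,0,0],[-178,0,0,0,0,0]]'
python3 -c "
from h import *
go()
c,p,h=cap('scene');save(c,'b5.png',(120,120,400,330),2.8)
c,p,h=cap('top');save(c,'b6.png',(150,80,390,280),3.3)"
```

```text
time_s: 8.63
eef_pos: [0.5408, -0.1473, 0.0222]
tool_rot: [-0.006, 1.573, 0.006]
ft_force: [-0.1, -0.2, -0.5]
width: 0.399
time_s: 9.05
eef_pos: [0.5408, -0.1475, 0.2024]
tool_rot: [-0.006, 1.573, 0.005]
ft_force: [1.4, -0.3, -0.5]
width: 0.398
t 9.05 pos [ 0.5408 -0.1475  0.2024] F [ 1.4 -0.3 -0.5] w 0.398 axes
 [[-0.002 -0.007  1.   ]
 [-0.     1.     0.007]
 [-1.    -0.    -0.002]]
row [0. 0. 0.] [0. 0. 0.]
```

View pics/b5.png

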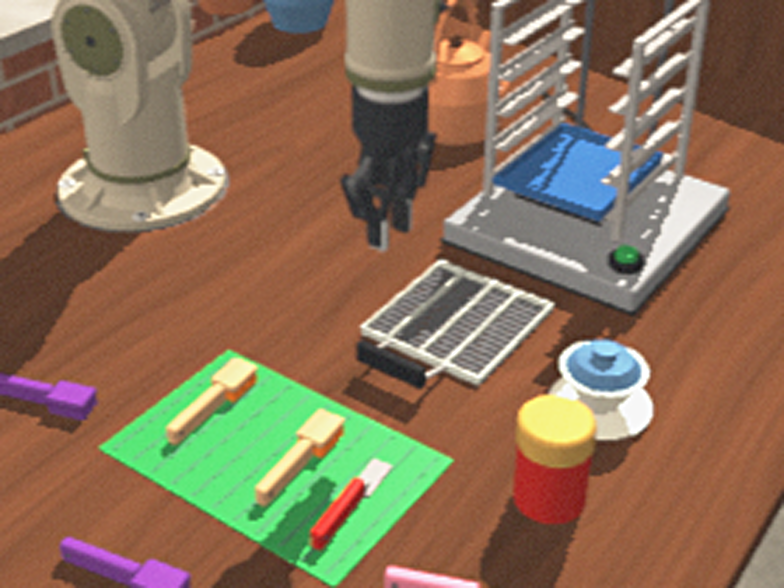

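View pics/b6.png

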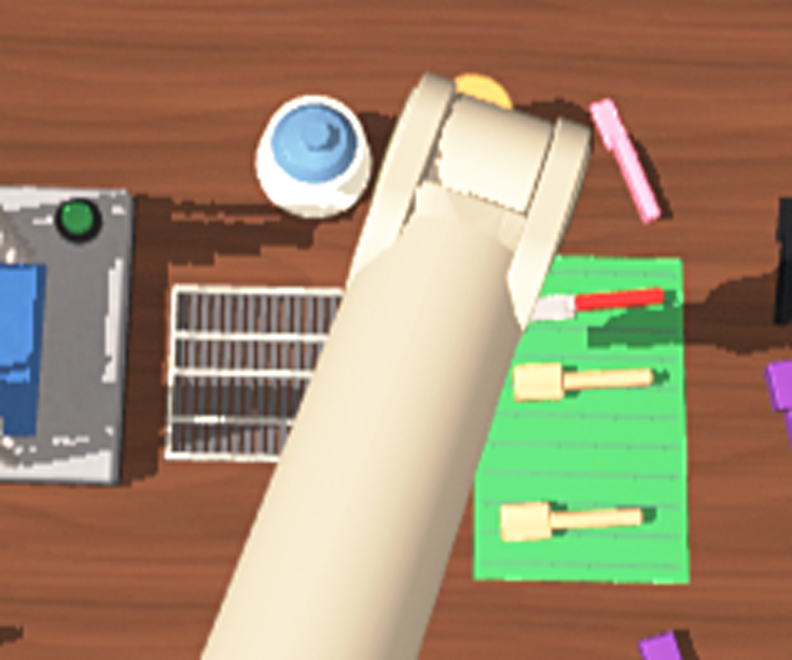

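```bash
cat >> h.py <<'E'
def tools(c,p,hsv,ztop=.025,vis=None):
    m1=mask(hsv,(8,50,110),(28,200,255));m2=mask(hsv,(0,150,60),(6,255,255))|mask(hsv,(172,150,60),(180,255,255))
    res=[]
    for nm,m in(("brush",m1),("scraper",m2)):
        m=m.copy();m[~((p[...,2]>.009)&(p[...,2]<.045)&(p[...,0]>.3)&(p[...,0]<.68)&(p[...,1]<.1))]=0
        n,l,st,ce=cv2.connectedComponentsWithStats(m)
        for i in range(1,n):
            if st[i,4]<60: continue
            vv,uu=np.where((l==i)&(p[...,2]>ztop-.008));
            q=np.array([ray(c,a,b,ztop)[:2] for a,b in zip(uu,vv)])*1000
            y0,y1=np.percentile(q[:,1],[.5,99.5]);
            if nm=="brush": h=q[(q[:,1]<y0+75)&(q[:,1]>y0+5)]; 
            else: h=q
            f=cv2.fitLine(h.astype(np.float32),cv2.DIST_HUBER,0,.01,.01).ravel()
            ang=np.arctan2(f[1],f[0])%np.pi
            d=np.array([np.cos(ang),np.sin(ang)])
            e=(h-f[2:])@d; tail=f[2:]+d*np.percentile((q-f[2:])@d,.5)
            org=tail+d*65; grip=tail+d*60
            print(nm,"px",ce[i].round(0),"n",len(q),"yaw deg",round(np.degrees(ang),1),"tail",tail.round(1),"origin",org.round(1),"grip",grip.round(1),"len",round(np.ptp((q-f[2:])@d),1),"zmed",np.median(p[vv,uu,2]).round(4))
            res.append((nm,ang,grip))
    return res
E
python3 - <<'E'
from h import *
tools(*cap("top"))
print("scene");tools(*cap("scene"))
go()
E
```

```text
brush px [323. 195.] n 250 yaw deg 95.0 tail [ 543.3 -373.1] origin [ 537.6 -308.4] grip [ 538.1 -313.4] len 128.5 zmed 0.0243
brush px [318. 238.] n 262 yaw deg 92.2 tail [ 410.4 -360.9] origin [ 407.8 -296. ] grip [ 408. -301.] len 128.3 zmed 0.0243
scraper px [337. 170.] n 110 yaw deg 96.1 tail [ 621.1 -384.3] origin [ 614.3 -319.7] grip [ 614.8 -324.6] len 82.3 zmed 0.0235
scene
brush px [195. 261.] n 201 yaw deg 96.9 tail [ 419.8 -363.1] origin [ 412.  -298.6] grip [ 412.6 -303.6] len 130.4 zmed 0.0235
brush px [227. 281.] n 232 yaw deg 96.1 tail [ 550.3 -377.4] origin [ 543.4 -312.7] grip [ 543.9 -317.7] len 133.0 zmed 0.0234
scraper px [240. 303.] n 119 yaw deg 96.5 tail [ 628.5 -389.4] origin [ 621.1 -324.8] grip [ 621.7 -329.8] len 83.6 zmed 0.023
t 9.25 pos [ 0.5418 -0.1474  0.2013] F [ 0.9  0.4 -0.6] w 0.399 axes
 [[ 0.001 -0.007  1.   ]
 [-0.     1.     0.007]
 [-1.    -0.     0.001]]
row [0. 0. 0.] [0. 0. 0.]
```

```bash
python3 - <<'E'
from h import *
print(state()["qpos"].round(3))
go((.540,-.315,.10),down(np.radians(5.5)))
E
```

```text
[-0.18   0.282  0.478  1.626 -0.135  1.265  1.9  ]
t 9.25 pos [ 0.5418 -0.1474  0.2013] F [ 0.9  0.4 -0.6] w 0.399 axes
 [[ 0.001 -0.007  1.   ]
 [-0.     1.     0.007]
 [-1.    -0.     0.001]]
row [ 101.3 -167.5   -3.1] [ 1.4822e+00  6.0000e-04 -4.0000e-04]
```

```bash
python3 -m handwheel '[[0,-33,0,0.12,0,0],[0,-66,0,0.24,0,0],[0,-100,0,0.36,0,0],[0,-133,0,0.48,0,0],[0,-167,-3,0.6,0,0]]' 0
python3 -m handwheel '[[0,0,0,0.12,0,0],[0,0,0,0.24,0,0],[0,0,0,0.36,0,0],[0,0,0,0.48,0,0],[0,0,0,0.6,0,0]]'
python3 -m handwheel '[[0,0,0,0.12,0,0],[0,0,0,0.24,0,0],[0,0,0,0.28,0,0],[0,0,0,0.28,0,0],[0,0,0,0.28,0,0]]'
python3 - <<'E'
from h import *
go((.540,-.315,.10),down(np.radians(5.5)))
c,p,h=cap("scene");tools(c,p,h);save(c,"c1.png",(120,170,330,330),3.8)
c,p,h=cap("top");tools(c,p,h);save(c,"c2.png",(150,80,390,280),3.3)
E
```

```text
time_s: 9.67
eef_pos: [0.5389, -0.3149, 0.198]
tool_rot: [0.468, 1.525, -0.468]
ft_force: [1.1, -0.0, 0.0]
width: 0.5
time_s: 10.08
eef_pos: [0.5385, -0.314, 0.1978]
tool_rot: [0.93, 1.368, -0.934]
ft_force: [0.5, -0.1, -0.2]
width: 0.502
time_s: 10.5
eef_pos: [0.5388, -0.3139, 0.1985]
tool_rot: [1.134, 1.259, -1.138]
ft_force: [-0.1, 0.6, 0.0]
width: 0.504
t 10.5 pos [ 0.5388 -0.3139  0.1985] F [-0.1  0.6  0. ] w 0.504 axes
 [[-0.005  0.995  0.1  ]
 [ 0.001  0.1   -0.995]
 [-1.    -0.005 -0.001]]
row [98.5  1.6  1.3] [ 0.0039 -0.0012  0.0047]
brush px [195. 261.] n 200 yaw deg 97.2 tail [ 419.9 -364.5] origin [ 411.8 -300. ] grip [ 412.5 -305. ] len 131.8 zmed 0.0234
brush px [227. 281.] n 242 yaw deg 96.3 tail [ 550.6 -377.3] origin [ 543.5 -312.7] grip [ 544.  -317.6] len 131.7 zmed 0.0233
scraper px [240. 302.] n 114 yaw deg 97.4 tail [ 629.6 -389.3] origin [ 621.2 -324.8] grip [ 621.8 -329.8] len 85.0 zmed 0.0227
```

View pics/c1.png

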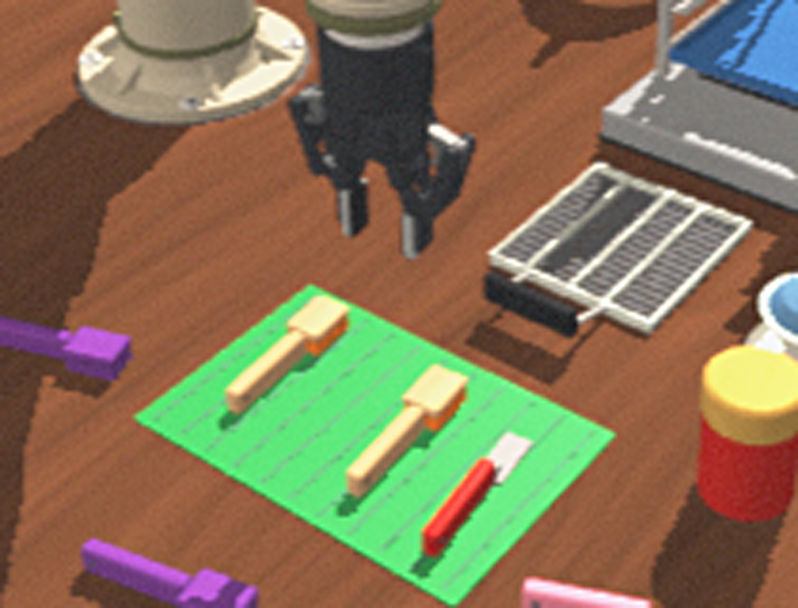

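View pics/c2.png

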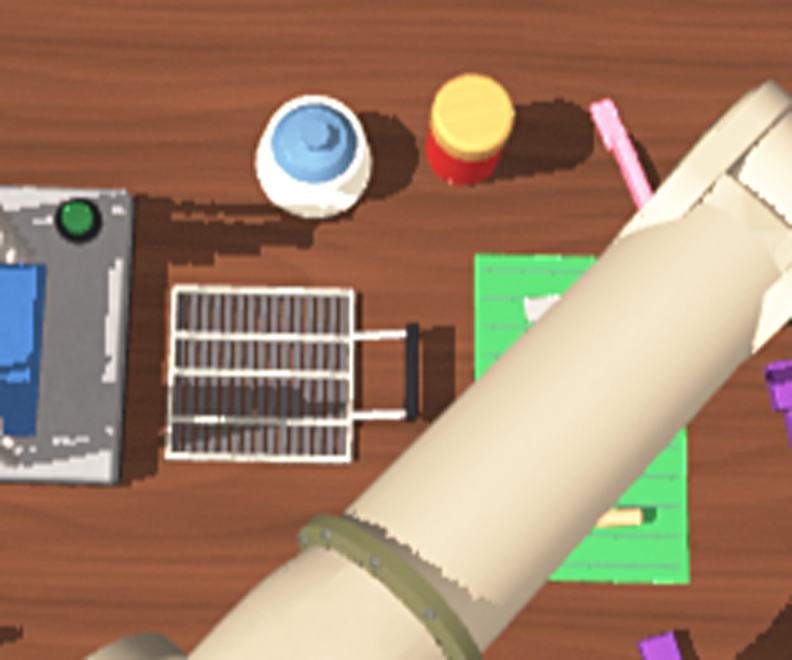

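```bash
python3 -m handwheel '[[35,2,1,0.004,0,0.004],[70,2,1,0.004,0,0.004],[105,2,1,0.004,0,0.004],[140,2,1,0.004,0,0.004],[140,2,1,0.004,0,0.004]]' 
python3 -m handwheel '[[0,0,0,0,0,0],[0,0,0,0,0,0],[0,0,0,0,0,0]]' 
python3 - <<'E'
from h import *
go((.540,-.315,.019),down(np.radians(5.5)))
c,p,h=cap("scene");save(c,"c3.png",(170,220,290,310),6)
c=c;K=None
def tray(c,crn,z=.011):
    for u,v in crn: print(ray(c,u,v,z).round(4))
c,p,h=cap("top")
f=lambda x,y:(x/3.3+150-.3,y/3.3+80-.3)
tray(c,[f(175,287),f(353,290),f(352,461),f(168,459)]);print(ray(c,*f(412,372),.042))
E
```

```text
time_s: 11.02
eef_pos: [0.5373, -0.3121, 0.0529]
tool_rot: [1.139, 1.263, -1.141]
ft_force: [-1.2, 1.6, -1.6]
width: 0.503
time_s: 11.27
eef_pos: [0.5425, -0.3164, 0.0632]
tool_rot: [1.141, 1.247, -1.136]
ft_force: [-0.3, 0.1, -0.1]
width: 0.501
t 11.27 pos [ 0.5425 -0.3164  0.0632] F [-0.3  0.1 -0.1] w 0.501 axes
 [[ 0.006  0.996  0.094]
 [-0.002  0.094 -0.996]
 [-1.     0.005  0.002]]
row [44.1 -2.6 -1.7] [-0.0018  0.0022 -0.0055]
[0.6202 0.0749 0.011 ]
[ 0.6221 -0.0935  0.011 ]
[ 0.4586 -0.096   0.011 ]
[0.4562 0.0742 0.011 ]
[ 0.53809692 -0.14859128  0.042     ]
```

View pics/c3.png

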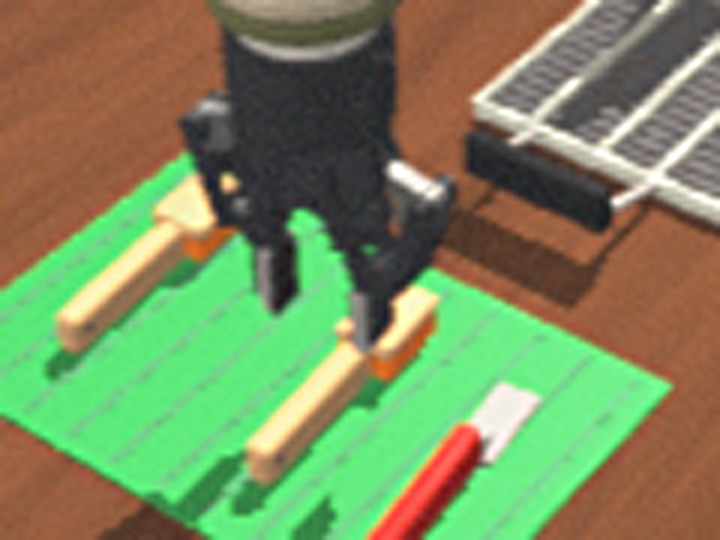

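```bash
python3 -m handwheel '[[15,-2,-1,-0.002,0.002,-0.005],[28,-2,-1,-0.002,0.002,-0.005],[36,-2,-1,-0.002,0.002,-0.005],[36,-2,-1,-0.002,0.002,-0.005],[36,-2,-1,-0.002,0.002,-0.005]]' 
python3 -m handwheel '[[0,0,0,0,0,0],[0,0,0,0,0,0],[0,0,0,0,0,0]]' 
python3 - <<'E'
from h import *
go((.540,-.315,.019),down(np.radians(5.5)))
E
```

```text
time_s: 11.78
eef_pos: [0.5385, -0.314, 0.0232]
tool_rot: [1.138, 1.259, -1.141]
ft_force: [-0.6, -0.4, 0.1]
width: 0.496
time_s: 12.03
eef_pos: [0.5394, -0.3147, 0.0248]
tool_rot: [1.138, 1.256, -1.139]
ft_force: [-0.0, 0.2, 0.5]
width: 0.495
t 12.03 pos [ 0.5394 -0.3147  0.0248] F [-0.   0.2  0.5] w 0.495 axes
 [[-0.002  0.995  0.096]
 [ 0.001  0.096 -0.995]
 [-1.    -0.002 -0.002]]
row [5.8 0.5 0.4] [-0.0001 -0.0016  0.0023]
```

```bash
python3 -m handwheel '[[5.5,0,0,0,0,0.002],[5.5,0,0,0,0,0.002],[5.5,0,0,0,0,0.002]]' 
python3 -m handwheel '[[0,0,0,0,0,0],[0,0,0,0,0,0],[0,0,0,0,0,0],[0,0,0,0,0,0],[0,0,0,0,0,0]]' 1 30
python3 - <<'E'
from h import *
go((.540,-.315,.10),down(np.radians(0.5)))
E
```

```text
time_s: 12.28
eef_pos: [0.5389, -0.3141, 0.0184]
tool_rot: [1.139, 1.256, -1.138]
ft_force: [-0.6, 0.3, 0.1]
width: 0.501
time_s: 12.7
eef_pos: [0.5393, -0.3145, 0.019]
tool_rot: [1.139, 1.255, -1.138]
ft_force: [-0.2, -0.4, 2.3]
width: 0.157
t 12.7 pos [ 0.5393 -0.3145  0.019 ] F [-0.2 -0.4  2.3] w 0.157 axes
 [[-0.001  0.995  0.096]
 [ 0.002  0.096 -0.995]
 [-1.    -0.001 -0.002]]
row [-81.    0.6   0.4] [ 0.0873 -0.0019  0.0008]
```

```bash
python3 -m handwheel '[[-15,0,0,0,0,0],[-40,0,0,0,0,0],[-70,0,0,0,0,0],[-80,0,0,0,0,0],[-80,0,0,0,0,0]]' 
python3 - <<'E'
from h import *
c,p,h=cap("scene");save(c,"c4.png",(170,190,330,310),5)
go((.5975,-.011,.10),down(np.radians(0.5)))
E
```

```text
time_s: 13.12
eef_pos: [0.5407, -0.3158, 0.102]
tool_rot: [1.14, 1.25, -1.136]
ft_force: [-0.4, -0.5, -0.3]
width: 0.149
t 13.17 pos [ 0.5399 -0.3149  0.0999] F [ 0.4 -0.5 -1.1] w 0.159 axes
 [[ 0.001  0.995  0.096]
 [ 0.001  0.096 -0.995]
 [-1.     0.001 -0.001]]
row [   0.3   86.5 -297. ] [ 0.0874 -0.0011 -0.0013]
```

View pics/c4.png

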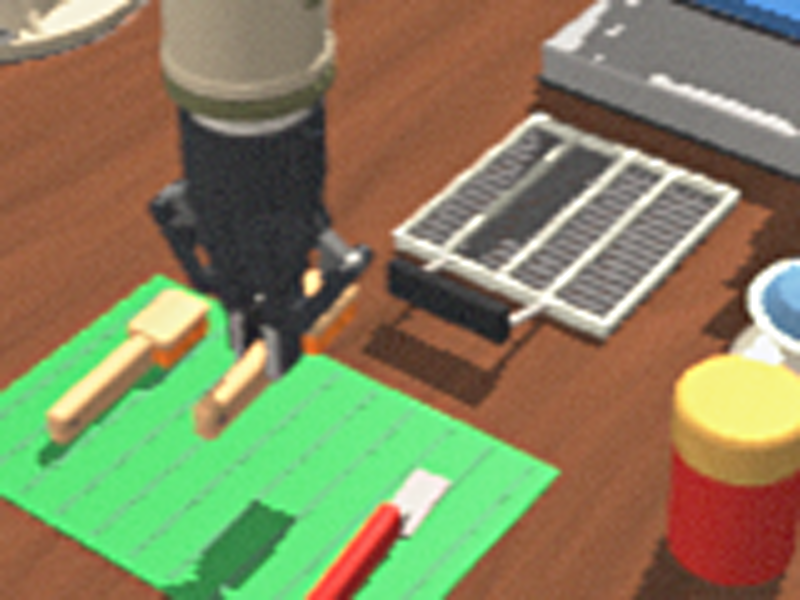

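```bash
python3 -m handwheel '[[0,11,-37,0.02,0,0],[0,22,-74,0.04,0,0],[0,33,-111,0.06,0,0],[0,44,-148,0.085,0,0],[0,54,-185,0.085,0,0]]' 
python3 - <<'E'
from h import *
go((.5975,-.0135,.05),down(np.radians(0.5)))
E
```

```text
time_s: 13.58
eef_pos: [0.5744, -0.1228, 0.0972]
tool_rot: [1.202, 1.218, -1.204]
ft_force: [0.1, -0.2, -1.1]
width: 0.158
t 13.58 pos [ 0.5744 -0.1228  0.0972] F [ 0.1 -0.2 -1.1] w 0.158 axes
 [[-0.004  1.     0.01 ]
 [ 0.003  0.01  -1.   ]
 [-1.    -0.004 -0.003]]
row [  47.4   24.3 -109. ] [ 0.0009 -0.0025  0.0038]
```

```bash
python3 -m handwheel '[[0,8,-36,0,0,0],[0,16,-72,0,0,0],[0,24,-109,0,0,0.002],[0,24,-109,0,0,0.002],[0,24,-109,0,0,0.002]]' 
python3 -m handwheel '[[10,0,0,0,0,0],[25,0,0,0,0,0],[35,0,0,0,0,0],[35,0,0,0,0,0],[35,0,0,0,0,0]]' 
python3 - <<'E'
from h import *
go((.5975,-.0135,.0215),down(np.radians(0.5)))
c,p,h=cap("scene");save(c,"c5.png",(220,150,380,270),5)
E
```

```text
time_s: 14.0
eef_pos: [0.5974, -0.0118, 0.0971]
tool_rot: [1.197, 1.221, -1.197]
ft_force: [-0.4, -1.4, -0.2]
width: 0.155
time_s: 14.42
eef_pos: [0.597, -0.0173, 0.0632]
tool_rot: [1.203, 1.216, -1.203]
ft_force: [-0.1, -0.1, 0.3]
width: 0.155
t 14.42 pos [ 0.597  -0.0173  0.0632] F [-0.1 -0.1  0.3] w 0.155 axes
 [[-0.002  1.     0.009]
 [ 0.001  0.009 -1.   ]
 [-1.    -0.002 -0.001]]
row [41.7  0.6 -3.7] [ 0.0001 -0.0014  0.0016]
```

View pics/c5.png

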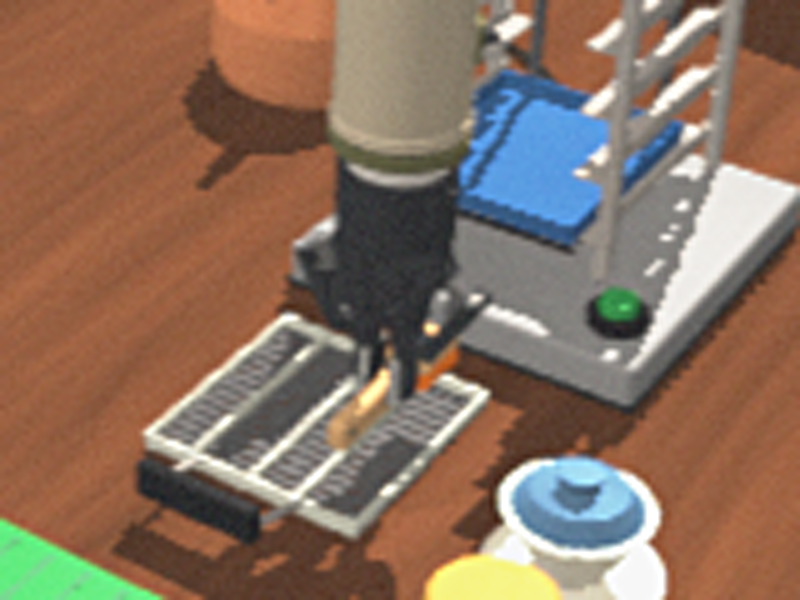

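```bash
python3 -m handwheel '[[12,0,-3,0,0,0],[24,0,-3,0,0,0],[27,0,-3,0,0,0],[27,0,-3,0,0,0],[27,0,-3,0,0,0]]' 
python3 -m handwheel '[[0,0,0,0,0,0],[0,0,0,0,0,0],[0,0,0,0,0,0]]' 
python3 - <<'E'
from h import *
go((.5975,-.0135,.0215),down(np.radians(0.5)))
c,p,h=cap("scene");save(c,"c6.png",(240,180,340,255),8)
c,p,h=cap("top");save(c,"c7.png",(190,150,290,225),8)
E
```

```text
time_s: 14.88
eef_pos: [0.5978, -0.0129, 0.0369]
tool_rot: [1.202, 1.216, -1.2]
ft_force: [0.4, 0.3, 0.3]
width: 0.154
time_s: 15.13
eef_pos: [0.5984, -0.0129, 0.0378]
tool_rot: [1.203, 1.215, -1.199]
ft_force: [1.0, 0.1, 0.7]
width: 0.16
t 15.13 pos [ 0.5984 -0.0129  0.0378] F [1.  0.1 0.7] w 0.16 axes
 [[ 0.002  1.     0.011]
 [ 0.002  0.011 -1.   ]
 [-1.     0.002 -0.002]]
row [16.3 -0.9  0.7] [ 0.0023 -0.0021 -0.0016]
```

View pics/c6.png

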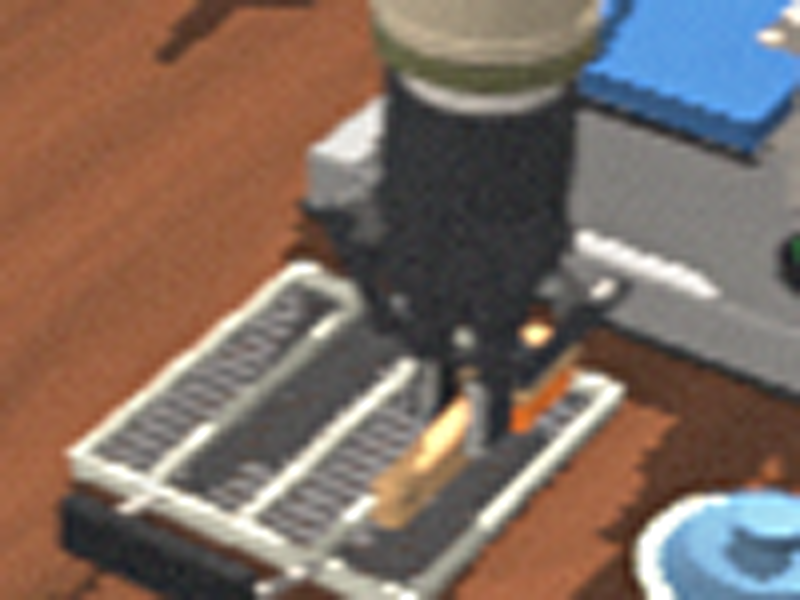

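View pics/c7.png

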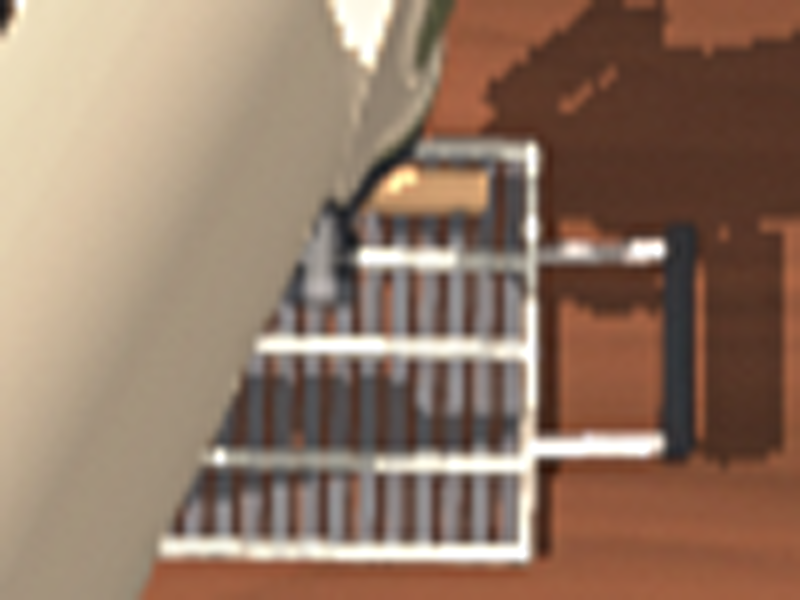

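```bash
python3 -m handwheel '[[8,-1,0,0.002,0,0],[14,-1,0,0.002,0,0],[14,-1,0,0.002,0,0],[14,-1,0,0.002,0,0],[14,-1,0,0.002,0,0]]' 
python3 - <<'E'
from h import *
go((.5975,-.0135,.0205),down(np.radians(0.5)))
E
```

```text
time_s: 15.65
eef_pos: [0.597, -0.0129, 0.0231]
tool_rot: [1.204, 1.214, -1.201]
ft_force: [-0.1, -0.5, -0.7]
width: 0.152
t 15.65 pos [ 0.597  -0.0129  0.0231] F [-0.1 -0.5 -0.7] w 0.152 axes
 [[ 0.     1.     0.009]
 [ 0.002  0.009 -1.   ]
 [-1.     0.    -0.002]]
row [2.6 0.5 0.6] [ 0.0002 -0.0018 -0.0004]
```

```bash
python3 -m handwheel '[[2,0,0,0,0,0],[3,0,0,0,0,0],[3,0,0,0,0,0],[3,0,0,0,0,0]]' 
python3 -m handwheel '[[0,0,0,0,0,0],[0,0,0,0,0,0],[0,0,0,0,0,0],[0,0,0,0,0,0]]' 0.4
python3 -m handwheel '[[-15,0,0,0,0,0],[-45,0,0,0,0,0],[-80,0,0,0,0,0],[-100,0,0,0,0,0],[-120,0,0,0,0,0]]' 
python3 - <<'E'
from h import *
c,p,h=cap("scene");save(c,"c8.png",(220,160,340,250),6.6)
go((.410,-.304,.10),down(np.radians(4.5)))
E
```

```text
time_s: 15.98
eef_pos: [0.5971, -0.0128, 0.0203]
tool_rot: [1.204, 1.214, -1.201]
ft_force: [0.3, 0.7, -0.8]
width: 0.155
time_s: 16.32
eef_pos: [0.5971, -0.0128, 0.0204]
tool_rot: [1.205, 1.214, -1.201]
ft_force: [-0.4, 0.4, -0.6]
width: 0.298
time_s: 16.73
eef_pos: [0.5974, -0.0133, 0.1423]
tool_rot: [1.205, 1.213, -1.2]
ft_force: [0.4, 0.4, -0.0]
width: 0.301
t 16.78 pos [ 0.5992 -0.0136  0.1461] F [ 1.7 -1.   2.9] w 0.298 axes
 [[ 0.007  1.     0.009]
 [ 0.003  0.009 -1.   ]
 [-1.     0.007 -0.003]]
row [  44.  -192.   288.9] [-0.0699 -0.0023 -0.0073]
```

View pics/c8.png

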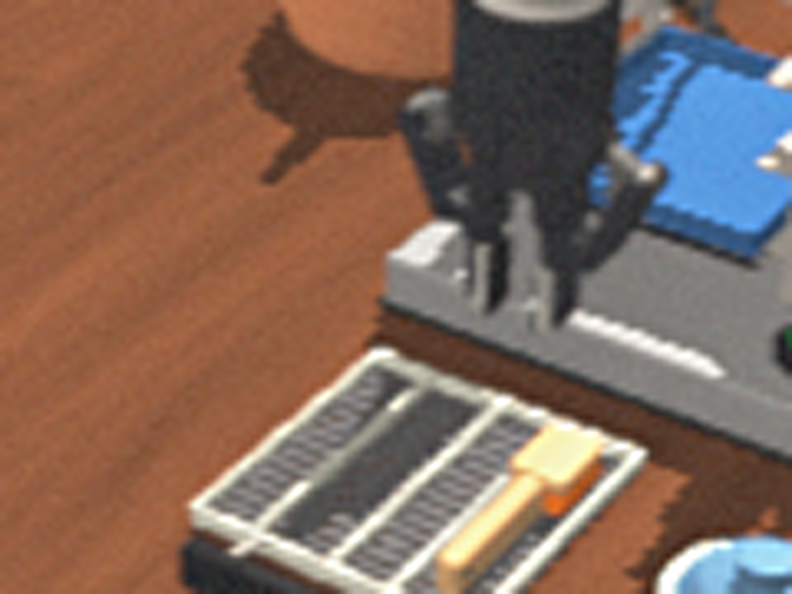

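```bash
python3 -m handwheel '[[0,-22,33,0,0,0],[0,-44,66,0,0,0],[0,-66,100,0,0,0],[0,-88,133,0,0,0],[0,-110,166,0,0,0]]' 0
python3 -m handwheel '[[0,-20,30,-0.02,0,0],[0,-40,60,-0.04,0,0],[0,-60,90,-0.07,0,0],[0,-82,122,-0.07,0,0],[0,-82,122,-0.07,0,0]]'
python3 -m handwheel '[[0,0,0,0,0,0],[0,0,0,0,0,0],[0,0,0,0,0,0]]' 
python3 - <<'E'
from h import *
c,p,h=cap("top");save(c,"d1.png",(190,130,370,265),4.4);tools(c,p,h)
c,p,h=cap("scene");save(c,"d2.png",(140,170,340,320),4);tools(c,p,h)
go((.410,-.304,.06),down(np.radians(4.5)))
E
```

```text
time_s: 17.2
eef_pos: [0.4872, -0.1813, 0.1399]
tool_rot: [1.205, 1.214, -1.2]
ft_force: [0.8, -0.6, -0.2]
width: 0.5
time_s: 17.62
eef_pos: [0.4018, -0.3099, 0.1403]
tool_rot: [1.159, 1.239, -1.159]
ft_force: [-2.5, -0.2, 0.8]
width: 0.497
time_s: 17.87
eef_pos: [0.4084, -0.3016, 0.1394]
tool_rot: [1.152, 1.248, -1.148]
ft_force: [-0.3, 0.3, -0.8]
width: 0.498
brush px [226. 175.] n 212 yaw deg 86.7 tail [590.  -73.1] origin [593.8  -8.2] grip [593.5 -13.2] len 125.0 zmed 0.0243
brush px [307. 238.] n 85 yaw deg 135.4 tail [ 422.6 -267.9] origin [ 376.3 -222.3] grip [ 379.8 -225.8] len 47.6 zmed 0.0249
scraper px [337. 170.] n 110 yaw deg 96.2 tail [ 621.2 -384.3] origin [ 614.2 -319.7] grip [ 614.8 -324.7] len 82.3 zmed 0.0241
brush px [298. 236.] n 146 yaw deg 91.5 tail [599.9 -80. ] origin [598.2 -15. ] grip [598.3 -20. ] len 135.8 zmed 0.0241
brush px [195. 261.] n 200 yaw deg 97.5 tail [ 420.5 -365.8] origin [ 412.  -301.4] grip [ 412.7 -306.3] len 132.5 zmed 0.0234
scraper px [240. 302.] n 113 yaw deg 97.2 tail [ 629.6 -391.3] origin [ 621.5 -326.8] grip [ 622.2 -331.7] len 86.5 zmed 0.023
t 17.97 pos [ 0.4085 -0.3015  0.1394] F [-0.   0.1  0.6] w 0.501 axes
 [[ 0.001  0.997  0.082]
 [ 0.002  0.082 -0.997]
 [-1.     0.001 -0.002]]
row [79.4  1.2  2.8] [ 0.0031 -0.0023 -0.0008]
```

View pics/d1.png

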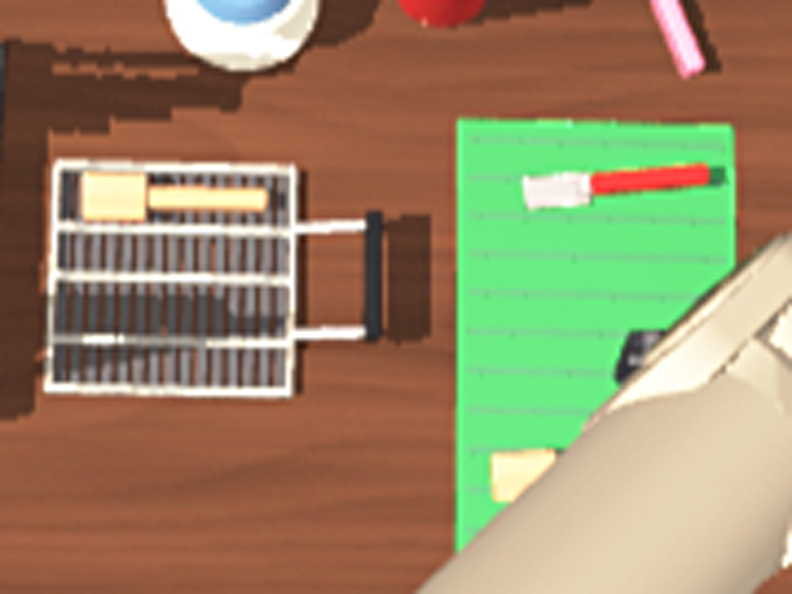

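View pics/d2.png

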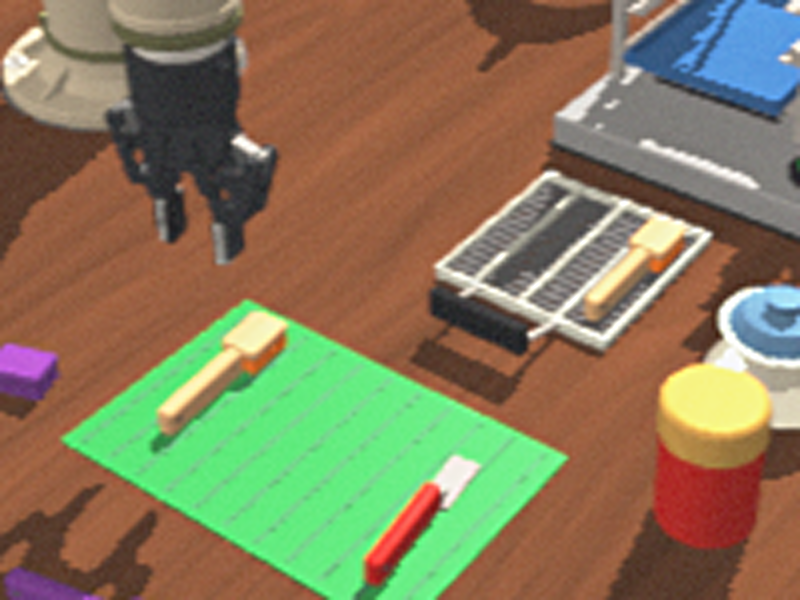

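```bash
python3 -m handwheel '[[30,1,2,0.003,0,0],[60,1,2,0.003,0,0],[85,1,2,0.003,0,0],[100,1,2,0.003,0,0],[100,1,2,0.003,0,0]]'
python3 -m handwheel '[[0,0,0,0,0,0],[0,0,0,0,0,0],[0,0,0,0,0,0],[0,0,0,0,0,0]]' 
python3 - <<'E'
from h import *
c,p,h=cap("scene");save(c,"d3.png",(150,200,250,275),8)
go((.4095,-.304,.019),down(np.radians(5)))
E
```

```text
time_s: 18.38
eef_pos: [0.4076, -0.3021, 0.0364]
tool_rot: [1.153, 1.252, -1.152]
ft_force: [-0.5, 0.8, 0.4]
width: 0.499
time_s: 18.72
eef_pos: [0.4097, -0.3048, 0.0408]
tool_rot: [1.155, 1.243, -1.15]
ft_force: [0.2, 0.1, -0.8]
width: 0.504
t 18.77 pos [ 0.4096 -0.3047  0.0406] F [-1.   0.6 -0.5] w 0.498 axes
 [[ 0.003  0.997  0.076]
 [ 0.002  0.076 -0.997]
 [-1.     0.003 -0.001]]
row [21.6 -0.1 -0.7] [-0.0109 -0.0013 -0.0027]
```

View pics/d3.png

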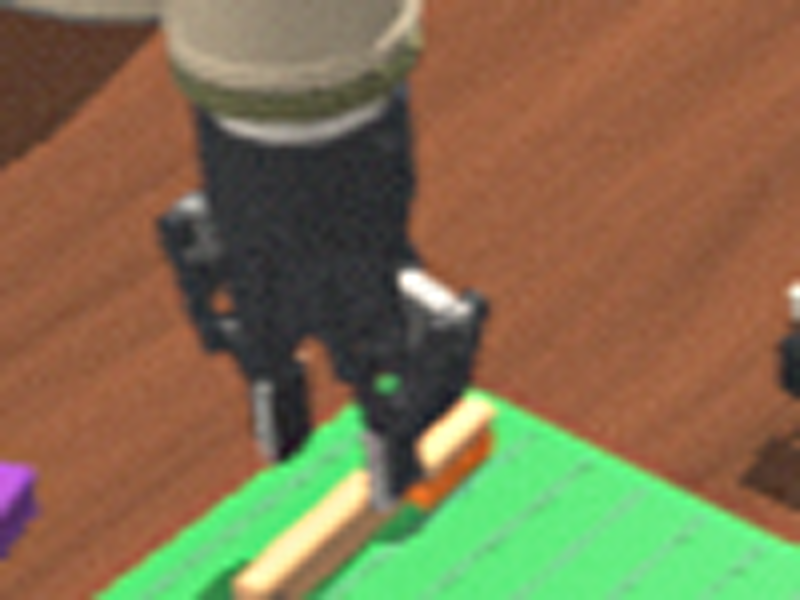

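```bash
python3 -m handwheel '[[10,0,0,-0.01,0,0],[20,0,0,-0.01,0,0],[20,0,0,-0.01,0,0],[20,0,0,-0.01,0,0],[20,0,0,-0.01,0,0]]'
python3 - <<'E'
from h import *
go((.4095,-.304,.019),down(np.radians(5)))
E
```

```text
time_s: 19.18
eef_pos: [0.4085, -0.3045, 0.0193]
tool_rot: [1.147, 1.25, -1.145]
ft_force: [-0.4, -1.0, -0.3]
width: 0.498
t 19.18 pos [ 0.4085 -0.3045  0.0193] F [-0.4 -1.  -0.3] w 0.498 axes
 [[-0.     0.996  0.086]
 [ 0.002  0.086 -0.996]
 [-1.     0.    -0.002]]
row [ 0.3  1.1 -0.4] [-0.0016 -0.0022 -0.0001]
```

```bash
python3 -m handwheel '[[0.5,0,0,0,0,0],[0.5,0,0,0,0,0],[0.5,0,0,0,0,0],[0.5,0,0,0,0,0],[0.5,0,0,0,0,0]]' 1 30
python3 -m handwheel '[[-15,0,0,0,0,0],[-40,0,0,0,0,0],[-70,0,0,0,0,0],[-80,0,0,0,0,0],[-80,0,0,0,0,0]]' 
python3 - <<'E'
from h import *
c,p,h=cap("scene");save(c,"d4.png",(140,170,340,320),4)
go((.5175,-.0135,.10),down(np.radians(0.5)))
E
```

```text
time_s: 19.6
eef_pos: [0.4091, -0.3046, 0.0193]
tool_rot: [1.147, 1.249, -1.144]
ft_force: [-0.1, 0.2, 1.9]
width: 0.149
time_s: 20.02
eef_pos: [0.4102, -0.3056, 0.1016]
tool_rot: [1.148, 1.245, -1.142]
ft_force: [0.2, -0.0, -0.6]
width: 0.151
t 20.07 pos [ 0.4096 -0.3048  0.0999] F [ 0.3  0.8 -1.6] w 0.153 axes
 [[ 0.003  0.996  0.086]
 [ 0.002  0.086 -0.996]
 [-1.     0.003 -0.001]]
row [   0.8  132.6 -280.8] [ 0.0777 -0.0015 -0.0034]
```

View pics/d4.png

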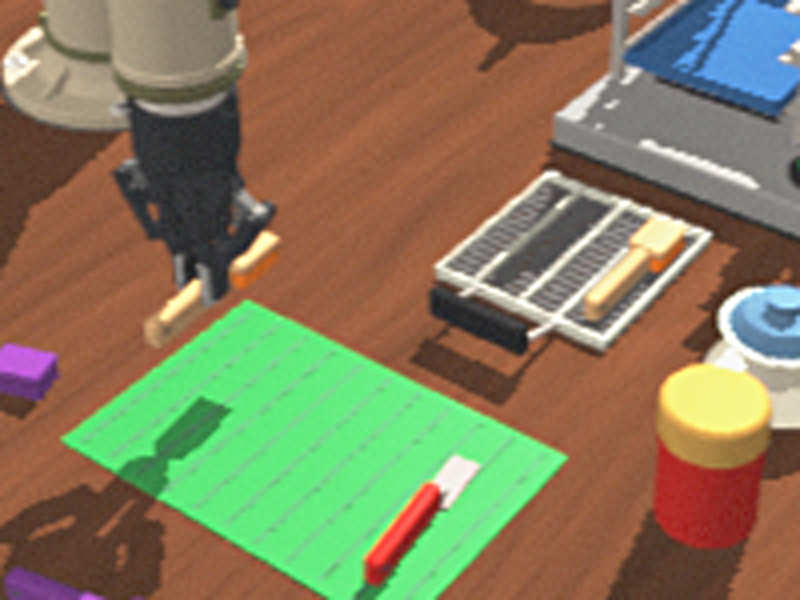

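```bash
python3 -m handwheel '[[0,17,-35,0.02,0,0],[0,34,-70,0.04,0,0],[0,50,-105,0.06,0,0],[0,66,-140,0.077,0,0],[0,83,-175,0.077,0,0]]' 
python3 -m handwheel '[[0,12,-30,0,0,0],[0,25,-60,0,0,0],[0,38,-90,0,0,0],[0,41,-110,0,0,0],[0,41,-110,0,0,0]]' 
python3 -m handwheel '[[0,0,0,0,0,0],[0,0,0,0,0,0],[0,0,0,0,0,0]]' 
python3 - <<'E'
from h import *
go((.5175,-.0135,.036),down(np.radians(0.5)))
E
```

```text
time_s: 20.48
eef_pos: [0.4757, -0.121, 0.0981]
tool_rot: [1.205, 1.216, -1.203]
ft_force: [1.3, -0.3, -0.8]
width: 0.152
time_s: 20.9
eef_pos: [0.5164, -0.0066, 0.0978]
tool_rot: [1.198, 1.221, -1.196]
ft_force: [0.0, -0.2, 0.3]
width: 0.155
time_s: 21.15
eef_pos: [0.5157, -0.0143, 0.0992]
tool_rot: [1.205, 1.214, -1.204]
ft_force: [0.1, -0.4, -0.1]
width: 0.153
t 21.15 pos [ 0.5157 -0.0143  0.0992] F [ 0.1 -0.4 -0.1] w 0.153 axes
 [[-0.     1.     0.007]
 [ 0.002  0.007 -1.   ]
 [-1.    -0.    -0.002]]
row [63.2  1.8 -0.7] [-0.002  -0.0016  0.0003]
```

```bash
python3 -m handwheel '[[20,2,0,-0.002,0,0],[40,2,0,-0.002,0,0],[56,2,0,-0.002,0,0],[62,2,0,-0.002,0,0],[62,2,0,-0.002,0,0]]' 
python3 -m handwheel '[[0,0,0,0,0,0],[0,0,0,0,0,0],[0,0,0,0,0,0],[0,0,0,0,0,0]]' 
python3 - <<'E'
from h import *
go((.5175,-.0135,.0205),down(np.radians(0.5)))
c,p,h=cap("scene");save(c,"d5.png",(240,180,340,255),8)
c,p,h=cap("top");save(c,"d6.png",(190,150,290,225),8)
E
```

```text
time_s: 21.57
eef_pos: [0.5171, -0.0138, 0.0365]
tool_rot: [1.203, 1.216, -1.204]
ft_force: [-0.3, 0.9, -0.1]
width: 0.154
time_s: 21.9
eef_pos: [0.5191, -0.0126, 0.0386]
tool_rot: [1.204, 1.215, -1.198]
ft_force: [-0.0, -0.5, -0.7]
width: 0.156
t 21.9 pos [ 0.5191 -0.0126  0.0386] F [-0.  -0.5 -0.7] w 0.156 axes
 [[ 0.002  1.     0.011]
 [ 0.002  0.011 -1.   ]
 [-1.     0.002 -0.002]]
row [18.1 -1.7  1. ] [ 0.0023 -0.0025 -0.0023]
```

View pics/d5.png

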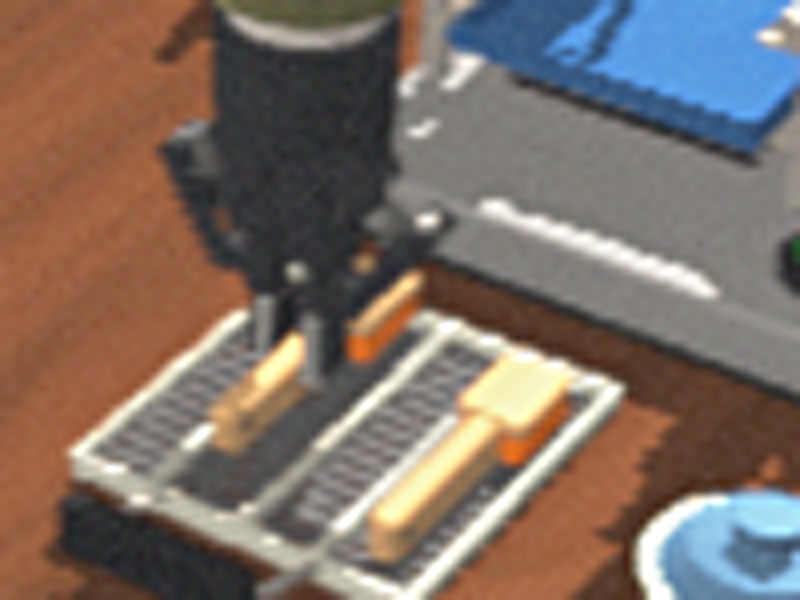

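View pics/d6.png

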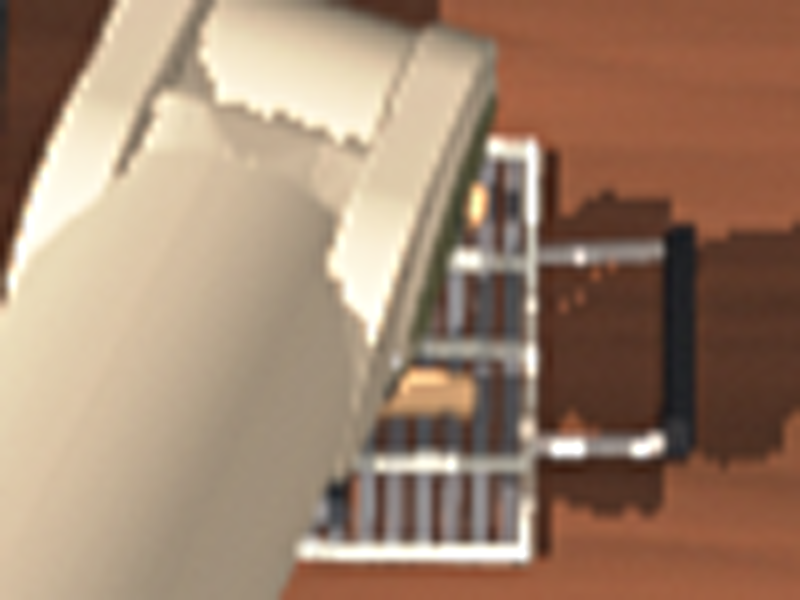

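Brush 2 is lined up over w2. I'll lower, release and retreat.

```bash
python3 -m handwheel '[[8,-1,0,0.002,0,-0.002],[15,-1.5,0,0.002,0,-0.002],[18,-1.5,0,0.002,0,-0.002],[18,-1.5,0,0.002,0,-0.002],[18,-1.5,0,0.002,0,-0.002]]' 
python3 -m handwheel '[[0,0,0,0,0,0],[0,0,0,0,0,0],[0,0,0,0,0,0]]' 
python3 - <<'E'
from h import *
go((.5175,-.0135,.0205),down(np.radians(0.5)))
E
```

```text
time_s: 22.42
eef_pos: [0.5167, -0.0124, 0.0195]
tool_rot: [1.204, 1.217, -1.203]
ft_force: [-3.1, 1.0, 6.5]
width: 0.15
time_s: 22.67
eef_pos: [0.5167, -0.0124, 0.0195]
tool_rot: [1.204, 1.217, -1.203]
ft_force: [-2.4, 0.8, 6.6]
width: 0.154
t 22.67 pos [ 0.5167 -0.0124  0.0195] F [-2.4  0.8  6.6] w 0.154 axes
 [[-0.002  1.     0.009]
 [ 0.002  0.009 -1.   ]
 [-1.    -0.002 -0.003]]
row [-1.   0.8  1.1] [ 0.0002 -0.0025  0.0019]
```

```bash
python3 -m handwheel '[[-1,0,0,0,0,0],[-1,0,0,0,0,0],[-1,0,0,0,0,0],[-1,0,0,0,0,0]]' 0.4
python3 -m handwheel '[[-15,0,0,0,0,0],[-45,0,0,0,0,0],[-80,0,0,0,0,0],[-100,0,0,0,0,0],[-120,0,0,0,0,0]]' 
python3 - <<'E'
from h import *
c,p,h=cap("scene");save(c,"d7.png",(200,150,340,255),5.7)
go((.616,-.326,.12),down(np.radians(6.3)))
E
```

```text
time_s: 23.0
eef_pos: [0.5168, -0.0126, 0.0204]
tool_rot: [1.203, 1.216, -1.203]
ft_force: [0.6, 0.3, -1.3]
width: 0.306
time_s: 23.42
eef_pos: [0.5175, -0.013, 0.1423]
tool_rot: [1.204, 1.215, -1.202]
ft_force: [0.1, 0.8, -0.4]
width: 0.3
t 23.47 pos [ 0.5193 -0.0133  0.1457] F [ 1.8 -0.4  3.6] w 0.299 axes
 [[ 0.004  1.     0.008]
 [ 0.003  0.008 -1.   ]
 [-1.     0.004 -0.003]]
row [ 25.1  94.  313.6] [-0.1017 -0.0028 -0.0044]
```

View pics/d7.png

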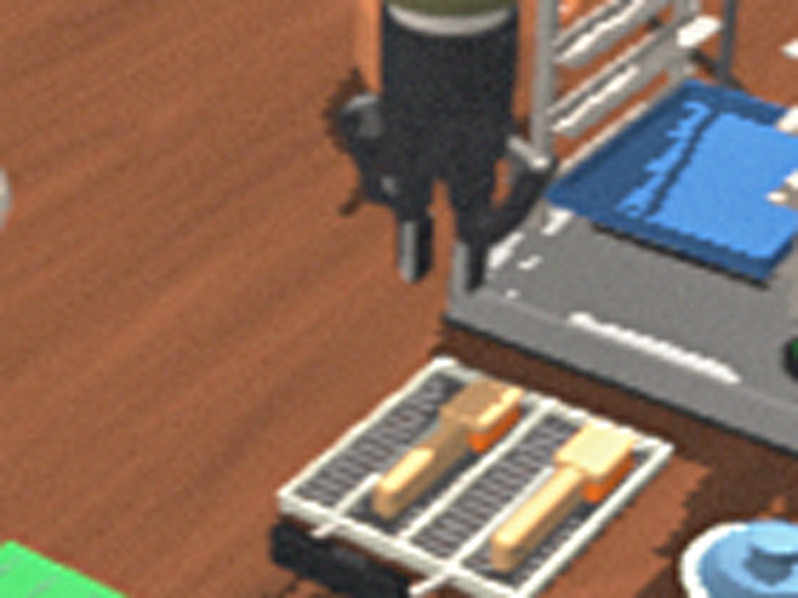

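```bash
python3 -m handwheel '[[0,11,37,0,0,0],[0,22,74,0,0,0],[0,33,111,0,0,0],[0,44,148,0,0,0],[0,55,185,0,0,0]]' 0
python3 -m handwheel '[[0,11,34,-0.03,0,0],[0,22,68,-0.06,0,0],[0,33,100,-0.1,0,0],[0,39,128,-0.1,0,0],[0,39,128,-0.1,0,0]]'
python3 -m handwheel '[[0,0,0,0,0,0],[0,0,0,0,0,0],[0,0,0,0,0,0]]' 
python3 - <<'E'
from h import *
c,p,h=cap("top");save(c,"e1.png",(190,130,370,265),4.4);tools(c,p,h)
c,p,h=cap("scene");save(c,"e2.png",(140,170,340,320),4);tools(c,p,h)
go((.616,-.326,.04),down(np.radians(6.3)))
E
```

```text
time_s: 23.88
eef_pos: [0.5741, -0.1987, 0.1398]
tool_rot: [1.203, 1.217, -1.202]
ft_force: [0.0, 0.6, 0.4]
width: 0.502
time_s: 24.3
eef_pos: [0.6117, -0.3324, 0.1388]
tool_rot: [1.131, 1.257, -1.137]
ft_force: [-0.7, -0.3, -0.8]
width: 0.502
time_s: 24.55
eef_pos: [0.6144, -0.3232, 0.1396]
tool_rot: [1.129, 1.263, -1.126]
ft_force: [-0.5, 0.3, 0.3]
width: 0.499
brush px [226. 176.] n 252 yaw deg 84.3 tail [582.4 -73. ] origin [588.9  -8.3] grip [588.4 -13.3] len 129.3 zmed 0.0243
brush px [223. 200.] n 268 yaw deg 90.6 tail [512.3 -68.9] origin [511.6  -3.9] grip [511.7  -8.9] len 125.3 zmed 0.0248
brush px [278. 226.] n 163 yaw deg 92.5 tail [521.1 -76. ] origin [518.3 -11.1] grip [518.6 -16.1] len 134.5 zmed 0.024
brush px [297. 235.] n 148 yaw deg 83.3 tail [588.3 -79.7] origin [595.9 -15.1] grip [595.3 -20.1] len 134.9 zmed 0.0241
scraper px [240. 303.] n 111 yaw deg 97.2 tail [ 629.3 -388.1] origin [ 621.2 -323.6] grip [ 621.8 -328.6] len 82.4 zmed 0.0231
t 24.65 pos [ 0.6146 -0.3231  0.14  ] F [-0.2  0.9 -0.5] w 0.501 axes
 [[-0.001  0.994  0.111]
 [ 0.003  0.111 -0.994]
 [-1.    -0.001 -0.003]]
row [100.    1.1   3.3] [ 0.0013 -0.003   0.0005]
```

View pics/e1.png

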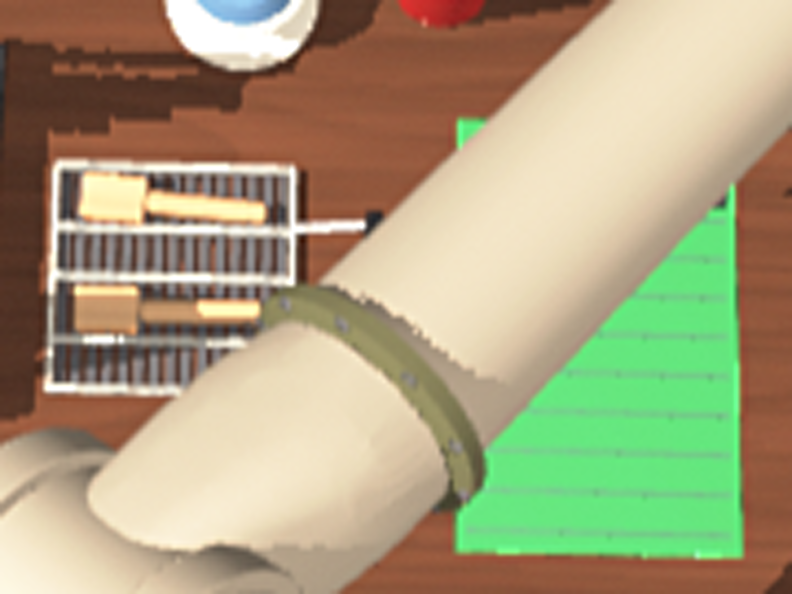

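View pics/e2.png

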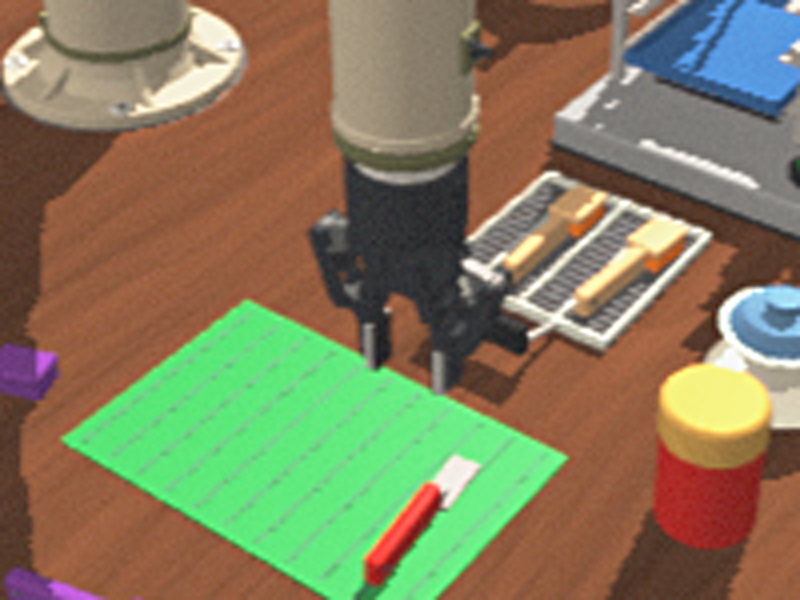

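Brush 1 in w1 now sits a few degrees skewed, probably knocked or nudged. I'll straighten it after the scraper.

```bash
python3 -m handwheel '[[30,1,3,0,0,0],[60,1,3,0,0,0],[85,1,3,0,0,0],[100,1,3,0,0,0],[100,1,3,0,0,0]]'
python3 -m handwheel '[[0,0,0,0,0,0],[0,0,0,0,0,0],[0,0,0,0,0,0],[0,0,0,0,0,0]]' 
python3 - <<'E'
from h import *
c,p,h=cap("scene");save(c,"e3.png",(190,240,290,315),8)
go((.616,-.326,.019),down(np.radians(6.3)))
E
```

```text
time_s: 25.07
eef_pos: [0.6137, -0.325, 0.0361]
tool_rot: [1.129, 1.268, -1.129]
ft_force: [-0.4, 0.8, -0.2]
width: 0.498
time_s: 25.4
eef_pos: [0.6161, -0.3282, 0.0419]
tool_rot: [1.13, 1.258, -1.127]
ft_force: [-0.1, 0.3, -0.2]
width: 0.502
t 25.45 pos [ 0.6158 -0.3281  0.0416] F [ 0.4  0.8 -0.4] w 0.503 axes
 [[ 0.001  0.994  0.109]
 [ 0.001  0.109 -0.994]
 [-1.     0.001 -0.001]]
row [22.6  0.4 -2. ] [-0.0009 -0.001  -0.001 ]
```

View pics/e3.png

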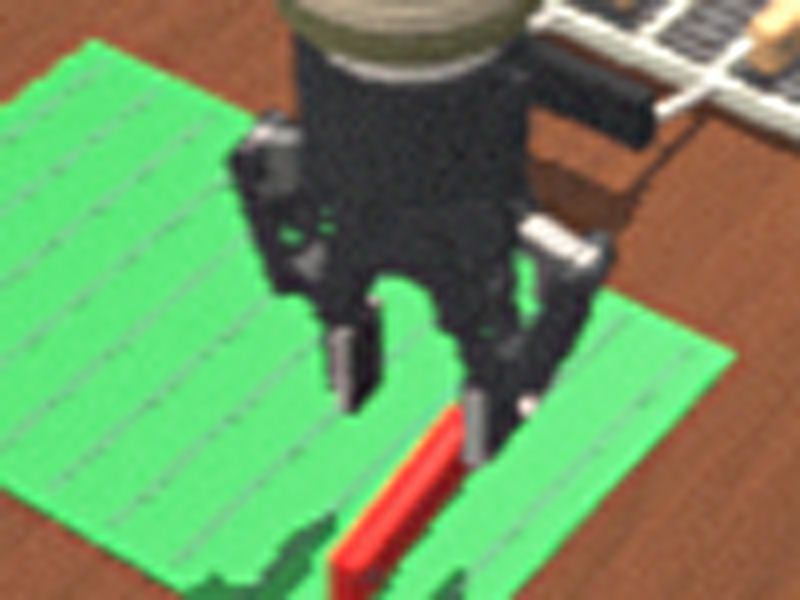

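```bash
python3 -m handwheel '[[10,1,-2,0,0,0],[21,1,-2,0,0,0],[21,1,-2,0,0,0],[21,1,-2,0,0,0],[21,1,-2,0,0,0]]'
python3 -m handwheel '[[0,0,0,0,0,0],[0,0,0,0,0,0],[0,0,0,0,0,0],[0,0,0,0,0,0],[0,0,0,0,0,0]]' 1 30
python3 - <<'E'
from h import *
go((.616,-.326,.019),down(np.radians(6.3)))
E
```

```text
time_s: 25.87
eef_pos: [0.6156, -0.3254, 0.0185]
tool_rot: [1.129, 1.262, -1.129]
ft_force: [0.2, 0.8, -0.6]
width: 0.501
time_s: 26.28
eef_pos: [0.6162, -0.3257, 0.0195]
tool_rot: [1.129, 1.26, -1.128]
ft_force: [0.0, -0.4, 2.3]
width: 0.153
t 26.28 pos [ 0.6162 -0.3257  0.0195] F [ 0.  -0.4  2.3] w 0.153 axes
 [[-0.     0.994  0.109]
 [ 0.002  0.109 -0.994]
 [-1.    -0.    -0.002]]
row [ 0.5 -0.2  0.2] [-0.0009 -0.0016  0.0003]
```

```bash
python3 -m handwheel '[[-15,0,0,0,0,0],[-40,0,0,0,0,0],[-70,0,0,0,0,0],[-80,0,0,0,0,0],[-80,0,0,0,0,0]]' 
python3 - <<'E'
from h import *
c,p,h=cap("scene");save(c,"e4.png",(140,170,340,320),4)
go((.4775,-.0135,.10),down(np.radians(0.5)))
E
```

```text
time_s: 26.7
eef_pos: [0.6176, -0.3271, 0.1039]
tool_rot: [1.13, 1.255, -1.126]
ft_force: [1.1, -0.5, 0.1]
width: 0.152
t 26.75 pos [ 0.6169 -0.3263  0.1014] F [ 0.6  0.4 -0.8] w 0.155 axes
 [[ 0.002  0.994  0.109]
 [ 0.001  0.109 -0.994]
 [-1.     0.002 -0.   ]]
row [   1.3 -104.5 -326.1] [ 0.1004 -0.0005 -0.0021]
```

View pics/e4.png

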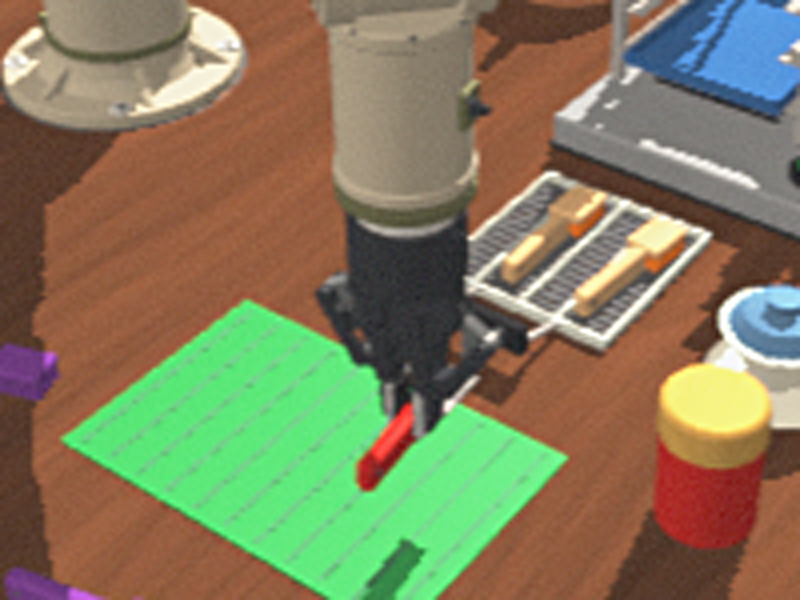

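```bash
python3 -m handwheel '[[0,-12,-37,0.02,0,0],[0,-24,-74,0.04,0,0],[0,-36,-111,0.06,0,0],[0,-48,-148,0.08,0,0],[0,-60,-185,0.1,0,0]]' 
python3 -m handwheel '[[0,-12,-35,0,0,0],[0,-25,-70,0,0,0],[0,-38,-105,0,0,0],[0,-58,-146,0,0,0],[0,-58,-146,0,0,0]]' 
python3 -m handwheel '[[0,0,0,0,0,0],[0,0,0,0,0,0],[0,0,0,0,0,0]]' 
python3 - <<'E'
from h import *
go((.4775,-.0135,.036),down(np.radians(0.5)))
E
```

```text
time_s: 27.17
eef_pos: [0.5343, -0.1462, 0.0979]
tool_rot: [1.203, 1.218, -1.204]
ft_force: [0.8, 0.2, -0.3]
width: 0.155
time_s: 27.58
eef_pos: [0.4731, 0.0056, 0.0979]
tool_rot: [1.195, 1.227, -1.197]
ft_force: [0.4, 0.4, -0.8]
width: 0.151
time_s: 27.83
eef_pos: [0.4769, -0.0039, 0.0996]
tool_rot: [1.204, 1.215, -1.204]
ft_force: [-0.7, -0.2, -0.4]
width: 0.153
t 27.83 pos [ 0.4769 -0.0039  0.0996] F [-0.7 -0.2 -0.4] w 0.153 axes
 [[-0.002  1.     0.008]
 [ 0.001  0.008 -1.   ]
 [-1.    -0.002 -0.001]]
row [63.6  0.6  9.7] [-0.001  -0.0014  0.0016]
```

```bash
python3 -m handwheel '[[20,0,9,0,0,0],[40,0,9,0,0,0],[56,0,9,0,0,0],[62,0,9,0,0,0],[62,0,9,0,0,0]]' 
python3 -m handwheel '[[0,0,0,0,0,0],[0,0,0,0,0,0],[0,0,0,0,0,0],[0,0,0,0,0,0]]' 
python3 - <<'E'
from h import *
go((.4775,-.0135,.0205),down(np.radians(0.5)))
c,p,h=cap("scene");save(c,"e5.png",(240,180,340,255),8)
c,p,h=cap("top");save(c,"e6.png",(190,150,290,225),8)
E
```

```text
time_s: 28.25
eef_pos: [0.476, -0.0135, 0.0365]
tool_rot: [1.203, 1.215, -1.208]
ft_force: [-0.2, -0.7, -0.3]
width: 0.156
time_s: 28.58
eef_pos: [0.4775, -0.0116, 0.0386]
tool_rot: [1.204, 1.215, -1.201]
ft_force: [-0.0, 0.1, -0.3]
width: 0.154
t 28.58 pos [ 0.4775 -0.0116  0.0386] F [-0.   0.1 -0.3] w 0.154 axes
 [[ 0.     1.     0.009]
 [ 0.003  0.009 -1.   ]
 [-1.     0.    -0.003]]
row [18.1 -0.1  1.9] [ 0.0004 -0.0025 -0.0002]
```

View pics/e5.png

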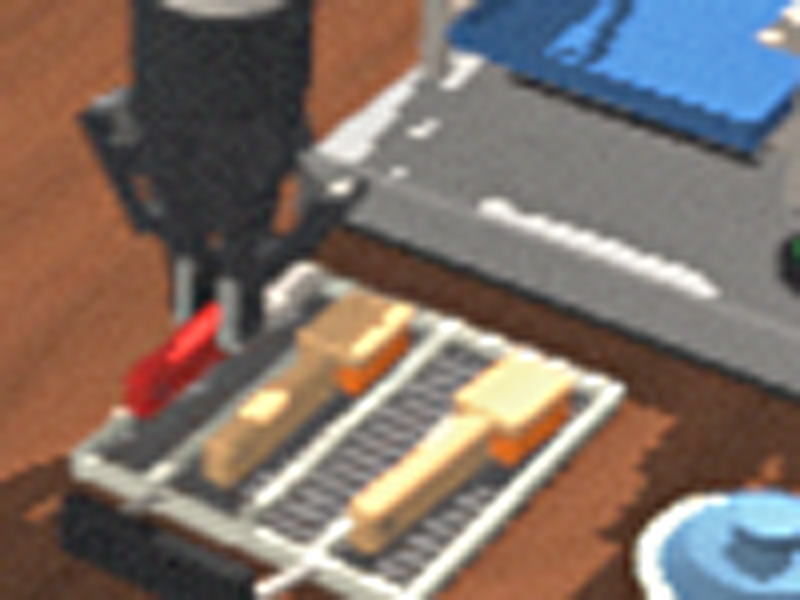

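View pics/e6.png

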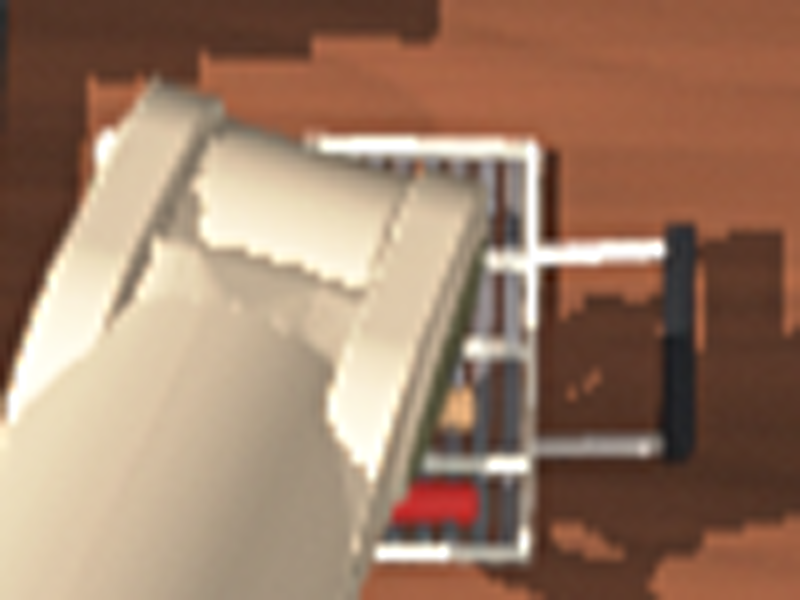

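```bash
python3 -m handwheel '[[8,1,1,0,0,0],[13,1,2,0,0,0],[17,1,2,0,0,0],[17,1,2,0,0,0],[17,1,2,0,0,0]]' 
python3 -m handwheel '[[0,0,0,0,0,0],[0,0,0,0,0,0],[0,0,0,0,0,0]]' 
python3 - <<'E'
from h import *
go((.4775,-.0135,.0205),down(np.radians(0.5)))
E
```

```text
time_s: 29.1
eef_pos: [0.4776, -0.0139, 0.0203]
tool_rot: [1.203, 1.216, -1.204]
ft_force: [0.3, 0.4, -0.4]
width: 0.155
time_s: 29.35
eef_pos: [0.4779, -0.0136, 0.0207]
tool_rot: [1.203, 1.216, -1.203]
ft_force: [-0.1, 0.3, -0.8]
width: 0.154
t 29.35 pos [ 0.4779 -0.0136  0.0207] F [-0.1  0.3 -0.8] w 0.154 axes
 [[-0.001  1.     0.009]
 [ 0.002  0.009 -1.   ]
 [-1.    -0.001 -0.002]]
row [ 0.2 -0.4 -0.1] [ 0.0003 -0.002   0.0014]
```

Its height is right, as for the first brush. Release, then re-grip brush 1 to straighten it.

```bash
python3 -m handwheel '[[0.5,0,0,0,0,0],[0.5,0,0,0,0,0],[0.5,0,0,0,0,0],[0.5,0,0,0,0,0]]' 0.4
python3 -m handwheel '[[-15,0,0,0,0,0],[-45,0,0,0,0,0],[-80,0,0,0,0,0],[-110,0,0,0,0,0],[-140,0,0,0,0,0]]' 
python3 -m handwheel '[[0,0,40,0,0,0],[0,0,80,0,0,0],[0,0,120,0,0,0],[0,0,160,0,0,0],[0,0,200,0,0,0]]' 
python3 -m handwheel '[[0,0,0,0,0,0],[0,0,0,0,0,0],[0,0,0,0,0,0]]' 
python3 - <<'E'
from h import *
c,p,h=cap("scene");save(c,"f1.png",(220,170,340,260),6.6);tools(c,p,h)
c,p,h=cap("top");save(c,"f2.png",(180,140,300,230),6.6);tools(c,p,h)
go((.593,-.0135,.12),down(np.radians(-5)))
E
```

```text
time_s: 29.68
eef_pos: [0.4779, -0.0136, 0.0203]
tool_rot: [1.203, 1.216, -1.202]
ft_force: [-0.0, -0.1, -0.6]
width: 0.306
time_s: 30.1
eef_pos: [0.4779, -0.0143, 0.1618]
tool_rot: [1.204, 1.215, -1.203]
ft_force: [1.2, -0.7, -0.0]
width: 0.305
time_s: 30.52
eef_pos: [0.4799, -0.2153, 0.1601]
tool_rot: [1.203, 1.216, -1.201]
ft_force: [1.3, 0.4, 0.2]
width: 0.3
time_s: 30.77
eef_pos: [0.4797, -0.214, 0.1597]
tool_rot: [1.204, 1.216, -1.204]
ft_force: [0.8, 1.1, 0.3]
width: 0.303
brush px [278. 226.] n 156 yaw deg 93.9 tail [522.2 -77.1] origin [517.8 -12.3] grip [518.1 -17.3] len 135.9 zmed 0.0238
brush px [296. 236.] n 136 yaw deg 85.0 tail [590.2 -79.3] origin [595.9 -14.5] grip [595.5 -19.5] len 133.5 zmed 0.0237
scraper px [263. 228.] n 70 yaw deg 94.2 tail [483.4 -82.3] origin [478.6 -17.5] grip [479.  -22.4] len 85.7 zmed 0.0238
brush px [226. 176.] n 232 yaw deg 82.8 tail [580.7 -72.8] origin [588.9  -8.3] grip [588.3 -13.2] len 129.1 zmed 0.0245
brush px [222. 201.] n 252 yaw deg 85.2 tail [508.2 -68. ] origin [513.6  -3.2] grip [513.2  -8.2] len 126.7 zmed 0.0246
scraper px [236. 213.] n 131 yaw deg 91.4 tail [475.7 -72.9] origin [474.1  -7.9] grip [474.2 -12.9] len 78.9 zmed 0.0246
t 30.87 pos [ 0.4803 -0.2123  0.1597] F [-0.6  0.3 -0.4] w 0.298 axes
 [[-0.002  1.     0.011]
 [ 0.003  0.011 -1.   ]
 [-1.    -0.001 -0.003]]
row [  40.1  115.  -197.4] [ 0.0987 -0.0028  0.0016]
```

View pics/f1.png

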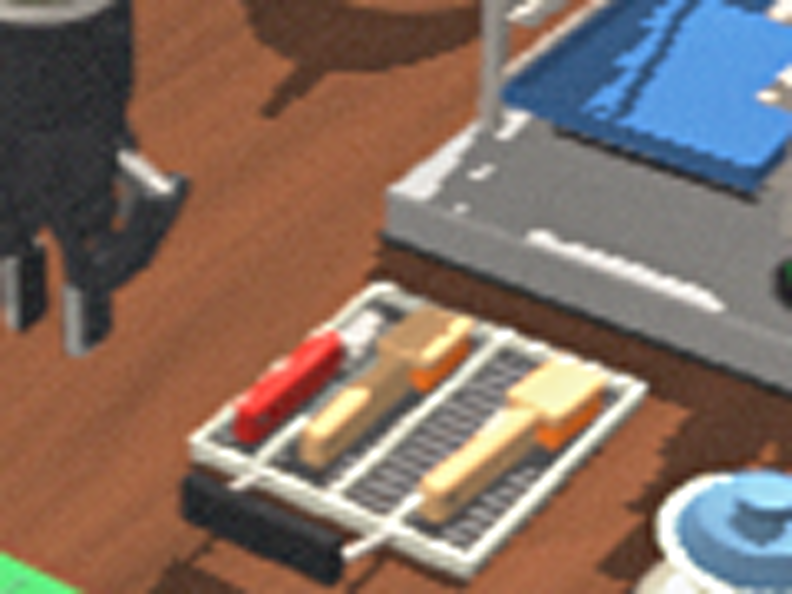

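View pics/f2.png

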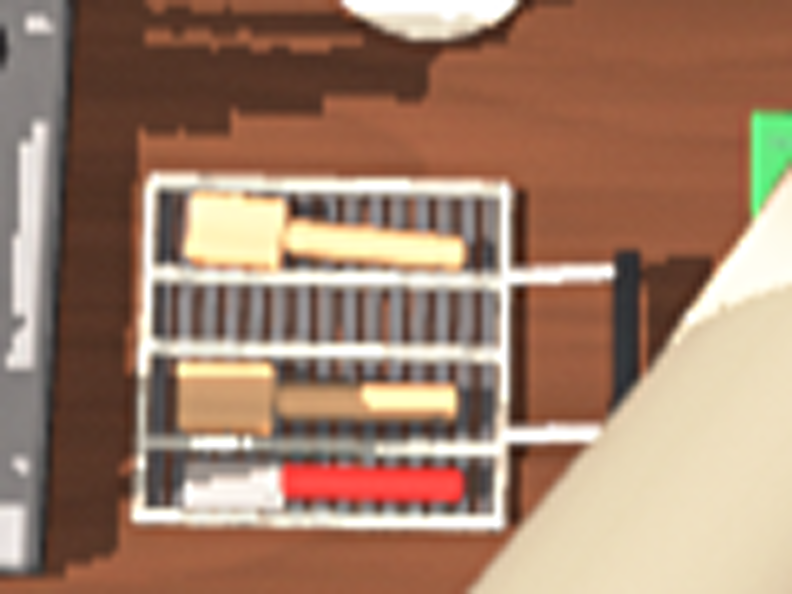

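```bash
python3 -m handwheel '[[0,20,-35,0.02,0,0],[0,40,-70,0.04,0,0],[0,60,-105,0.06,0,0],[0,80,-140,0.08,0,0],[0,100,-175,0.08,0,0]]' 0
python3 -m handwheel '[[0,10,-18,0,0,0],[0,10,-18,0,0,0],[0,10,-18,0,0,0],[0,10,-18,0,0,0],[0,10,-18,0,0,0]]' 
python3 - <<'E'
from h import *
go((.592,-.0135,.0205),down(np.radians(-4)))
E
```

```text
time_s: 31.28
eef_pos: [0.5789, -0.0335, 0.1602]
tool_rot: [1.261, 1.179, -1.259]
ft_force: [0.5, -1.3, 0.4]
width: 0.5
time_s: 31.7
eef_pos: [0.589, -0.0215, 0.1603]
tool_rot: [1.263, 1.177, -1.262]
ft_force: [0.4, -0.2, -0.2]
width: 0.498
t 31.7 pos [ 0.589  -0.0215  0.1603] F [ 0.4 -0.2 -0.2] w 0.498 axes
 [[-0.001  0.997 -0.072]
 [ 0.002 -0.072 -0.997]
 [-1.    -0.001 -0.002]]
row [139.9   2.7  -8. ] [-0.0022 -0.0019  0.0014]
```

```bash
python3 -m handwheel '[[30,2,-8,0,0,0],[60,2,-8,0,0,0],[90,2,-8,0,0,0],[118,2,-8,0,0,0],[118,2,-8,0,0,0]]'
python3 -m handwheel '[[0,0,0,0,0,0],[0,0,0,0,0,0],[0,0,0,0,0,0],[0,0,0,0,0,0]]' 
python3 - <<'E'
from h import *
c,p,h=cap("scene");save(c,"f3.png",(240,180,340,255),8)
go((.592,-.0135,.0205),down(np.radians(-4)))
E
```

```text
time_s: 32.12
eef_pos: [0.5879, -0.0132, 0.0373]
tool_rot: [1.259, 1.182, -1.269]
ft_force: [-1.5, 0.4, -0.2]
width: 0.503
time_s: 32.45
eef_pos: [0.5932, -0.013, 0.0442]
tool_rot: [1.264, 1.175, -1.259]
ft_force: [0.5, 0.2, -1.0]
width: 0.497
t 32.5 pos [ 0.593  -0.0128  0.0439] F [ 0.3  0.4 -0. ] w 0.503 axes
 [[ 0.001  0.997 -0.071]
 [ 0.003 -0.071 -0.997]
 [-1.     0.001 -0.003]]
row [23.4 -1.   0.8] [-0.0012 -0.0026 -0.0013]
```

View pics/f3.png

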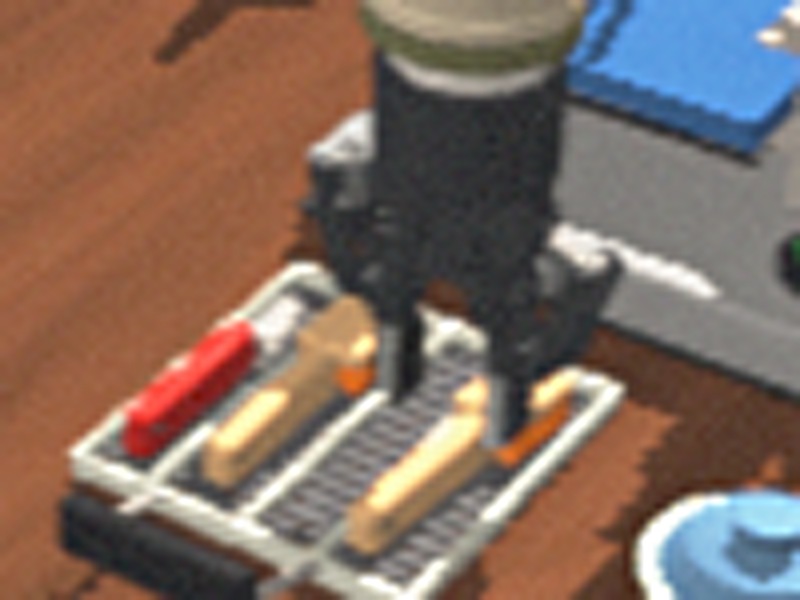

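```bash
python3 -m handwheel '[[10,-1,1,0,0,0],[19,-1,1,0,0,0],[22,-1,1,0,0,0],[22,-1,1,0,0,0],[22,-1,1,0,0,0]]'
python3 -m handwheel '[[0,0,0,0,0,0],[0,0,0,0,0,0],[0,0,0,0,0,0],[0,0,0,0,0,0],[0,0,0,0,0,0]]' 1 25
python3 - <<'E'
from h import *
go((.597,-.0135,.0285),down(np.radians(.4)))
E
```

```text
time_s: 32.92
eef_pos: [0.5905, -0.0137, 0.0196]
tool_rot: [1.261, 1.178, -1.262]
ft_force: [0.8, 0.3, 0.2]
width: 0.502
time_s: 33.33
eef_pos: [0.5914, -0.0136, 0.0206]
tool_rot: [1.263, 1.176, -1.261]
ft_force: [1.8, -0.2, 0.8]
width: 0.158
t 33.33 pos [ 0.5914 -0.0136  0.0206] F [ 1.8 -0.2  0.8] w 0.158 axes
 [[-0.     0.997 -0.071]
 [ 0.002 -0.071 -0.997]
 [-1.    -0.    -0.002]]
row [-7.9  5.6 -0.6] [-0.078  -0.002   0.0002]
```

```bash
python3 -m handwheel '[[-5,0,0,0,0,0],[-8,2,0,-0.03,0,0],[-8,5.5,-0.5,-0.078,0,0],[-8,5.5,-0.5,-0.078,0,0],[-8,5.5,-0.5,-0.078,0,0]]'
python3 -m handwheel '[[3,0,0,0,0,0],[6,0,0,0,0,0],[8,0,0,0,0,0],[8,0,0,0,0,0],[8,0,0,0,0,0]]'
python3 - <<'E'
from h import *
go((.597,-.0135,.0205),down(np.radians(.4)))
E
```

```text
time_s: 33.75
eef_pos: [0.5964, -0.0134, 0.0283]
tool_rot: [1.205, 1.215, -1.204]
ft_force: [0.0, -0.0, -0.5]
width: 0.155
time_s: 34.17
eef_pos: [0.5961, -0.0134, 0.0205]
tool_rot: [1.205, 1.216, -1.204]
ft_force: [-4.0, 0.4, 8.9]
width: 0.157
t 34.17 pos [ 0.5961 -0.0134  0.0205] F [-4.   0.4  8.9] w 0.157 axes
 [[-0.002  1.     0.007]
 [ 0.003  0.007 -1.   ]
 [-1.    -0.002 -0.003]]
row [0.  0.9 0.1] [-0.0004 -0.0027  0.0018]
```

```bash
python3 -m handwheel '[[-1,0,0,0,0,0],[-1,0,0,0,0,0],[-1,0,0,0,0,0],[-1,0,0,0,0,0]]' 0.4
python3 -m handwheel '[[-15,0,0,0,0,0],[-45,0,0,0,0,0],[-80,0,0,0,0,0],[-120,0,0,0,0,0],[-160,0,0,0,0,0]]' 
python3 -m handwheel '[[0,-20,35,-0.11,0,0],[0,-40,70,-0.22,0,0],[0,-60,105,-0.33,0,0],[0,-80,140,-0.44,0,0],[0,-100,175,-0.55,0,0]]' 
python3 -m handwheel '[[0,0,0,-0.12,0,0],[0,0,0,-0.24,0,0],[0,0,0,-0.36,0,0],[0,0,0,-0.48,0,0],[0,0,0,-0.6,0,0]]' 
python3 -m handwheel '[[0,0,0,-0.12,0,0],[0,0,0,-0.24,0,0],[0,0,0,-0.36,0,0],[0,0,0,-0.41,0,0],[0,0,0,-0.41,0,0]]' 
python3 - <<'E'
from h import *
c,p,h=cap("scene");save(c,"f4.png",(220,170,340,260),6.6);tools(c,p,h)
c,p,h=cap("top");save(c,"f5.png",(180,140,300,230),6.6);tools(c,p,h)
go((.5405,-.148,.06),down(np.radians(90.3)))
E
```

```text
time_s: 34.5
eef_pos: [0.5963, -0.0134, 0.0209]
tool_rot: [1.205, 1.215, -1.204]
ft_force: [-0.2, -0.4, 1.3]
width: 0.295
time_s: 34.92
eef_pos: [0.5959, -0.014, 0.1823]
tool_rot: [1.204, 1.215, -1.206]
ft_force: [1.0, 0.1, -0.2]
width: 0.303
time_s: 35.33
eef_pos: [0.4966, -0.1908, 0.181]
tool_rot: [0.787, 1.426, -0.784]
ft_force: [1.3, -0.5, 0.1]
width: 0.302
time_s: 35.75
eef_pos: [0.4976, -0.1896, 0.1808]
tool_rot: [0.322, 1.549, -0.319]
ft_force: [0.2, 0.4, -0.6]
width: 0.301
time_s: 36.17
eef_pos: [0.4977, -0.1896, 0.1808]
tool_rot: [0.003, 1.572, 0.0]
ft_force: [-0.0, -0.3, 0.5]
width: 0.298
brush px [278. 226.] n 156 yaw deg 92.6 tail [518.9 -76.1] origin [516.  -11.2] grip [516.2 -16.2] len 134.0 zmed 0.0244
brush px [297. 236.] n 133 yaw deg 91.2 tail [599.6 -80. ] origin [598.3 -15. ] grip [598.4 -20. ] len 135.2 zmed 0.0238
scraper px [263. 228.] n 72 yaw deg 93.7 tail [482.9 -84. ] origin [478.7 -19.1] grip [479.1 -24.1] len 88.9 zmed 0.0241
brush px [225. 176.] n 212 yaw deg 90.7 tail [590.5 -73.2] origin [589.7  -8.2] grip [589.8 -13.2] len 129.3 zmed 0.025
brush px [223. 201.] n 267 yaw deg 91.3 tail [512.5 -69. ] origin [511.  -4.] grip [511.1  -9. ] len 125.0 zmed 0.0249
scraper px [236. 213.] n 116 yaw deg 90.8 tail [475. -76.] origin [474.1 -11. ] grip [474.1 -16. ] len 81.9 zmed 0.025
t 36.27 pos [ 0.4977 -0.1896  0.1808] F [-0.6  0.2  0.2] w 0.301 axes
 [[-0.001  0.006  1.   ]
 [ 0.002  1.    -0.006]
 [-1.     0.002 -0.001]]
row [120.8  41.6  42.7] [-0.0116 -0.0014 -0.0022]
```

View pics/f4.png

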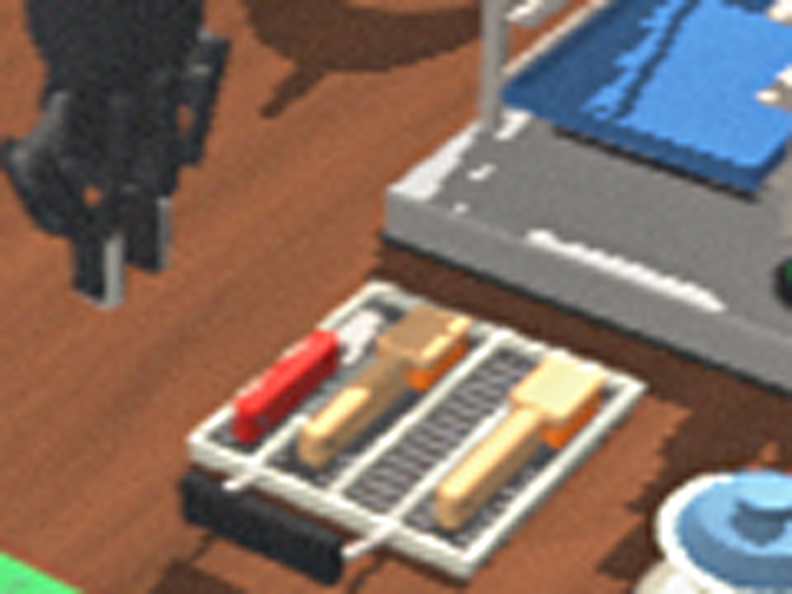

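View pics/f5.png

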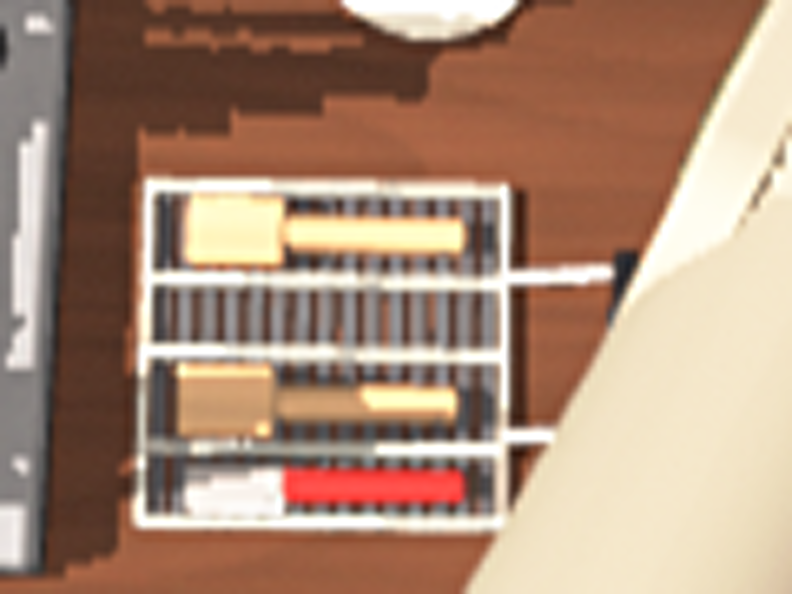

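```bash
python3 -m handwheel '[[0,21,21,-0.011,0,0],[20,42,43,-0.011,0,0],[50,42,43,-0.011,0,0],[85,42,43,-0.011,0,0],[100,42,43,-0.011,0,0]]' 0.1
python3 -m handwheel '[[0,0,0,0,0,0],[0,0,0,0,0,0],[0,0,0,0,0,0],[0,0,0,0,0,0]]' 
python3 - <<'E'
from h import *
c,p,h=cap("scene");save(c,"g1.png",(210,180,310,255),8)
go((.5405,-.1475,.0222),down(np.radians(90.4)))
E
```

```text
time_s: 36.68
eef_pos: [0.5391, -0.146, 0.0768]
tool_rot: [-0.003, 1.577, 0.007]
ft_force: [-1.0, 0.4, -0.2]
width: 0.453
time_s: 37.02
eef_pos: [0.5421, -0.1479, 0.0828]
tool_rot: [-0.004, 1.569, 0.006]
ft_force: [1.2, -0.1, 0.1]
width: 0.452
t 37.07 pos [ 0.542  -0.1479  0.0827] F [ 0.2 -0.1  1.5] w 0.447 axes
 [[ 0.002 -0.007  1.   ]
 [ 0.002  1.     0.007]
 [-1.     0.002  0.002]]
row [60.5  0.3 -1.6] [-0.0004  0.0018 -0.0017]
```

View pics/g1.png

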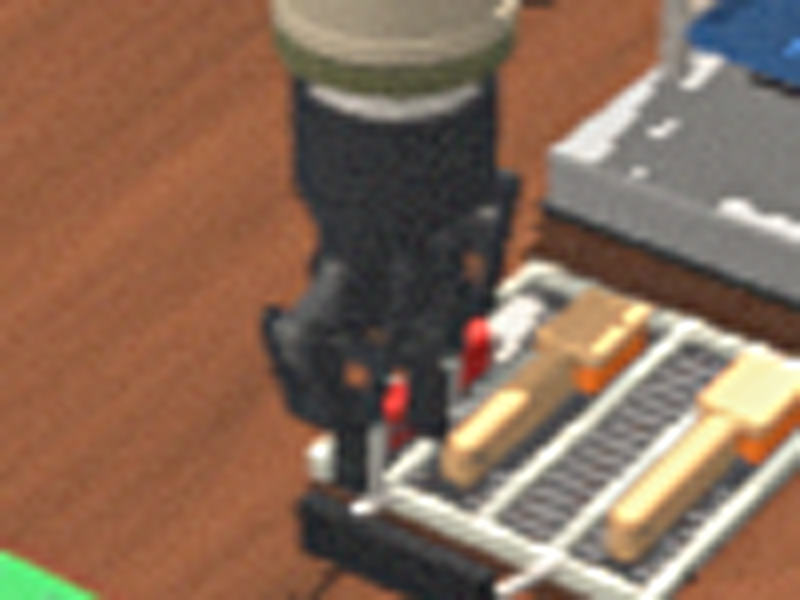

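```bash
python3 -m handwheel '[[20,0,-1,0,0.002,0],[40,0,-1,0,0.002,0],[54,0,-1,0,0.002,0],[58,0,-1,0,0.002,0],[58,0,-1,0,0.002,0]]'
python3 -m handwheel '[[0,0,0,0,0,0],[0,0,0,0,0,0],[0,0,0,0,0,0]]'
python3 - <<'E'
from h import *
go((.5405,-.1475,.0222),down(np.radians(90.4)))
E
```

```text
time_s: 37.48
eef_pos: [0.5396, -0.1472, 0.0228]
tool_rot: [-0.004, 1.575, 0.007]
ft_force: [-0.1, -0.5, 0.4]
width: 0.448
time_s: 37.73
eef_pos: [0.5407, -0.1475, 0.0242]
tool_rot: [-0.004, 1.572, 0.007]
ft_force: [0.8, -0.1, 0.8]
width: 0.45
t 37.73 pos [ 0.5407 -0.1475  0.0242] F [ 0.8 -0.1  0.8] w 0.45 axes
 [[-0.001 -0.007  1.   ]
 [ 0.002  1.     0.007]
 [-1.     0.002 -0.001]]
row [ 2.   0.  -0.2] [ 0.0002 -0.0011 -0.0019]
```

```bash
python3 -m handwheel '[[2,0,0,0,0,0],[2,0,0,0,0,0],[2,0,0,0,0,0]]'
python3 -m handwheel '[[0,0,0,0,0,0],[0,0,0,0,0,0],[0,0,0,0,0,0],[0,0,0,0,0,0],[0,0,0,0,0,0]]' 1 100
python3 -m handwheel '[[-3,0,0,0,0,0],[-10,0,0,0,0,0],[-20,0,0,0,0,0],[-20,0,0,0,0,0],[-20,0,0,0,0,0]]'
python3 - <<'E'
from h import *
go((.5405,-.0055,.146),down(np.radians(90.4)))
c,p,h=cap("scene");save(c,"g2.png",(210,160,330,250),6.6)
c,p,h=cap("top");save(c,"g3.png",(150,120,290,225),5.7);tools(c,p,h)
E
```

```text
time_s: 37.98
eef_pos: [0.5399, -0.1473, 0.0211]
tool_rot: [-0.004, 1.574, 0.007]
ft_force: [0.7, -0.3, -0.0]
width: 0.448
time_s: 38.4
eef_pos: [0.5398, -0.1474, 0.0211]
tool_rot: [-0.004, 1.574, 0.007]
ft_force: [-1.4, -0.5, 3.8]
width: 0.12
time_s: 38.82
eef_pos: [0.5405, -0.1475, 0.0419]
tool_rot: [-0.004, 1.572, 0.007]
ft_force: [-0.6, 0.8, -3.5]
width: 0.125
t 38.82 pos [ 0.5405 -0.1475  0.0419] F [-0.6  0.8 -3.5] w 0.125 axes
 [[-0.001 -0.007  1.   ]
 [ 0.002  1.     0.007]
 [-1.     0.002 -0.001]]
row [-103.9  142.2    0.9] [ 0.0003 -0.0014 -0.0018]
brush px [226. 173.] n 253 yaw deg 91.5 tail [597.4 -73. ] origin [595.7  -8.1] grip [595.8 -13.1] len 135.7 zmed 0.042
brush px [218. 200.] n 154 yaw deg 96.2 tail [517.3 -23.6] origin [510.3  41. ] grip [510.8  36. ] len 83.4 zmed 0.0425
```

View pics/g2.png

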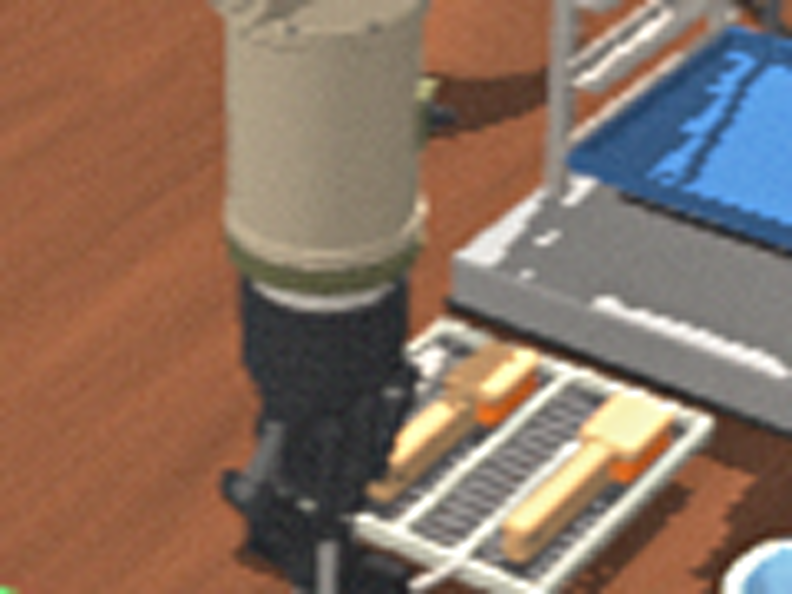

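View pics/g3.png

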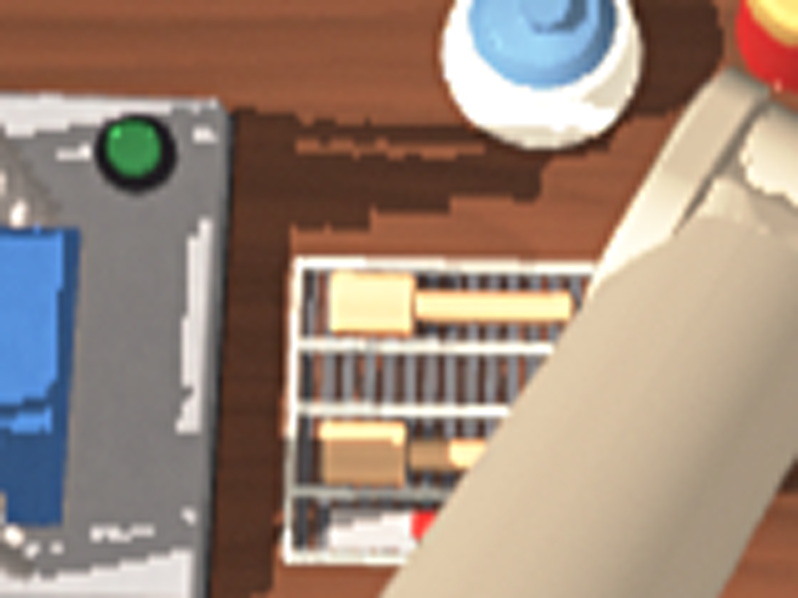

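```bash
python3 -m handwheel '[[-20,0,0,0.005,0,0],[-45,0,0,0.01,0,0],[-70,0,0,0.014,0,0],[-95,0,0,0.014,0,0],[-105,0,0,0.014,0,0]]'
python3 -m handwheel '[[0,20,0,0,0,0],[0,40,0,0,0,0],[0,60,0,0,0,0],[0,80,0,0,0,0],[0,100,0,0,0,0]]'
python3 -m handwheel '[[0,0,0,0,0,0],[0,0,0,0,0,0],[0,0,0,0,0,0]]'
python3 - <<'E'
from h import *
go((.5405,-.047,.146),down(np.radians(89.6)))
c,p,h=cap("scene");save(c,"h1.png",(270,110,390,200),6.6)
c,p,h=cap("top");save(c,"h2.png",(110,110,250,215),5.7);tools(c,p,h)
for u,v in((138,124.5),(132.5,205.7)): print(ray(c,u-.1,v-.1,.314))
E
```

```text
time_s: 39.33
eef_pos: [0.5414, -0.1482, 0.149]
tool_rot: [0.007, 1.57, -0.004]
ft_force: [1.3, 0.3, -3.3]
width: 0.123
time_s: 39.75
eef_pos: [0.5402, -0.0465, 0.1451]
tool_rot: [0.007, 1.576, -0.004]
ft_force: [0.3, 1.2, -3.0]
width: 0.12
time_s: 40.0
eef_pos: [0.5404, -0.0481, 0.1455]
tool_rot: [0.007, 1.575, -0.004]
ft_force: [-0.1, 0.1, -3.7]
width: 0.127
t 40.0 pos [ 0.5404 -0.0481  0.1455] F [-0.1  0.1 -3.7] w 0.127 axes
 [[-0.004  0.007  1.   ]
 [ 0.001  1.    -0.007]
 [-1.     0.001 -0.004]]
row [-0.5  1.1  0.1] [ 0.0001 -0.0043 -0.0015]
[0.64306416 0.2030762  0.314     ]
[0.44377982 0.20176425 0.314     ]
```

View pics/h1.png

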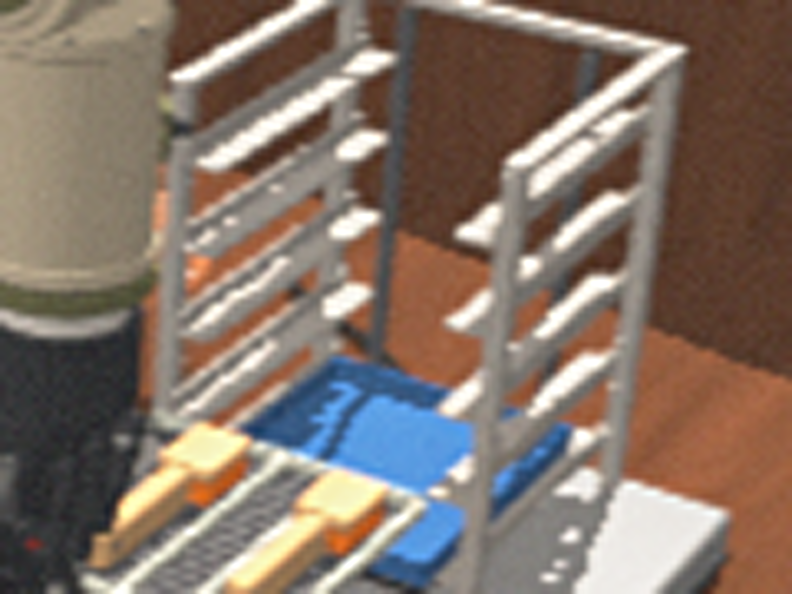

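View pics/h2.png

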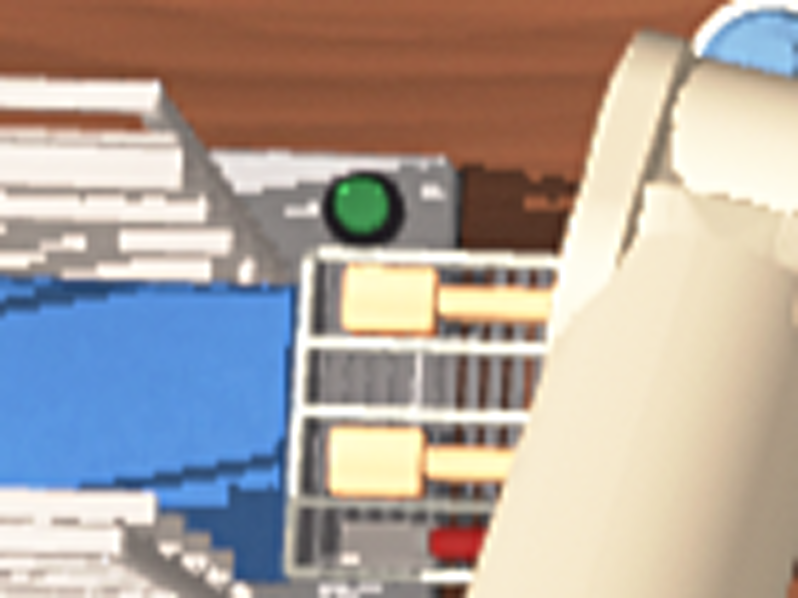

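```bash
python3 - <<'E'
from h import *
c,p,h=cap("top")
for u,v in((305/5.7+110,250/5.7+110),(287/5.7+110,577/5.7+110)): print("tray corner",ray(c,u-.4,v-.4,.1354))
for n in("top","scene"):
    c,p,h=cap(n)
    for z in (.07,.12,.17,.22,.27):
        for y0 in (.24,.30,.36):
            q=p[(abs(p[...,2]-z)<.006)&(abs(p[...,1]-y0)<.03)&(abs(p[...,0]-.54)<.11)&(h[...,1]<70)]
            a=q[q[:,0]<.54][:,0];b=q[q[:,0]>.54][:,0]
            if len(a)>5 and len(b)>5: print(n,z,y0,"near max",np.percentile(a,[50,95]).round(4),"far min",np.percentile(b,[5,50]).round(4),"mid",round((np.percentile(a,95)+np.percentile(b,5))/2,4))
    q=p[(p[...,2]>.303)&(p[...,2]<.325)&(p[...,1]>.19)&(p[...,1]<.42)&(abs(p[...,0]-.54)<.13)&(h[...,1]<70)]
    print("frame x",np.percentile(q[:,0],[1,99]).round(4),"mid",np.percentile(q[:,0],[1,99]).mean().round(4),"y",np.percentile(q[:,1],[1,99]).round(4))
    a=[];
    for y0 in np.arange(.22,.4,.02):
        r=q[abs(q[:,1]-y0)<.01]; a.append((round(y0,2),np.median(r[r[:,0]<.54][:,0]).round(4),np.median(r[r[:,0]>.54][:,0]).round(4)))
    print(np.array(a), np.mean([(i[1]+i[2])/2 for i in a]))
E
```

```text
tray corner [0.62347375 0.17482159 0.1354    ]
tray corner [0.4593371  0.17360779 0.1354    ]
top 0.07 0.36 near max [0.4585 0.5116] far min [0.6025 0.615 ] mid 0.557
top 0.12 0.24 near max [0.4592 0.4706] far min [0.6105 0.6166] mid 0.5405
top 0.12 0.3 near max [0.4577 0.4588] far min [0.611  0.6175] mid 0.5349
top 0.12 0.36 near max [0.4586 0.4597] far min [0.6003 0.6174] mid 0.53
top 0.17 0.24 near max [0.4602 0.4715] far min [0.6105 0.6178] mid 0.541
top 0.17 0.3 near max [0.4579 0.4595] far min [0.611  0.6171] mid 0.5352
top 0.17 0.36 near max [0.459  0.4601] far min [0.6004 0.6177] mid 0.5303
top 0.22 0.24 near max [0.4634 0.4713] far min [0.6111 0.6178] mid 0.5412
top 0.22 0.3 near max [0.4531 0.4535] far min [0.6109 0.6176] mid 0.5322
top 0.22 0.36 near max [0.4538 0.4898] far min [0.5995 0.6179] mid 0.5447
top 0.27 0.24 near max [0.4667 0.473 ] far min [0.6111 0.6207] mid 0.542
top 0.27 0.3 near max [0.4673 0.4728] far min [0.6113 0.6212] mid 0.5421
top 0.27 0.36 near max [0.4681 0.4781] far min [0.6108 0.6206] mid 0.5444
frame x [0.4411 0.6432] mid 0.5421 y [0.206  0.4035]

[... 806 characters left out ...]
ar min [0.6107 0.6172] mid 0.5416
scene 0.22 0.3 near max [0.4622 0.4736] far min [0.6117 0.6203] mid 0.5426
scene 0.22 0.36 near max [0.4643 0.4884] far min [0.5963 0.617 ] mid 0.5424
scene 0.27 0.24 near max [0.4628 0.472 ] far min [0.6106 0.6194] mid 0.5413
scene 0.27 0.3 near max [0.4622 0.4739] far min [0.6108 0.6296] mid 0.5424
scene 0.27 0.36 near max [0.4659 0.4892] far min [0.6105 0.6196] mid 0.5499
frame x [0.4417 0.644 ] mid 0.5429 y [0.2026 0.4037]
[[0.22   0.449  0.6398]
 [0.24   0.4501 0.6412]
 [0.26   0.4508 0.64  ]
 [0.28   0.4498 0.6415]
 [0.3    0.4513 0.6392]
 [0.32   0.4509 0.6392]
 [0.34   0.4505 0.6394]
 [0.36   0.4504 0.6408]
 [0.38   0.4665 0.6332]] 0.5457555555555555
```

```bash
python3 -m handwheel '[[0,15,0,0.003,0.004,0],[0,30,0,0.005,0.004,0],[0,45,0,0.005,0.004,0],[0,60,0,0.005,0.004,0],[0,60,0,0.005,0.004,0]]'
python3 - <<'E'
from h import *
go((.5405,.14,.145),down(np.radians(90)))
c,p,h=cap("scene");save(c,"h3.png",(270,110,390,200),6.6)
c,p,h=cap("top");save(c,"h4.png",(110,110,250,215),5.7)
E
```

```text
time_s: 40.67
eef_pos: [0.5413, 0.016, 0.146]
tool_rot: [0.009, 1.578, -0.003]
ft_force: [0.9, 1.0, -3.4]
width: 0.125
t 40.67 pos [0.5413 0.016  0.146 ] F [ 0.9  1.  -3.4] w 0.125 axes
 [[-0.008  0.008  1.   ]
 [ 0.004  1.    -0.008]
 [-1.     0.004 -0.008]]
row [  1.5 124.   -1.8] [-0.0078 -0.0076 -0.0037]
```

View pics/h3.png

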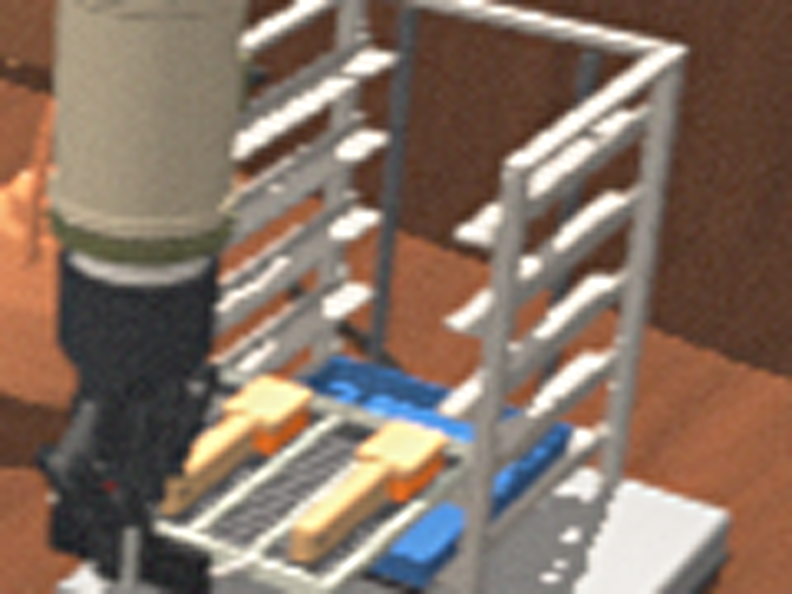

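View pics/h4.png

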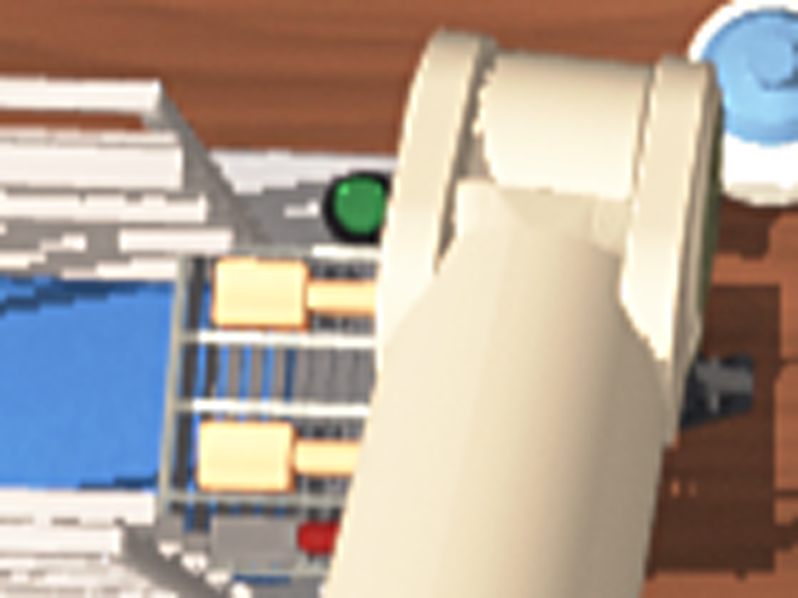

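```bash
python3 -m handwheel '[[0,18,0,-0.004,-0.007,0],[0,36,-1,-0.004,-0.007,-0.002],[0,54,-1,-0.004,-0.007,-0.002],[0,72,-1,-0.004,-0.007,-0.002],[0,72,-1,-0.004,-0.007,-0.002]]'
python3 - <<'E'
from h import *
go((.541,.14,.145),down(np.radians(90)))
E
python3 -m handwheel '[[0,10,0,0,0,0],[0,25,0,0,0,0],[0,40,0,0,0,0],[0,50,0,0,0,0],[0,50,0,0,0,0]]'
python3 - <<'E'
from h import *
go((.541,.155,.145),down(np.radians(90)))
c,p,h=cap("scene");save(c,"h5.png",(270,110,390,200),6.6)
c,p,h=cap("top");save(c,"h6.png",(110,110,250,215),5.7)
E
```

```text
time_s: 41.18
eef_pos: [0.5411, 0.0878, 0.1462]
tool_rot: [0.005, 1.571, -0.002]
ft_force: [0.6, 1.4, -3.3]
width: 0.124
t 41.18 pos [0.5411 0.0878 0.1462] F [ 0.6  1.4 -3.3] w 0.124 axes
 [[-0.001  0.004  1.   ]
 [ 0.002  1.    -0.004]
 [-1.     0.002 -0.001]]
row [ 1.3 52.2 -0.3] [-0.0042 -0.0005 -0.0015]
time_s: 41.6
eef_pos: [0.5414, 0.1365, 0.1462]
tool_rot: [0.005, 1.571, -0.004]
ft_force: [0.0, 0.2, -3.4]
width: 0.127
t 41.6 pos [0.5414 0.1365 0.1462] F [ 0.   0.2 -3.4] w 0.127 axes
 [[-0.001  0.005  1.   ]
 [ 0.001  1.    -0.005]
 [-1.     0.001 -0.001]]
row [ 1.2 18.5 -0.5] [-0.0055 -0.0006 -0.0006]
```

View pics/h5.png

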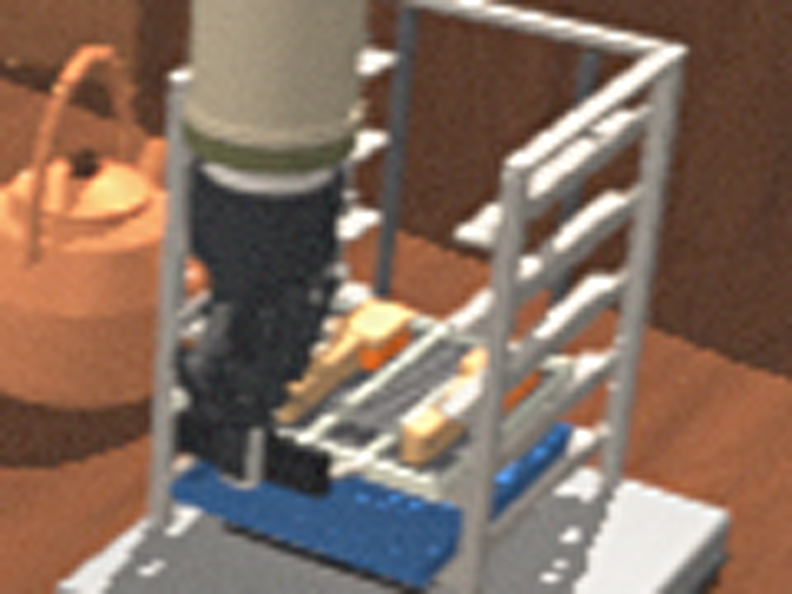

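View pics/h6.png

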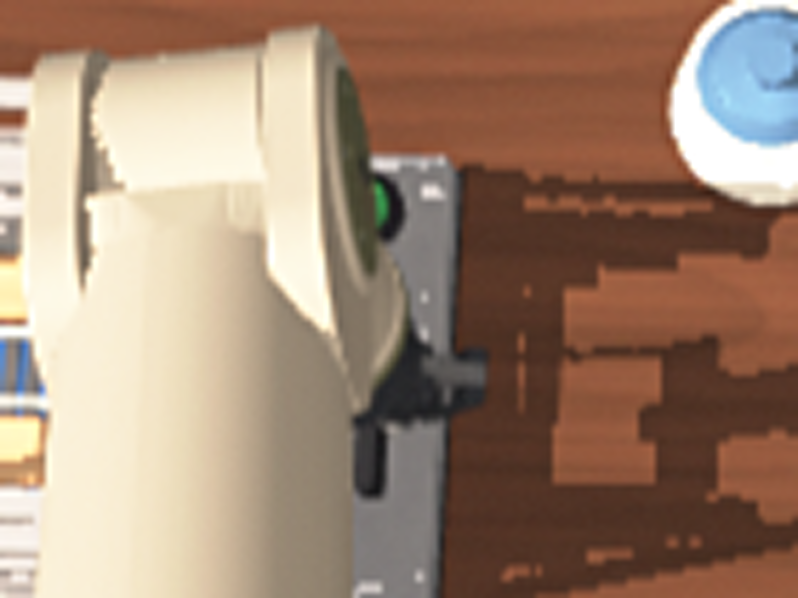

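```bash
python3 -m handwheel '[[1,0,0,0,0,0],[2,0,0,0,0,0],[3,0,0,0,0,0],[4,0,0,0,0,0],[4,0,0,0,0,0]]'
python3 -m handwheel '[[0,3,0,0,0,0],[0,6,0,0,0,0],[0,9,0,0,0,0],[0,9,0,0,0,0],[0,9,0,0,0,0]]'
python3 -m handwheel '[[0,2,0,0,0,0],[0,4,0,0,0,0],[0,5,0,0,0,0],[0,5,0,0,0,0],[0,5,0,0,0,0]]'
```

```text
time_s: 42.12
eef_pos: [0.5415, 0.1339, 0.1423]
tool_rot: [0.007, 1.571, -0.007]
ft_force: [0.7, -1.0, -3.2]
width: 0.127
time_s: 42.53
eef_pos: [0.5415, 0.1441, 0.1424]
tool_rot: [0.006, 1.571, -0.005]
ft_force: [-0.7, 0.2, -1.9]
width: 0.119
time_s: 42.95
eef_pos: [0.5416, 0.1486, 0.1424]
tool_rot: [0.006, 1.571, -0.006]
ft_force: [-1.1, 0.2, -1.8]
width: 0.121
```

```bash
python3 -m handwheel '[[0,1,0,0,0,0],[0,2,0,0,0,0],[0,3,0,0,0,0],[0,3,0,0,0,0],[0,3,0,0,0,0]]'
python3 -m handwheel '[[0,1,0,0,0,0],[0,2,0,0,0,0],[0,2,0,0,0,0],[0,2,0,0,0,0]]'
python3 -m handwheel '[[0,1,0,0,0,0],[0,2,0,0,0,0],[0,2,0,0,0,0],[0,2,0,0,0,0]]'
```

```text
time_s: 43.37
eef_pos: [0.5416, 0.1516, 0.1424]
tool_rot: [0.006, 1.571, -0.006]
ft_force: [0.1, -0.3, -3.6]
width: 0.122
time_s: 43.7
eef_pos: [0.5416, 0.1536, 0.1424]
tool_rot: [0.006, 1.571, -0.006]
ft_force: [-0.0, -0.6, -2.2]
width: 0.122
time_s: 44.03
eef_pos: [0.5416, 0.1556, 0.1424]
tool_rot: [0.006, 1.571, -0.006]
ft_force: [0.7, -0.1, -2.6]
width: 0.12
```

```bash
python3 -m handwheel '[[0.5,0,0,0,0,0],[1,0,0,0,0,0],[1.5,0,0,0,0,0],[1.5,0,0,0,0,0]]'
python3 -m handwheel '[[0,1,0,0,0,0],[0,2,0,0,0,0],[0,2,0,0,0,0],[0,2,0,0,0,0]]'
python3 -m handwheel '[[0,1,0,0,0,0],[0,2,0,0,0,0],[0,2,0,0,0,0],[0,2,0,0,0,0]]'
```

```text
time_s: 44.37
eef_pos: [0.5418, 0.1555, 0.1412]
tool_rot: [0.006, 1.571, -0.006]
ft_force: [-1.6, 0.4, 0.3]
width: 0.121
time_s: 44.7
eef_pos: [0.542, 0.1572, 0.1412]
tool_rot: [0.006, 1.57, -0.006]
ft_force: [0.2, -1.8, 2.7]
width: 0.118
time_s: 45.03
eef_pos: [0.5421, 0.1575, 0.1412]
tool_rot: [0.006, 1.571, -0.009]
ft_force: [-1.3, -7.8, 5.2]
width: 0.119
```

```bash
python3 -m handwheel '[[0,1,0,0,0,0],[0,1,0,0,0,0],[0,1,0,0,0,0]]'
python3 -m handwheel '[[0,-2.5,0,0,0,0],[-0.5,-2.5,0,0,0,0],[-0.5,-2.5,0,0,0,0]]'
python3 -m handwheel '[[0,0,0,0,0,0],[0,0,0,0,0,0],[0,0,0,0,0,0],[0,0,0,0,0,0]]' 0.3
python3 -m handwheel '[[-10,0,0,0,0,0],[-30,0,0,0,0,0],[-60,0,0,0,0,0],[-100,0,0,0,0,0],[-140,0,0,0,0,0]]'
python3 - <<'E'
from h import *
go()
c,p,h=cap("scene");save(c,"i1.png",(270,90,390,200),5.4)
c,p,h=cap("top");save(c,"i2.png",(70,110,220,222),5.3)
E
```

```text
time_s: 45.28
eef_pos: [0.5422, 0.1575, 0.1412]
tool_rot: [0.006, 1.571, -0.01]
ft_force: [-1.0, -9.7, 5.9]
width: 0.122
time_s: 45.53
eef_pos: [0.5418, 0.1573, 0.1413]
tool_rot: [0.006, 1.571, -0.007]
ft_force: [1.8, -4.1, -0.5]
width: 0.122
time_s: 45.87
eef_pos: [0.5415, 0.1587, 0.1414]
tool_rot: [0.006, 1.571, -0.005]
ft_force: [-0.1, 0.4, 0.2]
width: 0.353
time_s: 46.28
eef_pos: [0.541, 0.1578, 0.2833]
tool_rot: [0.006, 1.572, -0.006]
ft_force: [0.7, 0.5, 0.8]
width: 0.349
t 46.28 pos [0.541  0.1578 0.2833] F [0.7 0.5 0.8] w 0.349 axes
 [[-0.001  0.008  1.   ]
 [-0.     1.    -0.008]
 [-1.    -0.    -0.001]]
row [0. 0. 0.] [0. 0. 0.]
```

View pics/i1.png

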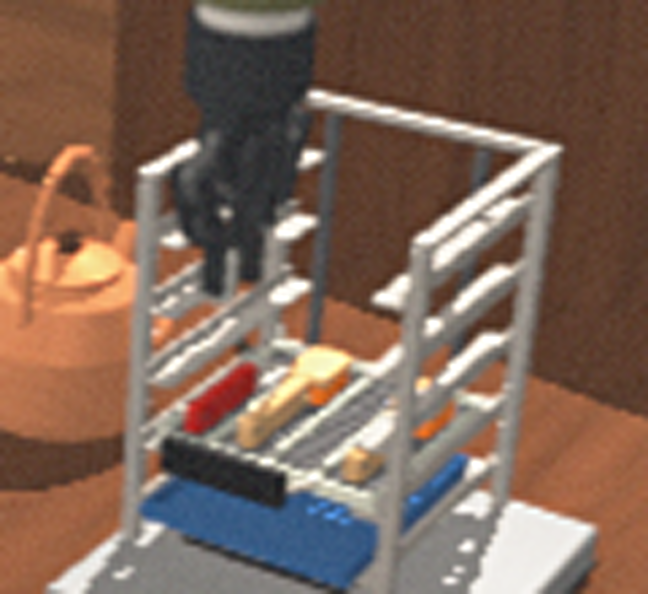

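View pics/i2.png

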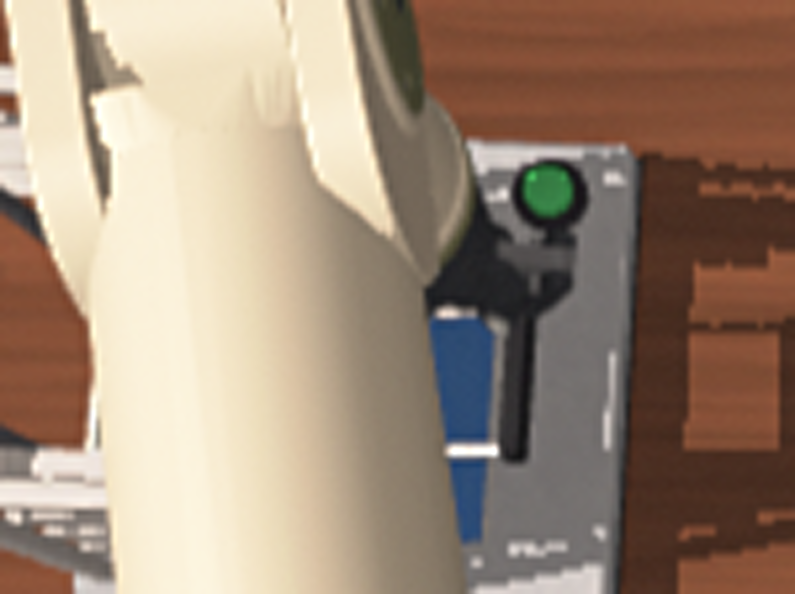

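```bash
python3 - <<'E'
from h import *
for n in("top","scene"):
    c,p,h=cap(n)
    m=((h[...,2]<75)&(p[...,2]>.13)&(p[...,2]<.17)&(abs(p[...,0]-.54)<.06)&(abs(p[...,1]-.155)<.03))
    q=p[m];print(n,m.sum(),np.percentile(q,[2,50,98],axis=0).round(4).tolist())
    if n=="top":
        vv,uu=np.where(m)
        for r in range(190,197,2):
            u=uu[vv==r]
            if len(u): print(r,ray(c,u.min()-.5,r,.162).round(4),ray(c,u.max()+.5,r,.162).round(4))
    g=mask(h,(40,100,40),(85,255,255))>0;g&=(p[...,2]>.03)&(p[...,2]<.09);q=p[g];print("button",np.percentile(q,[2,50,98],axis=0).round(4).tolist(),q.mean(0).round(4))
    b=mask(h,(100,120,40),(118,255,255))>0;b&=(p[...,2]>.06)&(p[...,2]<.1)&(abs(p[...,0]-.54)<.03);print("pan front y",np.percentile(p[b][:,1],[1,5]))
go((.671,.163,.12),down(np.pi/2))
E
```

```text
top 143 [[0.4979, 0.1495, 0.1433], [0.5329, 0.153, 0.1602], [0.5695, 0.1609, 0.1651]]
190 [0.5129 0.1621 0.162 ] [0.5133 0.1458 0.162 ]
192 [0.5074 0.1617 0.162 ] [0.5078 0.1455 0.162 ]
194 [0.5019 0.1587 0.162 ] [0.5023 0.1452 0.162 ]
196 [0.4964 0.1584 0.162 ] [0.4967 0.1476 0.162 ]
button [[0.6582, 0.1504, 0.0493], [0.6716, 0.1624, 0.0594], [0.6885, 0.1783, 0.0656]] [0.6716 0.1631 0.0585]
pan front y [0.18441208 0.18495387]
scene 142 [[0.5026, 0.1459, 0.1396], [0.5456, 0.1516, 0.1503], [0.5859, 0.1567, 0.162]]
button [[0.6601, 0.15, 0.0488], [0.6742, 0.1596, 0.0589], [0.6849, 0.1745, 0.0637]] [0.6739 0.1601 0.0581]
pan front y [0.18057827 0.18479942]
t 46.48 pos [0.5424 0.1582 0.2836] F [-0.1  0.1 -0.8] w 0.35 axes
 [[ 0.003  0.008  1.   ]
 [ 0.002  1.    -0.008]
 [-1.     0.002  0.003]]
row [164.    5.5 128.1] [-0.0076  0.003  -0.0018]
```

```bash
python3 -m handwheel '[[0,0,30,0,0,0],[0,0,60,0,0,0.1],[0,0,90,0,0,0.2],[0,-2,115,0,0,0.2],[0,-3,130,0,0,0.2]]' 1 30
python3 -m handwheel '[[0,0,0,0,0,0],[0,0,0,0,0,0],[0,0,0,0,0,0]]'
python3 - <<'E'
from h import *
s=state();r=R.from_rotvec(s["tool_rot"]);print("tip",s["eef_pos"]+.008*r.as_matrix()[:,0])
go((.673,.156,.09))
c,p,h=cap("scene");save(c,"j1.png",(270,90,400,230),4.2)
c,p,h=cap("top");save(c,"j2.png",(70,110,220,222),5.3)
E
```

```text
time_s: 46.9
eef_pos: [0.6732, 0.1506, 0.2791]
tool_rot: [0.166, 1.567, 0.146]
ft_force: [-0.4, 0.2, -0.2]
width: 0.0
time_s: 47.15
eef_pos: [0.671, 0.1542, 0.2804]
tool_rot: [0.163, 1.567, 0.151]
ft_force: [-0.2, -0.3, 0.6]
width: 0.001
tip [0.67099583 0.1558187  0.27258789]
t 47.15 pos [0.671  0.1542 0.2804] F [-0.2 -0.3  0.6] w 0.001 axes
 [[-0.001  0.008  1.   ]
 [ 0.198  0.98  -0.007]
 [-0.98   0.198 -0.002]]
row [187.  -36.    2.4] [0. 0. 0.]
```

View pics/j1.png

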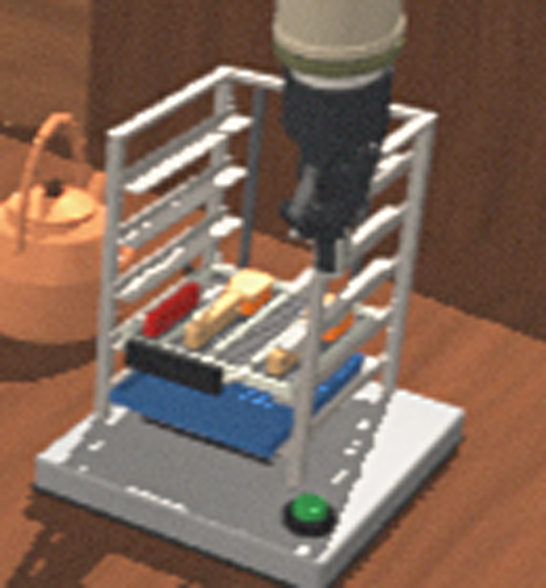

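View pics/j2.png

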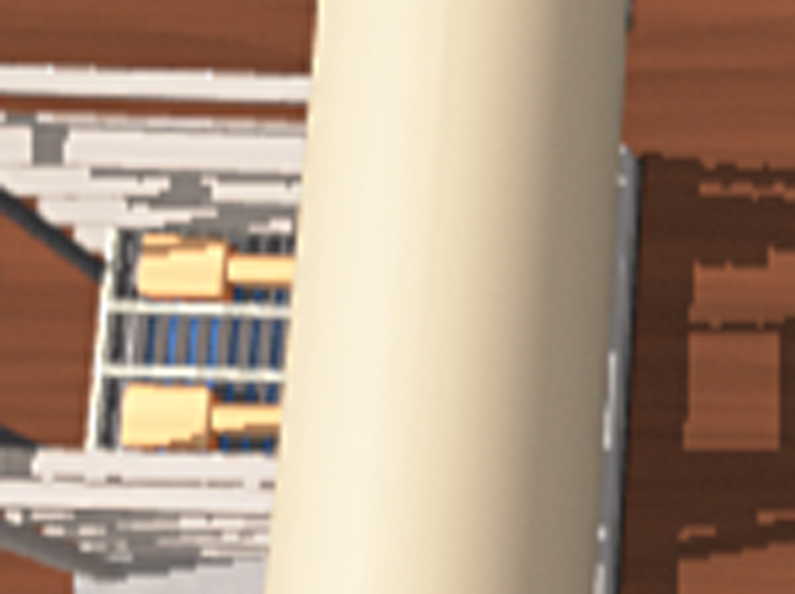

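```bash
python3 - <<'E'
from h import *
c,p,h=cap("top")
for cy in range(20,600,60):
    v=int(cy/5.3+110); print(cy,[p[v,int(cx/5.3+70)].round(3).tolist() for cx in (340,460,580)])
c,p,h=cap("scene");save(c,"j3.png",None,1.5)
E
```

```text
20 [[0.534, 0.114, 0.668], [0.531, 0.078, 0.677], [0.54, 0.046, 0.658]]
80 [[0.514, 0.112, 0.67], [0.511, 0.076, 0.679], [0.52, 0.045, 0.66]]
140 [[0.496, 0.111, 0.67], [0.493, 0.075, 0.682], [0.501, 0.044, 0.661]]
200 [[0.477, 0.108, 0.674], [0.476, 0.074, 0.682], [0.484, 0.043, 0.66]]
260 [[0.458, 0.107, 0.675], [0.457, 0.072, 0.681], [0.465, 0.042, 0.658]]
320 [[0.44, 0.104, 0.679], [0.441, 0.072, 0.68], [0.447, 0.041, 0.657]]
380 [[0.423, 0.103, 0.679], [0.423, 0.07, 0.684], [0.43, 0.041, 0.655]]
440 [[0.405, 0.101, 0.681], [0.405, 0.069, 0.683], [0.411, 0.04, 0.655]]
500 [[0.388, 0.1, 0.682], [0.389, 0.068, 0.682], [0.394, 0.039, 0.654]]
560 [[0.372, 0.098, 0.684], [0.372, 0.066, 0.686], [0.377, 0.038, 0.654]]
```

View pics/j3.png

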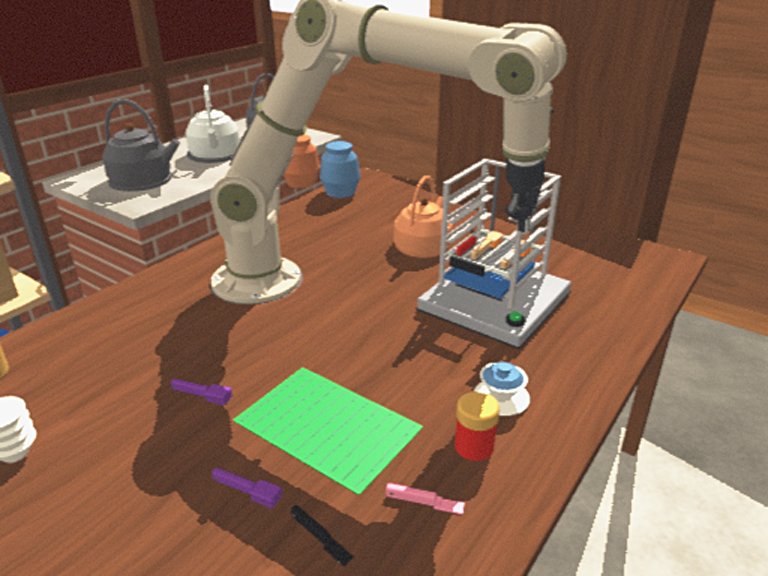

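```bash
python3 -m handwheel '[[36,-7,1,0,0,0],[72,-14,2,0,0,0],[108,-21,2,0,0,0],[144,-28,2,0,0,0],[170,-33,2,0,0,0]]'
python3 -m handwheel '[[0,0,0,0,0,0],[0,0,0,0,0,0],[0,0,0,0,0,0],[0,0,0,0,0,0]]'
python3 - <<'E'
from h import *
s=state();r=R.from_rotvec(s["tool_rot"]);print("tip",s["eef_pos"]+.008*r.as_matrix()[:,0])
go((.673,.156,.075))
c,p,h=cap("scene");save(c,"j4.png",(290,120,400,240),5)
E
```

```text
time_s: 47.77
eef_pos: [0.6718, 0.1559, 0.1052]
tool_rot: [0.163, 1.567, 0.151]
ft_force: [-0.4, 1.1, -0.6]
width: 0.001
time_s: 48.1
eef_pos: [0.6753, 0.1555, 0.1116]
tool_rot: [0.163, 1.56, 0.152]
ft_force: [0.5, 0.5, -0.7]
width: 0.006
tip [0.67537664 0.15709886 0.10374701]
t 48.1 pos [0.6753 0.1555 0.1116] F [ 0.5  0.5 -0.7] w 0.006 axes
 [[ 0.006  0.007  1.   ]
 [ 0.2    0.98  -0.008]
 [-0.98   0.2    0.004]]
row [35.9 -6.8 -2.5] [0. 0. 0.]
```

View pics/j4.png

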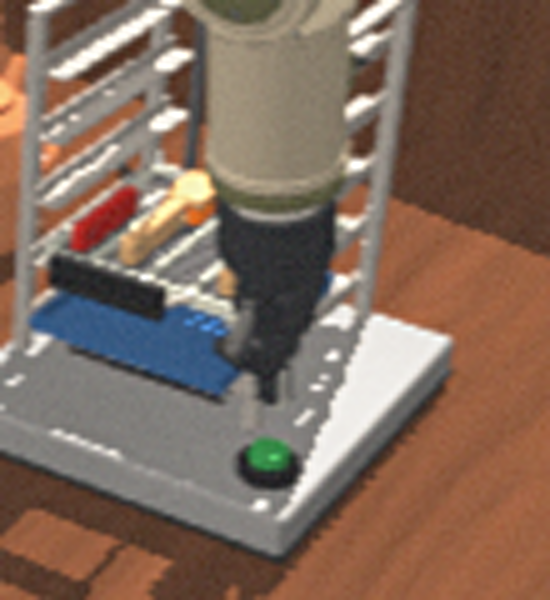

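```bash
python3 -m handwheel '[[12,-2,-1,0,0,0],[24,-5,-2,0,0,0],[32,-6,-2,0,0,0],[32,-6,-2,0,0,0],[32,-6,-2,0,0,0]]'
python3 -m handwheel '[[2,-0.4,0,0,0,0],[4,-0.8,0,0,0,0],[6,-1.2,0,0,0,0],[6,-1.2,0,0,0,0]]'
python3 -m handwheel '[[1,-0.2,0,0,0,0],[2,-0.4,0,0,0,0],[3,-0.6,0,0,0,0],[3,-0.6,0,0,0,0]]'
```

```text
time_s: 48.57
eef_pos: [0.6708, 0.1558, 0.0743]
tool_rot: [0.163, 1.567, 0.15]
ft_force: [-0.2, 0.4, 0.5]
width: 0.0
time_s: 48.9
eef_pos: [0.6721, 0.1558, 0.0697]
tool_rot: [0.163, 1.564, 0.151]
ft_force: [0.2, 0.0, 1.5]
width: -0.001
time_s: 49.23
eef_pos: [0.672, 0.1558, 0.0667]
tool_rot: [0.163, 1.564, 0.151]
ft_force: [1.1, -0.0, 3.8]
width: -0.003
```

```bash
python3 -m handwheel '[[1,-0.2,0,0,0,0],[2,-0.4,0,0,0,0],[2.5,-0.5,0,0,0,0],[2.5,-0.5,0,0,0,0]]'
python3 -m handwheel '[[1,-0.2,0,0,0,0],[2,-0.4,0,0,0,0],[2,-0.4,0,0,0,0],[2,-0.4,0,0,0,0]]'
```

```text
time_s: 49.57
eef_pos: [0.6721, 0.1558, 0.0648]
tool_rot: [0.163, 1.563, 0.151]
ft_force: [-0.0, -0.6, 8.1]
width: -0.001
time_s: 49.9
eef_pos: [0.6723, 0.1557, 0.0644]
tool_rot: [0.164, 1.563, 0.152]
ft_force: [-5.5, -3.4, 17.7]
width: 0.002
```

```bash
python3 -m handwheel '[[-20,4,0,0,0,0],[-55,11,0,0,0,0],[-90,18,0,0,0,0],[-125,25,0,0,0,0],[-160,32,0,0,0,0]]'
python3 -m handwheel '[[-20,-30,0,0,0,0],[-40,-60,0,0,0,0],[-60,-95,0,0,0,0],[-80,-130,0,0,0,0],[-80,-165,0,0,0,0]]'
python3 -m handwheel '[[0,-38,0,0,0,0],[0,-76,0,0,0,0],[0,-114,0,0,0,0],[0,-150,0,0,0,0],[0,-150,0,0,0,0]]'
python3 -m handwheel '[[0,0,0,0,0,0],[0,0,0,0,0,0],[0,0,0,0,0,0]]'
python3 - <<'E'
from h import *
go()
c,p,h=cap("scene");save(c,"k1.png",(270,90,400,240),4)
m=((h[...,2]<75)&(p[...,2]>.13)&(p[...,2]<.17)&(abs(p[...,0]-.54)<.06)&(abs(p[...,1]-.155)<.03));print(np.percentile(p[m],[2,50,98],axis=0).round(4).tolist())
c,p,h=cap("top");save(c,"k2.png",(40,100,220,235),4.4)
m=((h[...,2]<75)&(p[...,2]>.13)&(p[...,2]<.17)&(abs(p[...,0]-.54)<.06)&(abs(p[...,1]-.155)<.03));print(np.percentile(p[m],[2,50,98],axis=0).round(4).tolist())
E
```

```text
time_s: 50.32
eef_pos: [0.6708, 0.1555, 0.2258]
tool_rot: [0.163, 1.567, 0.151]
ft_force: [0.4, 0.2, -0.5]
width: -0.003
time_s: 50.73
eef_pos: [0.6709, -0.0248, 0.2745]
tool_rot: [0.162, 1.56, 0.15]
ft_force: [0.6, -1.0, 0.4]
width: -0.006
time_s: 51.15
eef_pos: [0.6656, -0.1791, 0.2374]
tool_rot: [0.17, 1.57, 0.138]
ft_force: [-0.5, -1.3, -0.4]
width: 0.001
time_s: 51.4
eef_pos: [0.6696, -0.1673, 0.2406]
tool_rot: [0.162, 1.565, 0.154]
ft_force: [0.2, 0.6, -0.6]
width: -0.003
t 51.4 pos [ 0.6696 -0.1673  0.2406] F [ 0.2  0.6 -0.6] w -0.003 axes
 [[ 0.001  0.006  1.   ]
 [ 0.2    0.98  -0.006]
 [-0.98   0.2   -0.001]]
row [0. 0. 0.] [0. 0. 0.]
[[0.5332, 0.1452, 0.138], [0.5618, 0.1509, 0.1507], [0.5869, 0.1566, 0.1626]]
[[0.4988, 0.1493, 0.1412], [0.5407, 0.1534, 0.1596], [0.5829, 0.161, 0.1655]]
```

View pics/k1.png

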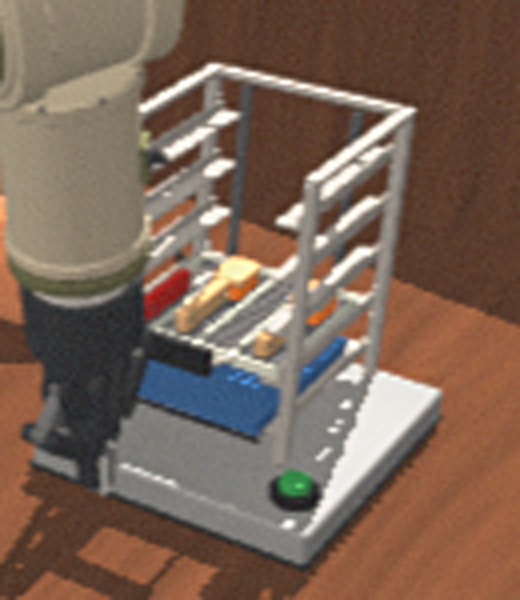

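View pics/k2.png

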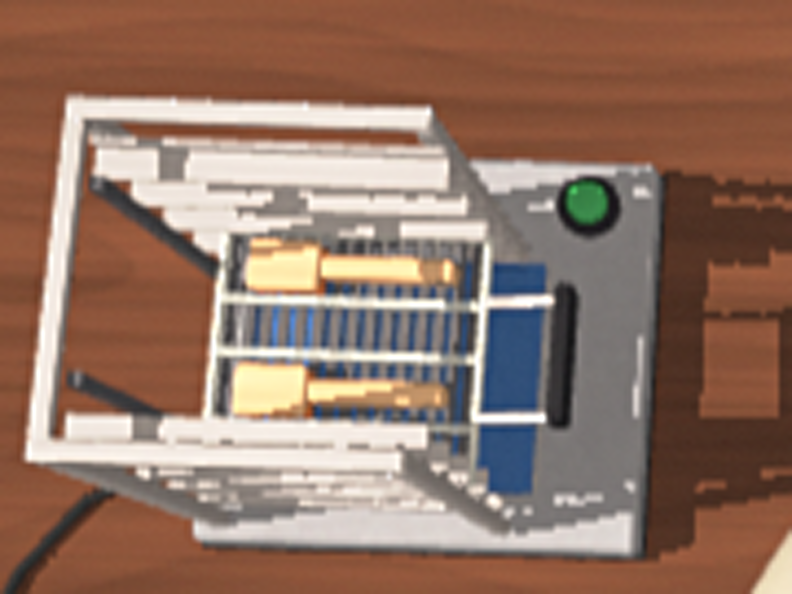

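```bash
python3 -c "
from h import *
c,p,h=cap('scene');save(c,'l1.png')
print(state()['time_s']);bot.sign_off()"
```

```text
51.55
the job is handed in; nothing more can be done
```

View pics/l1.png

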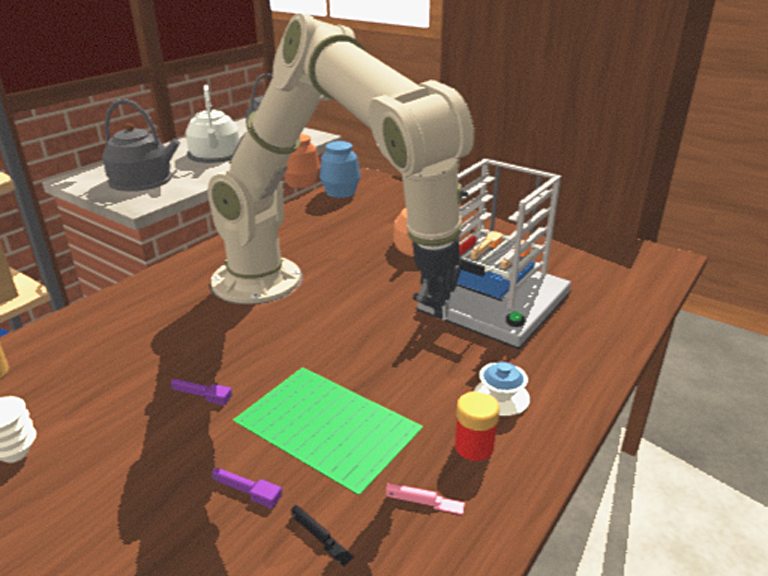

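The job is handed in at 51.6 s of the 210 s allowed. No verdict was reported, so the outcome below rests on my own checks.

- **Tray:** I took it off the top rails and set it flat on the counter.
- **Tools:** Three were present. The two brushes went into w1 and w2 and the scraper into n2, heads away from the handle. The brush in w1 was later found skewed by about 5°, so I gripped it again and straightened it.
- **Rack:** The drip pan is on the lowest rails, so I slid the loaded tray onto the 120 mm pair until it met the stops at about 8–10 N, then let go.
- **Button:** I pressed the green button until it bottomed, reading 18 N at the wrist, and then backed the arm clear.

**Last checks:** The final pictures show the tray level just above the pan with its inner wall at the back stops. Both brushes are straight. The scraper can be seen in its compartment only from the side camera. The pan, cup and canister look to be where they started.

**One disagreement:** My estimates of where the handle should sit when the tray is home ranged from y = 0.153 to 0.156 m. The tray actually stopped at about 0.1575 m. I trusted the contact with the stops, since the tray had gone further in than every estimate.

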